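Load encoder cartridges in the tester and start the self-test

TASK

Stand every encoder cartridge upright in the tester rack, one to a cup, right down on the cup floor. When all of them stand there, take the red probe from its socket in the console and push the recessed green button fully down with the probe's tip, then put the probe back fully home in its socket. Leave the other things on the bench where they are.

Things in the scene. Friction and masses are not known exactly. Their poses are not given: they have to be found in the camera images.
- cartridgeA: encoder cartridge: square aluminium bar 28 x 28 x 130 mm with orange end bands, 0.11 to 0.22 kg, both ends alike, lying on the mat at the start; origin at its centre (14 mm above the mat when lying), x along its 130 mm length, y and z square to its side faces. It may be absent (None all through)
- cartridgeB: encoder cartridge: square aluminium bar 28 x 28 x 130 mm with orange end bands, 0.11 to 0.22 kg, both ends alike, lying on the mat at the start; origin at its centre (14 mm above the mat when lying), x along its 130 mm length, y and z square to its side faces. It may be absent (None all through)
- cartridgeC: encoder cartridge: square aluminium bar 28 x 28 x 130 mm with orange end bands, 0.11 to 0.22 kg, both ends alike, lying on the mat at the start; origin at its centre (14 mm above the mat when lying), x along its 130 mm length, y and z square to its side faces. It may be absent (None all through)
- cartridgeD: encoder cartridge: square aluminium bar 28 x 28 x 130 mm with orange end bands, 0.11 to 0.22 kg, both ends alike, lying on the mat at the start; origin at its centre (14 mm above the mat when lying), x along its 130 mm length, y and z square to its side faces. It may be absent (None all through)
- rack: fixed tester rack on the mat: steel base plate 75 x 335 x 6 mm with a row of four blue square cups along its y; origin under the middle of the plate, z up. Each cup is 42 mm square inside, walls 4 mm, square to the rack's x and y, 65 mm deep, rim 71 mm above the mat; cups stand 85 mm apart, centre to centre. A cartridge on the cup floor stands 65 mm out of the cup
- cup0 (a point): middle of the floor of cup 0 (6 mm above the mat); cup 0 at the rack's -y end; axes as the rack
- cup1 (a point): middle of the floor of cup 1 (6 mm above the mat); cup 0 at the rack's -y end; axes as the rack
- cup2 (a point): middle of the floor of cup 2 (6 mm above the mat); cup 0 at the rack's -y end; axes as the rack
- cup3 (a point): middle of the floor of cup 3 (6 mm above the mat); cup 0 at the rack's -y end; axes as the rack
- console: fixed grey tester console on the mat, 190 (x) x 110 (y) x 70 mm high; origin under its middle, z up. In its top: the button recess with a green square outline 45 mm towards its -x, and the probe socket with a black outline 45 mm towards its +x
- recess_mouth (a point): centre of the button recess at the console's top face: round hole 21 mm across; the button's top lies 12 mm down in it, out of reach of fingers
- button (a joint): travel of the green spring button in the recess: 0 up, 0.005 m fully down; goes down vertically, springs back; needs 1.4 N to start and 4.9 N at the bottom
- socket_mouth (a point): centre of the probe socket at the console's top face: round hole 19 mm across, 58 mm deep
- probe: insulated test probe, 139 mm long, 0.09 kg, standing in the socket at the start; origin at its tip, z up along it. From the tip: brass pin 8 mm across for 22 mm, black shaft 15 mm across up to 56 mm, red flange 36 mm across from 56 to 64 mm, red handle 24 x 24 mm square (faces square to its x and y) from 64 to 139 mm. Home: the flange rests on the console's top, the tip 56 mm below it
- sensor_roller: bystander: black sensor roller with square steel end brackets lying on the mat, 196 x 54 x 54 mm; origin under its middle, axis along its x
- photo_eye: bystander: white plastic photo-eye housing with amber lens, 45 x 60 x 75 mm high; origin under its middle
- box_lid: bystander: aluminium junction-box lid lying flat, 90 x 130 x 12 mm; origin under its middle
- lug1: bystander: copper terminal lug lying flat, about 85 mm long, 26 mm wide, 16 mm high; origin underneath, where blade and barrel meet
- lug2: bystander: a second copper terminal lug like lug1
- screwdriver: bystander: screwdriver lying on the mat, about 200 mm long, under 40 mm high
Things that resemble listed ones, but are neither listed nor needed, are in the scene too. What is shaped like the cartridgeA but blue or purple is not meant. Leave any blue look-alike of the probe alone.

How it is judged:
By the outcome, as a careful person would: the job done as asked, in the order asked, and still so for the second after the job is handed in, with the robot touching nothing.
Of cartridgeA, cartridgeB, cartridgeC, cartridgeD only 3 to 4 are there at a start; the rules pass over those that are not, and their reading is None.
At some moment in a run one of cartridgeA, cartridgeB, cartridgeC, cartridgeD may be knocked a few centimetres aside while the robot is not near it.
It also fails if it takes over 210 s, if anything falls off the work surface, if the arm or the gripper's body presses on something with over 40 N, if the wrist force passes 120 N, or if a joint passes its speed limit or range.

ROBOT

A 6-joint arm with a two-finger parallel gripper is mounted at the origin on the work surface. World frame = base frame: x ahead of the robot, y to its left, z up, the work surface at z = 0. Lengths are in m, angles in rad, forces in N, time in s.
With the tool pointing down it reaches from about 0.25 to 0.725 m from the base axis. Payload 4 kg.
Tool frame: the origin (TCP) lies on the centre line of the jaws, within the pads' length; the fingertips stand 22 mm ahead of it and the grasp point (between the pads) lies 3 mm ahead of it (bot.tip_reach is the distance from the TCP to the fingertips, in m); z points along the fingers, y is the line along which they close (so a half turn about z gives the same grasp; the last joint's range is limited). The gripper opens to 85 mm and grips with 20 to 120 N. Pads are 22 mm wide; open, the fingers measure 114 mm over their backs; the gripper's body (76 mm by 85 mm) begins 54 mm behind the grasp point. The pads swing forward as they close: fully open they stand 13 mm farther back than shut.
Start: joints at [1.22, 0.241, 0.005, 1.335, 0, 1.571], TCP at [0.172, 0.47, 0.227] pointing down, gripper open.
Joint ranges: [-2.72, 2.72], [-1.05, 1.87], [-1.09, 1.28], [-1.99, 2.15], [-1.42, 1.44], [-3.14, 3.14]. Speed limits (rad/s): [2.79, 2.79, 3.14, 3.14, 3.14, 3.14].

INTERFACE

Orientations are given as a unit quaternion [x, y, z, w].
In Python, from workcell import bot gives the robot as it stands. The module is installed in compiled form; this text tells all that it offers.
- The arm moves only by the tool apply_moves, never from a script. Its argument "commands" is a list of rows, each a list of 4 numbers: the shift along the tool's x, y, z scaled (see below), then the turn about the tool's z scaled (see below). In form: [[tx, ty, tz, roll], ...]. A call has exactly 5 rows; each row shifts and turns the commanded pose from where the row before left it, along the tool's axes as they then stand; what a row does not reach is not made up. The controller multiplies each number of a shift by 20 mm and each number of a turn by 60 degrees. A row lasts 1/12 s, in which the tool goes at most 41.7 mm and 7.16 degrees, less where a joint would pass 70% of its speed; a pose out of reach is approached as far as the arm can. A call with a number of a shift or a turn outside -1 to 1 is refused whole. A call with a gripper value outside its range is refused whole. "claw" is the closure, from 0 (fully open) to 1 (shut), set as the call begins (left out, the last holds). The fingers move at their own pace and stop on an object; the grip force is fixed at half the most. Time passes only in rows, so rows that do not move let the fingers close, or fill a call up. It gives the time, the measured TCP pose, the force, the opening and the grip force at its end, in the units of the state.
- bot.get_obs(): the state, without advancing time (a new reading comes with each control period).
- bot.camera(name): name is "scene" or "top" or "wrist"; returns a dict with "image" (480x640x3 uint8, blue, green, red), "camera_matrix" (3x3 intrinsics, pixels), "R" (3x3) and "t" (3): a world point X has camera coordinates R X + t. Camera axes: x right, y down, z forward; pixel columns grow to the right and rows downward; lengths in m; the calibration is good to about 2 mm. A picture is of the moment at which its call begins. There is no depth.
- bot.job_done(): hands the job in; it is judged then, once.
The state is a dict: "clock": time; "joint_pos": joint angles; "joint_vel": joint speeds; "tau": joint torques, N m; "eef_pos": TCP position; "tool_rot": TCP orientation; "ft_force": force on the tool from outside, world axes, zero at the start; "ft_torque": the same for the moment, N m; "grip_width": finger opening in m; "grasp_force": force on a finger pad.
Only numpy, scipy, OpenCV 4.12 (cv2) and the standard library are available. Lean on these libraries where they do the work, as an engineer would, in place of code of your own. Each camera call takes 0.05 s, during which the arm holds its last target. There are 200 camera calls.

## Working session

There is one attempt and no reset: what is moved stays moved. The work goes in short steps, Python scripts to look and compute and a tool call to move; the robot and the scene stay as the last step left them, time stands still between calls to the robot, and variables do not carry over. Pictures are saved under pics/ and viewed, at most 14 in all, crops included, and the job is handed in when it is done.

Besides the shell and the picture viewer there is one more tool, called as name([rows], argument=value, ...), one row to a line, values as JSON. apply_moves: Moves the arm, as the interface text tells. Shifts and turns lie within -1 to 1; 1 stands for 20 mm of shift or 60 degrees of turn. Its arguments: {"type":"object","properties":{"commands":{"type":"array","items":{"type":"array","items":{"type":"number","minimum":-1,"maximum":1}}},"claw":{"type":"number"}},"required":["commands"]}

```bash
mkdir -p pics; python3 - <<'E'
from workcell import bot
import cv2,numpy as np
for n in("scene","top"):
    c=bot.camera(n); cv2.imwrite(f"pics/{n}0.png",c["image"])
    np.savez(f"{n}.npz",**{k:np.array(c[k]) for k in("image","camera_matrix","R","t")})
    print(n,np.round(c["camera_matrix"],1).tolist(),np.round(c["R"],3).tolist(),np.round(c["t"],3))
print(bot.get_obs())
E
```

```text
scene [[436.6, 0.0, 323.7], [0.0, 436.6, 243.2], [0.0, 0.0, 1.0]] [[-0.878, 0.478, 0.011], [0.346, 0.652, -0.674], [-0.33, -0.588, -0.738]] [ 0.519 -0.102  1.287]
top [[575.2, 0.0, 333.5], [0.0, 575.2, 241.6], [0.0, 0.0, 1.0]] [[-0.028, -1.0, 0.012], [-0.986, 0.026, -0.163], [0.162, -0.016, -0.987]] [-0.054  0.539  1.432]
{'clock': 0.1, 'joint_pos': array([ 1.21994814e+00,  2.41295167e-01,  3.85453436e-03,  1.33518601e+00,
       -3.56267565e-05,  1.57080744e+00]), 'joint_vel': array([-0.00202961, -0.00114756,  0.00152484, -0.00079622,  0.00194081,
       -0.00190815]), 'tau': array([ 1.32910232e-04, -3.73139298e+01,  2.53009504e+01,  1.08177401e-02,
        2.16626682e-05, -6.40094186e-06]), 'eef_pos': array([0.17166191, 0.46900255, 0.2265215 ]), 'tool_rot': array([ 1.74531120e-01,  9.84651233e-01, -9.04220685e-04, -1.42173318e-04]), 'ft_force': array([-0.54657656,  0.55951441, -0.04750649]), 'ft_torque': array([0.01517824, 0.01375224, 0.03049619]), 'grasp_force': 0.0, 'grip_width': 0.08546500217403194}
```

View pics/top0.png

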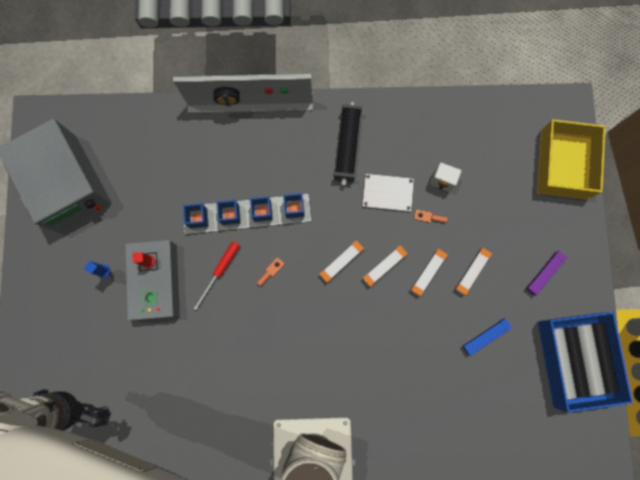

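View pics/scene0.png

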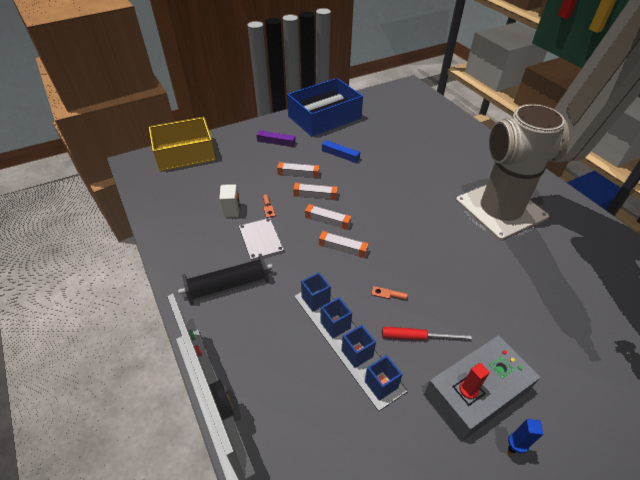

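The top view shows four orange-banded cartridges, around (342,262), (385,267), (429,273) and (474,272). The rack cups are at (196,215) to (293,206), and the console is at (150,280) with the red probe at (143,259) and the green outline at (151,298). The scene view agrees with this.

```bash
cat > h.py <<'E'
import cv2,numpy as np
from workcell import bot
def cast(c,uv,z):
    K,R,t=c["camera_matrix"],np.array(c["R"]),np.array(c["t"]).ravel()
    d=R.T@np.linalg.inv(K)@np.array([uv[0],uv[1],1.]); o=-R.T@t
    return o+d*(z-o[2])/d[2]
def proj(c,X):
    p=np.array(c["camera_matrix"])@(np.array(c["R"])@np.array(X)+np.array(c["t"]).ravel()); return p[:2]/p[2]
def hsv(c): return cv2.cvtColor(np.ascontiguousarray(c["image"]),cv2.COLOR_BGR2HSV)
def rng(h,lo,hi): return cv2.inRange(h,np.array(lo),np.array(hi))
def blobs(m,amin=30):
    n,l,s,ce=cv2.connectedComponentsWithStats(m)
    return [(ce[i],s[i],l==i) for i in range(1,n) if s[i][4]>=amin]
def carts(c,z=.028):
    """lying cartridges: (centre xy, axis angle deg, length, width)"""
    h=hsv(c); o=rng(h,(4,130,110),(17,255,255))
    w=rng(h,(0,0,140),(180,70,255)); out=[]
    for ce,s,m in blobs(cv2.morphologyEx(w|o,cv2.MORPH_CLOSE,np.ones((3,3))),150):
        if (o[m]>0).sum()<40 or (w[m]>0).sum()<100: continue
        k=cv2.findContours(m.astype(np.uint8),0,2)[0][0].reshape(-1,2)
        P=np.array([cast(c,p,z)[:2] for p in k],np.float32)
        (x,y),(a,b),th=cv2.minAreaRect(P)
        if a<b: a,b,th=b,a,th+90
        out.append((round(x,4),round(y,4),round((th+90)%180-90,1),round(a,4),round(b,4)))
    return out
def pose():
    o=bot.get_obs(); q=o["tool_rot"]; from scipy.spatial.transform import Rotation as Ro
    R=Ro.from_quat(q).as_matrix(); return o,R
def go(x,y,z,yawy=None):
    """rows-units needed to bring TCP to x,y,z in current tool axes; yawy: wanted world dir (deg) of tool y"""
    o,R=pose(); d=R.T@(np.array([x,y,z])-o["eef_pos"])/.02
    r=None
    cur=np.degrees(np.arctan2(R[1,1],R[0,1]))
    if yawy is not None:
        e=(yawy-cur+90)%180-90; r=-e/60   # tool z down
    print("clk %.2f"%o["clock"],"eef",np.round(o["eef_pos"],4),"tooly %.1f"%cur,"tilt",np.round(R[:,2],3),"units",np.round(d,2),"roll",r,"j6 %.2f"%o["joint_pos"][5],"w %.4f"%o["grip_width"],"gf %.1f"%o["grasp_force"])
E
python3 - <<'E'
from h import *
T=dict(np.load("top.npz"));S=dict(np.load("scene.npz"))
for c in(T,S):
    print(carts(c)); h=hsv(c)
    for nm,lo,hi,z in(("blue",(105,120,40),(125,255,255),.071),("red",(0,150,80),(3,255,255),.139+.014),("green",(45,100,60),(80,255,255),.07)):
        for ce,s,m in blobs(rng(h,lo,hi),25): print(nm,ce.round(1),s.tolist(),cast(c,ce,z).round(4)[:2])
    print("wpx")
E
```

```text
[(0.489, -0.0878, -49.2, 0.1305, 0.0309), (0.4743, -0.1991, -50.5, 0.1298, 0.0299), (0.4541, -0.3126, -35.8, 0.1302, 0.0297), (0.4541, -0.4279, -35.5, 0.1304, 0.0314)]
blue [292.8 204. ] [284, 193, 20, 24, 190] [0.6324 0.0325]
blue [260.1 207.5] [250, 197, 21, 24, 222] [0.6254 0.1157]
blue [227.4 211. ] [217, 200, 22, 24, 255] [0.6184 0.1984]
blue [194.1 214.6] [183, 204, 24, 23, 306] [0.6112 0.2826]
blue [ 97.6 269.1] [84, 261, 26, 17, 276] [0.4789 0.5203]
blue [583.4 363.9] [538, 312, 94, 100, 3478] [ 0.2133 -0.6709]
blue [486.7 336.8] [463, 319, 49, 37, 625] [ 0.2855 -0.4385]
red [225.9 258.8] [213, 242, 26, 35, 340] [0.4847 0.1877]
red [143.4 259.2] [133, 253, 22, 15, 215] [0.4889 0.3815]
green [284.   89.6] [281, 88, 7, 4, 26] [0.9417 0.0505]
green [149.8 297.3] [147, 294, 7, 8, 39] [0.4052 0.3895]
wpx
[(0.4523, -0.4239, -35.5, 0.1288, 0.0321), (0.453, -0.3082, -35.1, 0.1293, 0.0323), (0.6626, -0.2452, 75.5, 0.2325, 0.1022), (0.4727, -0.1955, -50.7, 0.1299, 0.0314), (0.4872, -0.0838, -48.9, 0.1292, 0.0308)]
blue [324.6 107. ] [287, 78, 76, 58, 2551] [ 0.2455 -0.6304]
blue [340.5 150.7] [322, 140, 38, 23, 437] [ 0.3246 -0.3823]
blue [596.  188.2] [567, 171, 54, 39, 1025] [-0.2321  0.1116]
blue [326.9 305.8] [301, 273, 51, 64, 1370] [0.6393 0.1021]
blue [358.  345.2] [343, 325, 33, 42, 824] [0.6296 0.2176]
blue [382.9 376.6] [366, 355, 36, 45, 905] [0.6224 0.299 ]
blue [525.3 435.4] [508, 419, 35, 35, 774] [0.4597 0.5128]
red [564.8   7.9] [559, 0, 13, 18, 130] [-1.0483 -0.7504]
red [404.3 332.8] [383, 327, 45, 13, 457] [0.5675 0.2731]
red [197.4 349.5] [195, 346, 6, 8, 25] [0.9223 0.1228]
red [473.1 380.6] [460, 363, 29, 35, 520] [0.5172 0.4081]
green [191.6 334.2] [189, 330, 6, 9, 27] [0.923  0.0306]
green [500.9 367.4] [490, 357, 23, 21, 132] [0.4035 0.3939]
wpx
```

```bash
python3 - <<'E'
import cv2
a=cv2.imread("pics/top0.png")[185:330,110:320]; b=cv2.imread("pics/scene0.png")[260:440,280:550]
a=cv2.resize(a,(790,545),interpolation=cv2.INTER_CUBIC)
cv2.imwrite("pics/ca.png",a); cv2.imwrite("pics/cb.png",cv2.resize(b,(790,527),interpolation=cv2.INTER_CUBIC))
E
```

```text
(no output)
```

View pics/ca.png

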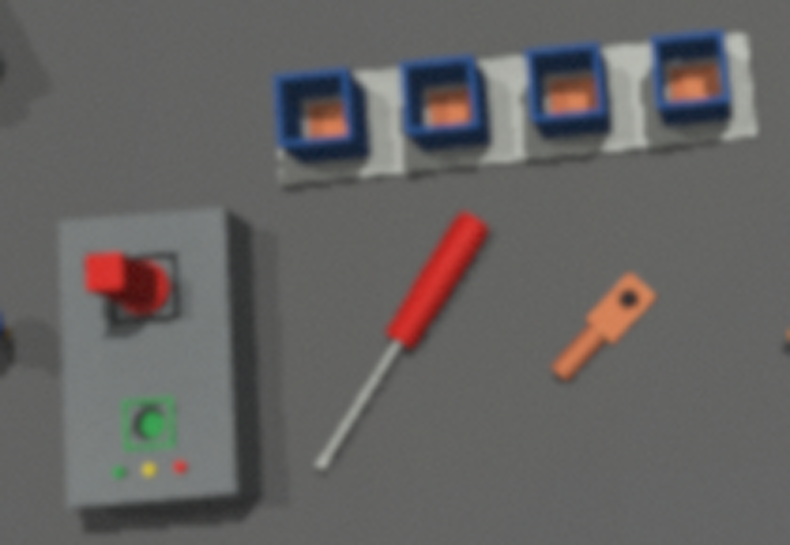

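The crop shows clean cup rims at (277–725, 35–150), the green outline at (150,425), and the probe upright in its socket. I'll move over cartridge 1.

apply_moves([
  [0, 0, 0, 0.097],
  [0, 0, 0, 0.097],
  [0, 0, 0, 0.097],
  [0, 0, 0, 0.097],
  [0, 0, 0, 0.097],
], claw=0)

```text
clock: 0.52
eef_pos: [0.1717, 0.4692, 0.2268]
tool_rot: [0.419, 0.908, -0.001, 0.0]
ft_force: [-0.3, 0.1, 0.5]
grip_width: 0.0855
grasp_force: 0.0
```

apply_moves([
  [-1, -0.2, 0, 0],
  [-1, -0.2, 0, 0],
  [-1, -0.2, 0, 0],
  [-1, -0.2, 0, 0],
  [-1, -0.2, 0, 0],
])

```text
clock: 0.93
eef_pos: [0.2221, 0.3796, 0.2268]
tool_rot: [0.416, 0.909, -0.001, -0.0]
ft_force: [0.5, 1.0, 0.6]
grip_width: 0.0854
grasp_force: 0.0
```

apply_moves([
  [-1, -0.2, 0, 0],
  [-1, -0.2, 0, 0],
  [-1, -0.2, 0, 0],
  [-1, -0.2, 0, 0],
  [-1, -0.2, 0, 0],
])

```text
clock: 1.35
eef_pos: [0.2723, 0.2909, 0.227]
tool_rot: [0.416, 0.909, -0.0, -0.0]
ft_force: [0.5, -0.2, 0.3]
grip_width: 0.0855
grasp_force: 0.0
```

apply_moves([
  [-1, -0.2, 0, 0],
  [-1, -0.2, 0, 0],
  [-1, -0.2, 0, 0],
  [-1, -0.2, 0, 0],
  [-1, -0.2, 0, 0],
])

```text
clock: 1.77
eef_pos: [0.3225, 0.2021, 0.227]
tool_rot: [0.416, 0.909, -0.0, -0.0]
ft_force: [0.4, -0.0, -0.2]
grip_width: 0.0854
grasp_force: 0.0
```

apply_moves([
  [-1, -0.2, 0, 0],
  [-1, -0.2, 0, 0],
  [-1, -0.2, 0, 0],
  [-1, -0.2, 0, 0],
  [-1, -0.2, 0, 0],
])

```text
clock: 2.18
eef_pos: [0.3727, 0.1134, 0.227]
tool_rot: [0.416, 0.909, -0.0, -0.0]
ft_force: [0.2, 0.3, 0.5]
grip_width: 0.0853
grasp_force: 0.0
```

apply_moves([
  [-1, -0.2, 0, 0],
  [-1, -0.2, 0, 0],
  [-1, -0.2, 0, 0],
  [-1, -0.2, 0, 0],
  [-1, -0.2, 0, 0],
])

```text
clock: 2.6
eef_pos: [0.4229, 0.0247, 0.2269]
tool_rot: [0.416, 0.909, -0.0, -0.0]
ft_force: [0.7, 0.4, 0.2]
grip_width: 0.0854
grasp_force: 0.0
```

apply_moves([
  [-1, -0.2, 0, 0],
  [-1, -0.2, 0, 0],
  [-1, -0.2, 0, 0],
  [0, 0, 0, 0],
  [0, 0, 0, 0],
])

```text
clock: 3.02
eef_pos: [0.4528, -0.0281, 0.2267]
tool_rot: [0.417, 0.909, -0.0, -0.001]
ft_force: [-1.1, 0.7, -0.2]
grip_width: 0.0853
grasp_force: 0.0
```

```bash
python3 - <<'E'
from h import *
c=bot.camera("wrist"); cv2.imwrite("pics/w1.png",c["image"]); print(bot.tip_reach)
print("cam pos",(-np.array(c["R"]).T@np.array(c["t"]).ravel()).round(3)); print(carts(c))
go(.488,-.087,.2)
E
```

```text
0.022
cam pos [0.402 0.029 0.374]
[(0.4872, -0.0867, -48.9, 0.1296, 0.0294), (0.4725, -0.1991, -50.7, 0.1295, 0.0301)]
clk 3.07 eef [ 0.4524 -0.0275  0.2268] tooly 40.8 tilt [-0.002  0.    -1.   ] units [-3.42 -0.59  1.34] roll None j6 0.80 w 0.0851 gf 0.0
```

View pics/w1.png

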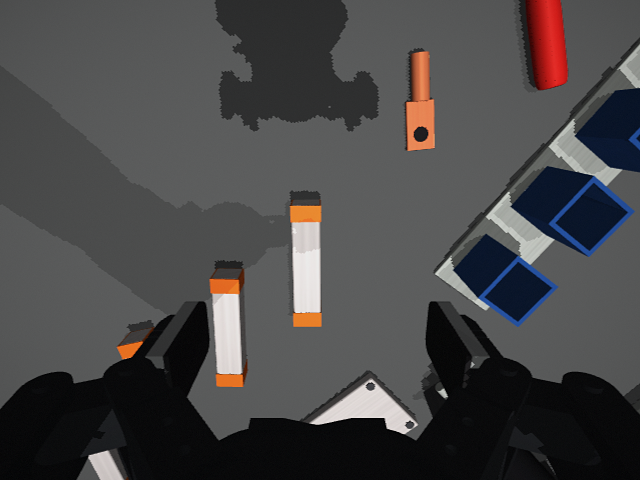

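Wrist view: cartridge 1 spans (305,205)–(307,325), aligned with the tool, and the measurement agrees with the top camera. I'll descend at its near end and grip.

apply_moves([
  [-0.89, -0.32, 1, 0],
  [-0.88, -0.31, 1, 0],
  [0, 0, 1, 0],
  [0, 0, 1, 0],
  [0, 0, 1, 0],
])

```text
clock: 3.48
eef_pos: [0.466, -0.0618, 0.1264]
tool_rot: [0.416, 0.909, 0.0, -0.0]
ft_force: [0.3, -0.4, 0.2]
grip_width: 0.0853
grasp_force: 0.0
```

apply_moves([
  [0, 0, 1, 0],
  [0, 0, 1, 0],
  [0, 0, 1, 0],
  [0, 0, 1, 0],
  [0, 0, 1, 0],
])

```text
clock: 3.9
eef_pos: [0.466, -0.0614, 0.0266]
tool_rot: [0.416, 0.91, 0.0, -0.0]
ft_force: [1.9, -0.2, -0.4]
grip_width: 0.0854
grasp_force: 0.0
```

apply_moves([
  [0, 0, 0, 0],
  [0, 0, 0, 0],
  [0, 0, 0, 0],
  [0, 0, 0, 0],
  [0, 0, 0, 0],
], claw=0.6)

```text
clock: 4.32
eef_pos: [0.4677, -0.0626, 0.0287]
tool_rot: [0.416, 0.909, 0.0, 0.001]
ft_force: [0.6, -1.4, 0.2]
grip_width: 0.034
grasp_force: 0.0
```

apply_moves([
  [0, 0, 0, 0],
  [0, 0, 0, 0],
  [0, 0, 0, 0],
  [0, 0, 0, 0],
  [0, 0, 0, 0],
], claw=0.66)

```text
clock: 4.73
eef_pos: [0.4666, -0.0626, 0.0274]
tool_rot: [0.416, 0.909, 0.0, 0.0]
ft_force: [0.1, 0.3, 0.1]
grip_width: 0.0293
grasp_force: 0.0
```

apply_moves([
  [0, 0, 0, 0],
  [0, 0, 0, 0],
  [0, 0, 0, 0],
  [0, 0, 0, 0],
  [0, 0, 0, 0],
], claw=0.68)

```text
clock: 5.15
eef_pos: [0.4666, -0.0626, 0.0273]
tool_rot: [0.416, 0.909, -0.0, -0.0]
ft_force: [0.1, 0.3, 0.7]
grip_width: 0.0274
grasp_force: 0.0
```

apply_moves([
  [0, 0, 0, 0],
  [0, 0, 0, 0],
  [0, 0, 0, 0],
  [0, 0, 0, 0],
  [0, 0, 0, 0],
], claw=0.69)

```text
clock: 5.57
eef_pos: [0.4665, -0.0626, 0.0273]
tool_rot: [0.416, 0.909, 0.0, -0.0]
ft_force: [-0.2, -0.2, -0.9]
grip_width: 0.0265
grasp_force: 0.0
```

apply_moves([
  [0, 0, 0, 0],
  [0, 0, 0, 0],
  [0, 0, 0, 0],
  [0, 0, 0, 0],
  [0, 0, 0, 0],
], claw=0.72)

```text
clock: 5.98
eef_pos: [0.4666, -0.0626, 0.0273]
tool_rot: [0.416, 0.909, -0.0, -0.0]
ft_force: [0.6, -0.7, -0.1]
grip_width: 0.0239
grasp_force: 0.0
```

```bash
python3 - <<'E'
from h import *
c=bot.camera("top");w=bot.camera("wrist"); cv2.imwrite("pics/t2.png",np.hstack([cv2.resize(c["image"][200:320,300:500],(400,240),interpolation=2),cv2.resize(w["image"],(320,240))])); print(carts(c)); 
E
```

```text
[(0.4742, -0.1992, -50.5, 0.1302, 0.0296), (0.4542, -0.3126, -36.0, 0.1301, 0.0299), (0.4539, -0.428, -35.9, 0.1305, 0.031)]
```

View pics/t2.png

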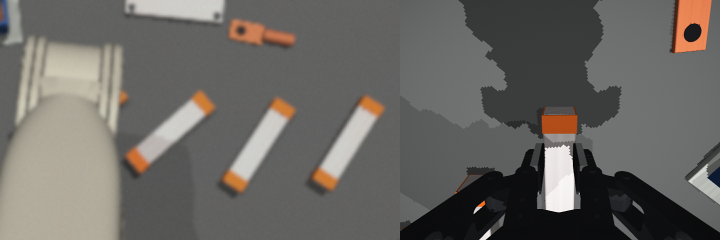

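apply_moves([
  [0, 0, 0, 0],
  [0, 0, 0, 0],
  [0, 0, 0, 0],
  [0, 0, 0, 0],
  [0, 0, 0, 0],
], claw=0.75)

```text
clock: 6.5
eef_pos: [0.4666, -0.0626, 0.0273]
tool_rot: [0.416, 0.909, -0.0, 0.0]
ft_force: [0.5, 0.7, -0.2]
grip_width: 0.0212
grasp_force: 0.0
```

apply_moves([
  [0, 0, 0, 0],
  [0, 0, 0, 0],
  [0, 0, 0, 0],
  [0, 0, 0, 0],
  [0, 0, 0, 0],
], claw=0.78)

```text
clock: 6.92
eef_pos: [0.4666, -0.0626, 0.0273]
tool_rot: [0.416, 0.909, 0.0, -0.0]
ft_force: [-0.3, 0.9, -0.3]
grip_width: 0.0192
grasp_force: 0.0
```

```bash
python3 - <<'E'
from h import *
w=bot.camera("wrist"); cv2.imwrite("pics/w3.png",w["image"][180:480,160:480]); go(.4667,-.0626,.0273)
E
```

```text
clk 6.97 eef [ 0.4666 -0.0626  0.0273] tooly 40.8 tilt [ 0. -0. -1.] units [-0.  0.  0.] roll None j6 0.73 w 0.0187 gf 0.0
```

View pics/w3.png

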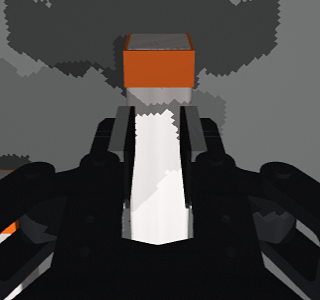

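apply_moves([
  [0, 0, 0, 0],
  [0, 0, 0, 0],
  [0, 0, 0, 0],
  [0, 0, 0, 0],
  [0, 0, 0, 0],
], claw=0.9)

```text
clock: 7.38
eef_pos: [0.4666, -0.0626, 0.0273]
tool_rot: [0.416, 0.909, 0.0, -0.0]
ft_force: [0.2, 0.3, 0.1]
grip_width: 0.0085
grasp_force: 0.0
```

```bash
python3 - <<'E'
from h import *
w=bot.camera("wrist"); cv2.imwrite("pics/w4.png",w["image"][180:480,160:480]); o=bot.get_obs(); print(o["tau"],o["ft_force"])
E
```

```text
[-3.81881719e-04 -3.75425756e+01  1.91356087e+01  1.25370669e-03
 -2.43286486e-04  2.57077772e-06] [ 0.08162185  0.25648954 -0.28162244]
```

View pics/w4.png

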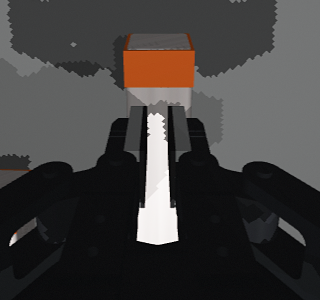

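The wrist view shows the pads closed above the cartridge top, so the fingertips sit higher than assumed. I'll open to 43 mm and go lower in small steps while watching the force.

apply_moves([
  [0, 0, 0, 0],
  [0, 0, 0, 0],
  [0, 0, 0, 0],
  [0, 0, 0, 0],
  [0, 0, 0, 0],
], claw=0.45)

```text
clock: 7.85
eef_pos: [0.4666, -0.0626, 0.0273]
tool_rot: [0.416, 0.909, 0.0, -0.0]
ft_force: [-0.3, 0.6, -0.2]
grip_width: 0.047
grasp_force: 0.0
```

apply_moves([
  [0, 0, 0.1, 0],
  [0, 0, 0.1, 0],
  [0, 0, 0, 0],
  [0, 0, 0, 0],
  [0, 0, 0, 0],
])

```text
clock: 8.27
eef_pos: [0.4665, -0.0626, 0.0232]
tool_rot: [0.416, 0.909, -0.0, -0.0]
ft_force: [0.2, -0.3, -0.7]
grip_width: 0.0469
grasp_force: 0.0
```

apply_moves([
  [0, 0, 0.1, 0],
  [0, 0, 0.1, 0],
  [0, 0, 0, 0],
  [0, 0, 0, 0],
  [0, 0, 0, 0],
])

```text
clock: 8.68
eef_pos: [0.4665, -0.0626, 0.0193]
tool_rot: [0.416, 0.909, -0.0, -0.0]
ft_force: [-1.0, 0.1, 0.8]
grip_width: 0.0469
grasp_force: 0.0
```

```bash
python3 - <<'E'
from h import *
go(.4667,-.0626,.0273)
w=bot.camera("wrist"); s=bot.camera("scene")
o,R=pose(); e=o["eef_pos"]
for k in(-.02,0,.022): print(k,[proj(w,e+R@np.array([.011,y,k])).round(0).tolist() for y in(-.023,.023)])
u,v=proj(s,e).astype(int); print(u,v)
a=cv2.resize(s["image"][v-60:v+40,u-70:u+70],(560,400),interpolation=2); cv2.imwrite("pics/s5.png",a)
E
```

```text
clk 8.68 eef [ 0.4665 -0.0626  0.0193] tooly 40.8 tilt [-0. -0. -1.] units [-0.01  0.01 -0.4 ] roll None j6 0.73 w 0.0469 gf 0.0
-0.02 [[259.0, 300.0], [381.0, 300.0]]
0 [[266.0, 278.0], [373.0, 278.0]]
0.022 [[272.0, 260.0], [367.0, 260.0]]
353 245
```

View pics/s5.png

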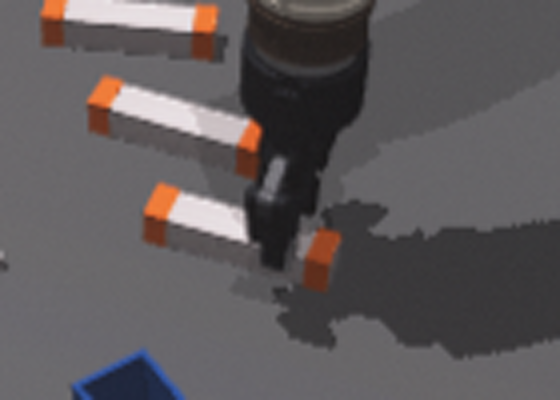

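The scene crop shows the fingers now straddling the cartridge, with the near tip at about (275,268), below the cartridge's top edge. I'll close.

apply_moves([
  [0, 0, 0, 0],
  [0, 0, 0, 0],
  [0, 0, 0, 0],
  [0, 0, 0, 0],
  [0, 0, 0, 0],
], claw=0.68)

```text
clock: 9.2
eef_pos: [0.4667, -0.0625, 0.0195]
tool_rot: [0.416, 0.909, 0.0, 0.0]
ft_force: [0.3, -0.3, 1.3]
grip_width: 0.0276
grasp_force: 10.5
```

apply_moves([
  [0, 0, 0, 0],
  [0, 0, 0, 0],
  [0, 0, 0, 0],
  [0, 0, 0, 0],
  [0, 0, 0, 0],
], claw=0.71)

```text
clock: 9.62
eef_pos: [0.4667, -0.0625, 0.0197]
tool_rot: [0.416, 0.909, 0.0, 0.0]
ft_force: [-0.9, 1.8, 5.9]
grip_width: 0.026
grasp_force: 50.1
```

```bash
python3 - <<'E'
from h import *
s=bot.camera("scene"); w=bot.camera("wrist")
o,R=pose(); e=o["eef_pos"]
for y in(.02,.03,.035): print(y,[proj(s,e+R@np.array([0,y,k])).round(1).tolist() for k in(-.02,-.01,0,.01,.02)])
print(carts(w))
cv2.imwrite("pics/w6.png",np.hstack([w["image"][180:480,160:480],cv2.resize(s["image"][205:280,300:400],(400,300),interpolation=2)]))
E
```

```text
0.02 [[351.8, 245.5], [351.5, 248.1], [351.3, 250.7], [351.1, 253.2], [350.9, 255.7]]
0.03 [[350.5, 248.2], [350.3, 250.8], [350.1, 253.3], [349.9, 255.9], [349.7, 258.3]]
0.035 [[349.9, 249.6], [349.7, 252.2], [349.5, 254.7], [349.3, 257.2], [349.1, 259.7]]
[(0.4523, -0.0477, 40.8, 0.0295, 0.0236)]
```

View pics/w6.png

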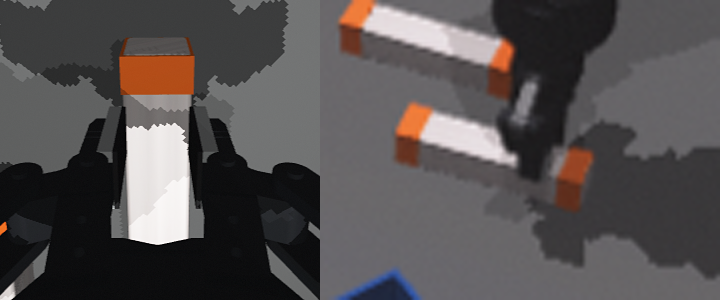

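The pads catch only the top few mm of the cartridge: the scene puts the near tip 5–10 mm behind the TCP. I'll reopen slightly and go lower in steps, watching the force.

apply_moves([
  [0, 0, 0, 0],
  [0, 0, 0, 0],
  [0, 0, 0, 0],
  [0, 0, 0.15, 0],
  [0, 0, 0, 0],
], claw=0.57)

```text
clock: 10.13
eef_pos: [0.4661, -0.0626, 0.0156]
tool_rot: [0.416, 0.909, -0.0, -0.001]
ft_force: [-0.3, -0.5, -0.3]
grip_width: 0.0368
grasp_force: 0.0
```

apply_moves([
  [0, 0, 0.1, 0],
  [0, 0, 0.1, 0],
  [0, 0, 0, 0],
  [0, 0, 0, 0],
  [0, 0, 0, 0],
])

```text
clock: 10.55
eef_pos: [0.4665, -0.0626, 0.0123]
tool_rot: [0.416, 0.909, -0.0, -0.0]
ft_force: [-0.1, -0.6, -0.5]
grip_width: 0.0365
grasp_force: 0.0
```

apply_moves([
  [0, 0, 0.1, 0],
  [0, 0, 0.1, 0],
  [0, 0, 0, 0],
  [0, 0, 0, 0],
  [0, 0, 0, 0],
])

```text
clock: 10.97
eef_pos: [0.4665, -0.0626, 0.0083]
tool_rot: [0.416, 0.909, -0.0, -0.0]
ft_force: [-0.4, 1.0, 0.6]
grip_width: 0.0369
grasp_force: 0.0
```

apply_moves([
  [0, 0, 0, 0],
  [0, 0, 0, 0],
  [0, 0, 0, 0],
  [0, 0, 0, 0],
  [0, 0, 0, 0],
], claw=0.71)

```text
clock: 11.38
eef_pos: [0.4668, -0.0625, 0.0086]
tool_rot: [0.416, 0.909, 0.0, 0.0]
ft_force: [-0.8, 1.5, 4.2]
grip_width: 0.0263
grasp_force: 60.6
```

```bash
python3 - <<'E'
from h import *
go(.4667,-.0626,.0273)
s=bot.camera("scene"); w=bot.camera("wrist")
cv2.imwrite("pics/w7.png",np.hstack([w["image"][180:480,160:480],cv2.resize(s["image"][205:280,300:400],(400,300),interpolation=2)]))
E
```

```text
clk 11.38 eef [ 0.4668 -0.0625  0.0086] tooly 40.8 tilt [ 0.001  0.    -1.   ] units [ 0.   -0.01 -0.93] roll None j6 0.73 w 0.0263 gf 60.6
```

View pics/w7.png

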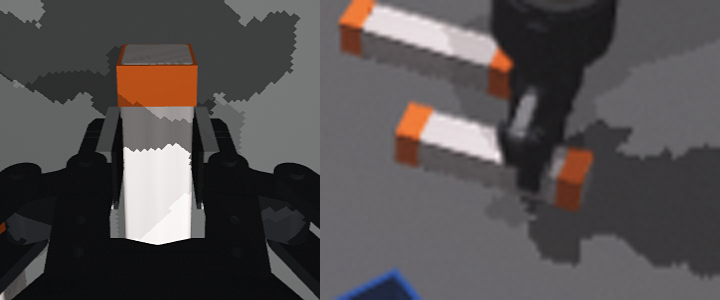

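Still about 15 mm above the mat at the tips, so the true tip is roughly 8 mm above the reported TCP z. I'll go 9 mm lower for a deeper grip, then grip lightly and lift.

apply_moves([
  [0, 0, 0, 0],
  [0, 0, 0, 0],
  [0, 0, 0, 0],
  [0, 0, 0.15, 0],
  [0, 0, 0, 0],
], claw=0.57)

```text
clock: 11.9
eef_pos: [0.4661, -0.0626, 0.0047]
tool_rot: [0.416, 0.909, -0.0, -0.0]
ft_force: [0.7, 0.7, 0.2]
grip_width: 0.0369
grasp_force: 0.0
```

apply_moves([
  [0, 0, 0.1, 0],
  [0, 0, 0.1, 0],
  [0, 0, 0.1, 0],
  [0, 0, 0, 0],
  [0, 0, 0, 0],
])

```text
clock: 12.32
eef_pos: [0.4664, -0.0626, -0.0009]
tool_rot: [0.416, 0.909, -0.0, -0.0]
ft_force: [0.1, 0.0, 0.5]
grip_width: 0.0367
grasp_force: 0.0
```

apply_moves([
  [0, 0, 0, 0],
  [0, 0, 0, 0],
  [0, 0, 0, 0],
  [0, 0, 0, 0],
  [0, 0, 0, 0],
], claw=0.68)

```text
clock: 12.73
eef_pos: [0.4667, -0.0625, -0.0006]
tool_rot: [0.416, 0.909, 0.0, 0.0]
ft_force: [0.8, -0.0, -1.6]
grip_width: 0.0279
grasp_force: 17.7
```

apply_moves([
  [0, 0, -0.3, 0],
  [0, 0, -0.3, 0],
  [0, 0, -0.3, 0],
  [0, 0, -0.3, 0],
  [0, 0, 0, 0],
])

```text
clock: 13.15
eef_pos: [0.4678, -0.0628, 0.0249]
tool_rot: [0.416, 0.909, 0.0, 0.001]
ft_force: [0.6, -0.3, -2.5]
grip_width: 0.0277
grasp_force: 17.7
```

```bash
python3 - <<'E'
from h import *
s=bot.camera("scene"); w=bot.camera("wrist");go(.46,-.06,.2)
cv2.imwrite("pics/w8.png",np.hstack([w["image"][180:480,160:480],cv2.resize(s["image"][205:280,300:400],(400,300),interpolation=2)]))
E
```

```text
clk 13.25 eef [ 0.467  -0.0626  0.0239] tooly 40.8 tilt [ 0.001 -0.    -1.   ] units [ 0.32 -0.17 -8.81] roll None j6 0.73 w 0.0279 gf 17.7
```

View pics/w8.png

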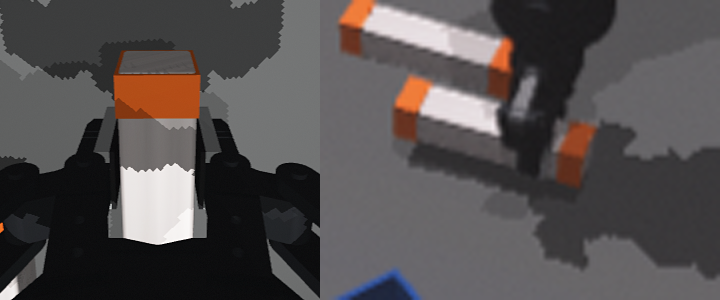

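The cartridge lifts, held level by about 18 N. I'll raise it a bit and loosen in small steps so it pivots down by its own weight.

apply_moves([
  [0, 0, -0.5, 0],
  [0, 0, -0.5, 0],
  [0, 0, -0.5, 0],
  [0, 0, 0, 0],
  [0, 0, 0, 0],
])

```text
clock: 13.67
eef_pos: [0.4668, -0.0626, 0.0534]
tool_rot: [0.416, 0.909, 0.0, 0.0]
ft_force: [-0.2, 0.0, -2.3]
grip_width: 0.0276
grasp_force: 17.8
```

apply_moves([
  [0, 0, 0, 0],
  [0, 0, 0, 0],
  [0, 0, 0, 0],
  [0, 0, 0, 0],
  [0, 0, 0, 0],
], claw=0.675)

```text
clock: 14.08
eef_pos: [0.4663, -0.0626, 0.0529]
tool_rot: [0.416, 0.909, -0.0, -0.0]
ft_force: [0.3, 0.1, -1.4]
grip_width: 0.0277
grasp_force: 11.7
```

apply_moves([
  [0, 0, 0, 0],
  [0, 0, 0, 0],
  [0, 0, 0, 0],
  [0, 0, 0, 0],
  [0, 0, 0, 0],
], claw=0.672)

```text
clock: 14.5
eef_pos: [0.4668, -0.0626, 0.0536]
tool_rot: [0.416, 0.909, 0.0, 0.0]
ft_force: [0.0, -0.3, 1.0]
grip_width: 0.0279
grasp_force: 0.0
```

```bash
cat >> h.py <<'E'
def oranges():
    """orange blobs in scene & wrist, with pixel boxes"""
    o,R=pose(); e=o["eef_pos"]; g=e+np.array([0,0,.017])
    for n in("scene","wrist"):
        c=bot.camera(n); m=rng(hsv(c),(4,130,60),(17,255,255))
        print(n,[(ce.round().tolist(),s[:4].tolist(),int(s[4])) for ce,s,_ in blobs(m,25)])
        print("  hang end",proj(c,g-[0,0,.097]).round(),"horiz ends",proj(c,g+R@[-.097,0,0]).round(),proj(c,g+R@[.033,0,0]).round())
E
python3 -c "
from h import *
oranges();go(.46,-.06,.2)"
```

```text
scene [([102.0, 64.0], [14, 0, 180, 145], 12384), ([165.0, 25.0], [152, 4, 25, 44], 253), ([335.0, 59.0], [330, 35, 10, 43], 148), ([463.0, 53.0], [457, 47, 13, 13], 100), ([251.0, 103.0], [245, 88, 12, 29], 142), ([34.0, 151.0], [0, 122, 70, 46], 885), ([280.0, 168.0], [277, 162, 7, 13], 57), ([316.0, 171.0], [313, 165, 6, 13], 64), ([296.0, 189.0], [293, 183, 7, 13], 66), ([334.0, 192.0], [331, 186, 7, 14], 68), ([268.0, 207.0], [263, 195, 12, 22], 134), ([308.0, 210.0], [305, 204, 9, 14], 69), ([345.0, 221.0], [342, 215, 7, 14], 56), ([326.0, 239.0], [323, 232, 9, 15], 81), ([367.0, 250.0], [363, 243, 10, 16], 90), ([388.0, 293.0], [372, 287, 35, 12], 236), ([382.0, 379.0], [379, 375, 8, 9], 41)]
  hang end [353. 257.] horiz ends [319. 222.] [367. 235.]
wrist [([545.0, 49.0], [513, 0, 68, 107], 5419), ([317.0, 205.0], [286, 180, 63, 43], 2176), ([148.0, 348.0], [136, 323, 52, 42], 296), ([201.0, 339.0], [190, 324, 17, 30], 256), ([317.0, 403.0], [291, 389, 53, 27], 1266), ([45.0, 423.0], [21, 419, 35, 14], 83)]
  hang end [319. 243.] horiz ends [319. 504.] [320. 242.]
clk 14.60 eef [ 0.4667 -0.0626  0.0535] tooly 40.8 tilt [ 0. -0. -1.] units [ 0.32 -0.17 -7.33] roll None j6 0.73 w 0.0278 gf 0.0
```

Grip went to zero and it dropped back in place. I'll open, rise, re-measure, and regrip right at the end, where gravity has more leverage.

apply_moves([
  [0, 0, -1, 0],
  [0, 0, -1, 0],
  [0.9, 0, -1, 0],
  [0.9, 0, -1, 0],
  [0, 0, -1, 0],
], claw=0.3)

```text
clock: 15.02
eef_pos: [0.4405, -0.0338, 0.1539]
tool_rot: [0.416, 0.91, -0.0, -0.002]
ft_force: [0.1, -0.2, -0.8]
grip_width: 0.0596
grasp_force: 0.0
```

```bash
python3 -c "
from h import *
print(carts(bot.camera('wrist')),carts(bot.camera('top')));go(.46,-.06,.2)"
```

```text
[(0.4791, -0.0784, -49.1, 0.1288, 0.0298)] [(0.3096, 0.0025, -4.3, 0.7162, 0.2429), (0.4743, -0.1995, -50.5, 0.131, 0.0294), (0.4541, -0.3126, -36.0, 0.1302, 0.0299), (0.4539, -0.428, -35.9, 0.1305, 0.031)]
clk 15.12 eef [ 0.4452 -0.0351  0.1567] tooly 40.9 tilt [ 0.007 -0.001 -1.   ] units [-1.44 -0.24 -2.16] roll None j6 0.78 w 0.0598 gf 0.0
```

apply_moves([
  [-0.1, -0.14, 1, 0],
  [0, 0, 1, 0],
  [0, 0, 1, 0],
  [0, 0, 1, 0],
  [0, 0, 1, 0],
], claw=0.5)

```text
clock: 15.53
eef_pos: [0.4419, -0.0389, 0.0518]
tool_rot: [0.416, 0.909, -0.0, -0.0]
ft_force: [0.1, -0.4, 0.2]
grip_width: 0.0425
grasp_force: 0.0
```

apply_moves([
  [0, 0, 1, 0],
  [0, 0, 1, 0],
  [0, 0, 0.84, 0],
  [0, 0, 0, 0],
  [0, 0, 0, 0],
])

```text
clock: 15.95
eef_pos: [0.4419, -0.0388, -0.0045]
tool_rot: [0.416, 0.909, -0.0, -0.001]
ft_force: [0.3, 0.4, 0.2]
grip_width: 0.0426
grasp_force: 0.0
```

apply_moves([
  [0, 0, 0, 0],
  [0, 0, 0, 0],
  [0, 0, 0, 0],
  [0, 0, 0, 0],
  [0, 0, 0, 0],
], claw=0.68)

```text
clock: 16.37
eef_pos: [0.442, -0.0387, -0.0036]
tool_rot: [0.416, 0.909, -0.0, -0.0]
ft_force: [0.2, 0.1, -1.5]
grip_width: 0.0278
grasp_force: 23.5
```

apply_moves([
  [0, 0, -0.7, 0],
  [0, 0, -0.7, 0],
  [0, 0, 0, 0],
  [0, 0, 0, 0],
  [0, 0, 0, 0],
])

```text
clock: 16.78
eef_pos: [0.4417, -0.0386, 0.024]
tool_rot: [0.416, 0.909, -0.0, -0.0]
ft_force: [-0.2, 0.3, -1.8]
grip_width: 0.0278
grasp_force: 18.5
```

apply_moves([
  [0, 0, 0, 0],
  [0, 0, 0, 0],
  [0, 0, 0, 0],
  [0, 0, 0, 0],
  [0, 0, 0, 0],
], claw=0.675)

```text
clock: 17.2
eef_pos: [0.442, -0.0387, 0.0242]
tool_rot: [0.416, 0.909, -0.0, -0.0]
ft_force: [-0.4, 0.2, -2.0]
grip_width: 0.028
grasp_force: 12.5
```

```bash
sed -i 's/horiz ends",proj(c,g+R@\[-.097,0,0\]).round(),proj(c,g+R@\[.033,0,0\])/horiz ends",proj(c,g+R@[-.118,0,0]).round(),proj(c,g+R@[.012,0,0])/; s/,.097\])/,.118])/' h.py; python3 -c "
from h import *
oranges();go(.46,-.06,.2)" | cut -c1-1500
```

```text
scene [([102.0, 65.0], [14, 0, 180, 147], 12373), ([166.0, 26.0], [153, 2, 25, 50], 235), ([335.0, 62.0], [330, 39, 9, 39], 99), ([252.0, 102.0], [249, 84, 8, 33], 121), ([34.0, 151.0], [0, 122, 70, 46], 887), ([280.0, 168.0], [277, 162, 7, 13], 57), ([316.0, 171.0], [313, 165, 6, 13], 64), ([296.0, 189.0], [293, 183, 7, 13], 65), ([334.0, 192.0], [331, 186, 7, 14], 68), ([268.0, 207.0], [263, 195, 12, 22], 135), ([308.0, 210.0], [305, 204, 9, 14], 68), ([346.0, 221.0], [342, 215, 9, 14], 77), ([327.0, 231.0], [323, 224, 9, 16], 85), ([388.0, 293.0], [372, 287, 35, 12], 236), ([382.0, 379.0], [379, 375, 8, 9], 41)]
  hang end [364. 271.] horiz ends [325. 231.] [372. 244.]
wrist [([584.0, 93.0], [540, 0, 85, 187], 10089), ([317.0, 336.0], [277, 284, 81, 76], 3534), ([183.0, 457.0], [160, 428, 44, 46], 633)]
  hang end [318. 233.] horiz ends [319. 536.] [320. 293.]
clk 17.30 eef [ 0.4422 -0.0387  0.0244] tooly 40.8 tilt [-0.  0. -1.] units [-1.39 -0.02 -8.78] roll None j6 0.77 w 0.0280 gf 12.5
```

apply_moves([
  [0, 0, -0.6, 0],
  [0, 0, -0.6, 0],
  [0, 0, -0.6, 0],
  [0, 0, 0, 0],
  [0, 0, 0, 0],
], claw=0.674)

```text
clock: 17.72
eef_pos: [0.443, -0.0383, 0.0612]
tool_rot: [0.416, 0.909, 0.001, 0.001]
ft_force: [-2.0, 1.6, 3.0]
grip_width: 0.0277
grasp_force: 8.0
```

apply_moves([
  [0, 0, 0, 0],
  [0, 0, 0, 0],
  [0, 0, 0, 0],
  [0, 0, 0, 0],
  [0, 0, 0, 0],
], claw=0.6735)

```text
clock: 18.13
eef_pos: [0.4422, -0.0386, 0.0603]
tool_rot: [0.416, 0.909, 0.0, -0.0]
ft_force: [-0.0, 1.9, 0.2]
grip_width: 0.0281
grasp_force: 7.6
```

```bash
python3 -c "
from h import *
oranges();go(.46,-.06,.2)" | cut -c300-1500
```

```text
.0, 171.0], [313, 165, 6, 13], 64), ([296.0, 189.0], [293, 183, 7, 13], 65), ([334.0, 192.0], [331, 186, 7, 14], 67), ([268.0, 207.0], [263, 195, 12, 22], 133), ([308.0, 210.0], [305, 204, 9, 14], 68), ([346.0, 221.0], [342, 215, 9, 14], 77), ([332.0, 240.0], [328, 233, 10, 15], 73), ([388.0, 293.0], [372, 287, 35, 12], 235), ([382.0, 379.0], [379, 375, 8, 9], 41)]
```

The B end dropped to (332,240): it pivoted until that end touched the mat. I'll lift gently so it swings down fully.

apply_moves([
  [0, 0, -0.5, 0],
  [0, 0, -0.5, 0],
  [0, 0, -0.5, 0],
  [0, 0, -0.5, 0],
  [0, 0, -0.5, 0],
])

```text
clock: 18.65
eef_pos: [0.4412, -0.0394, 0.1101]
tool_rot: [0.417, 0.909, -0.001, -0.001]
ft_force: [0.1, -0.4, -3.0]
grip_width: 0.0282
grasp_force: 4.4
```

apply_moves([
  [0, 0, -0.5, 0],
  [0, 0, -0.5, 0],
  [0, 0, 0, 0],
  [0, 0, 0, 0],
  [0, 0, 0, 0],
])

```text
clock: 19.07
eef_pos: [0.4415, -0.039, 0.1296]
tool_rot: [0.416, 0.909, -0.001, -0.001]
ft_force: [0.0, -0.4, -1.2]
grip_width: 0.0282
grasp_force: 4.5
```

```bash
python3 -c "
from h import *
oranges();go(.46,-.06,.2)" | cut -c1-1500
```

```text
scene [([102.0, 64.0], [14, 0, 180, 141], 12506), ([165.0, 24.0], [151, 1, 26, 47], 301), ([336.0, 61.0], [332, 36, 8, 42], 90), ([461.0, 51.0], [454, 42, 16, 18], 156), ([331.0, 66.0], [330, 55, 3, 24], 26), ([545.0, 68.0], [535, 63, 20, 12], 68), ([355.0, 70.0], [349, 64, 16, 14], 119), ([247.0, 94.0], [245, 76, 5, 38], 51), ([252.0, 101.0], [248, 82, 9, 35], 126), ([34.0, 151.0], [0, 122, 69, 46], 883), ([280.0, 168.0], [277, 162, 7, 13], 58), ([316.0, 171.0], [313, 165, 6, 13], 64), ([296.0, 189.0], [293, 183, 7, 13], 65), ([334.0, 192.0], [331, 186, 7, 14], 68), ([268.0, 207.0], [263, 195, 12, 22], 134), ([308.0, 210.0], [305, 204, 9, 14], 68), ([346.0, 221.0], [342, 215, 9, 14], 79), ([354.0, 243.0], [350, 234, 11, 14], 47), ([388.0, 293.0], [372, 287, 35, 12], 237), ([382.0, 379.0], [379, 375, 8, 9], 41)]
  hang end [367. 246.] horiz ends [325. 201.] [376. 214.]
wrist [([481.0, 95.0], [459, 24, 41, 137], 4049), ([318.0, 261.0], [296, 260, 44, 4], 93), ([317.0, 304.0], [277, 272, 81, 84], 1196), ([214.0, 335.0], [194, 312, 47, 38], 750)]
  hang end [319. 234.] horiz ends [319. 536.] [320. 294.]
clk 19.17 eef [ 0.4414 -0.0388  0.1295] tooly 40.8 tilt [-0.002 -0.    -1.   ] units [-1.41  0.01 -3.53] roll None j6 0.77 w 0.0280 gf 4.5
```

It hangs about 18° off vertical (end at (354,243); vertical would be (367,246)). I'll lift gently, roll to line up with the rack, then travel.

apply_moves([
  [0, 0, -0.5, 0.06],
  [0, 0, -0.5, 0.06],
  [0, 0, -0.5, 0.06],
  [0, 0, -0.4, 0.06],
  [0, 0, -0.2, 0.06],
], claw=0.674)

```text
clock: 19.58
eef_pos: [0.4424, -0.0388, 0.1728]
tool_rot: [0.555, 0.832, -0.0, 0.0]
ft_force: [0.4, -0.6, -2.2]
grip_width: 0.0276
grasp_force: 4.5
```

apply_moves([
  [0, 0, -0.5, 0.06],
  [0, 0, -0.5, 0.06],
  [0, 0, -0.5, 0.06],
  [0, 0, -0.2, 0.06],
  [0, 0, 0, 0.06],
])

```text
clock: 20.0
eef_pos: [0.4426, -0.0388, 0.207]
tool_rot: [0.678, 0.735, 0.0, 0.001]
ft_force: [-0.1, 0.2, -2.3]
grip_width: 0.0278
grasp_force: 4.4
```

```bash
cat >> h.py <<'E'
def rims(c):
    h=hsv(c); m=rng(h,(105,150,120),(125,255,255)); out=[]
    for ce,s,_ in blobs(m,120):
        k=cv2.findContours((_).astype(np.uint8),0,2)[0][0].reshape(-1,2)
        P=np.array([cast(c,p,.071)[:2] for p in k],np.float32)
        (x,y),(a,b),th=cv2.minAreaRect(P); out.append((round(x,4),round(y,4),round(th%90,1),round(a,4),round(b,4)))
    return out
E
python3 -c "
from h import *
oranges();go(.46,-.06,.2);w=bot.camera('wrist');cv2.imwrite('pics/w9.png',w['image']);print(rims(w))" | grep -v '^scene'
```

```text
hang end [369. 225.] horiz ends [344. 162.] [377. 192.]
wrist [([361.0, 43.0], [319, 0, 83, 91], 2550), ([318.0, 259.0], [296, 258, 44, 4], 96), ([317.0, 305.0], [277, 272, 81, 83], 1237), ([276.0, 406.0], [267, 392, 17, 26], 310), ([360.0, 402.0], [350, 392, 18, 20], 216), ([436.0, 442.0], [429, 428, 19, 30], 308)]
  hang end [319. 232.] horiz ends [320. 536.] [321. 293.]
clk 20.10 eef [ 0.442  -0.0387  0.2061] tooly 4.8 tilt [-0.001 -0.    -1.   ] units [-1.13  0.81  0.3 ] roll None j6 1.40 w 0.0280 gf 4.4
[(0.6264, 0.1105, 4.8, 0.0476, 0.0337), (0.6336, 0.0332, 4.8, 0.0502, 0.0495)]
```

apply_moves([
  [0, 0.985, 0, 0],
  [0.1, 0.985, 0, 0],
  [0.1, 0.985, 0, 0],
  [0.1, 0.985, 0, 0],
  [0.2, 0.985, 0, 0],
])

```text
clock: 20.57
eef_pos: [0.54, -0.0206, 0.2056]
tool_rot: [0.676, 0.737, -0.001, -0.0]
ft_force: [0.4, -0.8, -1.4]
grip_width: 0.0279
grasp_force: 4.4
```

apply_moves([
  [0.2, 0.985, 0, 0],
  [0.3, 0.985, 0, 0],
  [0.4, 0.985, 0, 0],
  [0.6, 0.985, 0, 0],
  [0.8, 0.985, 0, 0],
])

```text
clock: 20.98
eef_pos: [0.6344, 0.0332, 0.2052]
tool_rot: [0.677, 0.736, -0.001, -0.0]
ft_force: [0.2, -0.3, -2.6]
grip_width: 0.0279
grasp_force: 4.4
```

apply_moves([
  [0, 0, 0, 0],
  [0, 0, 0, 0],
  [0, 0, 0, 0],
  [0, 0, 0, 0],
  [0, 0, 0, 0],
])

```text
clock: 21.4
eef_pos: [0.6332, 0.0329, 0.2066]
tool_rot: [0.677, 0.736, -0.0, -0.0]
ft_force: [0.9, -0.4, -2.8]
grip_width: 0.0284
grasp_force: 4.3
```

```bash
python3 -c "
from h import *
oranges();go(.6336,.0332,.2);w=bot.camera('wrist');print(rims(w));s=bot.camera('scene');cv2.imwrite('pics/w10.png',np.hstack([w['image'][130:480,160:480],cv2.resize(s['image'][190:320,240:400],(430,350),interpolation=2)]))"
```

```text
scene [([104.0, 62.0], [14, 0, 180, 142], 12976), ([242.0, 12.0], [238, 4, 8, 17], 36), ([461.0, 51.0], [454, 42, 16, 18], 159), ([429.0, 49.0], [413, 44, 32, 11], 90), ([391.0, 62.0], [378, 56, 26, 14], 117), ([250.0, 94.0], [245, 58, 12, 60], 318), ([376.0, 65.0], [369, 60, 13, 12], 42), ([213.0, 111.0], [208, 93, 9, 35], 103), ([33.0, 152.0], [0, 122, 67, 46], 895), ([280.0, 168.0], [277, 162, 7, 13], 59), ([268.0, 207.0], [263, 195, 12, 22], 137), ([345.0, 221.0], [342, 215, 9, 14], 82), ([319.0, 244.0], [313, 239, 14, 10], 54), ([310.0, 269.0], [302, 262, 18, 12], 55), ([388.0, 293.0], [372, 287, 35, 12], 229), ([382.0, 379.0], [379, 375, 8, 9], 41)]
  hang end [315. 273.] horiz ends [286. 204.] [318. 241.]
wrist [([320.0, 0.0], [299, 0, 42, 1], 42), ([135.0, 110.0], [88, 65, 94, 91], 2429), ([318.0, 106.0], [299, 86, 40, 41], 1572), ([318.0, 205.0], [301, 193, 36, 26], 911), ([317.0, 245.0], [296, 244, 43, 6], 134), ([317.0, 299.0], [277, 270, 81, 85], 1444), ([119.0, 363.0], [96, 342, 44, 40], 703), ([193.0, 440.0], [182, 428, 21, 22], 104)]
  hang end [318. 232.] horiz ends [319. 534.] [319. 292.]
clk 21.50 eef [0.6334 0.033  0.2069] tooly 4.8 tilt [ 0. -0. -1.] units [0.01 0.01 0.35] roll None j6 1.54 w 0.0278 gf 4.3
[(0.6213, 0.1805, 4.8, 0.0493, 0.0047), (0.6263, 0.1182, 4.8, 0.0497, 0.0493), (0.6417, 0.0335, 5.0, 0.0324, 0.0495)]
```

View pics/w10.png

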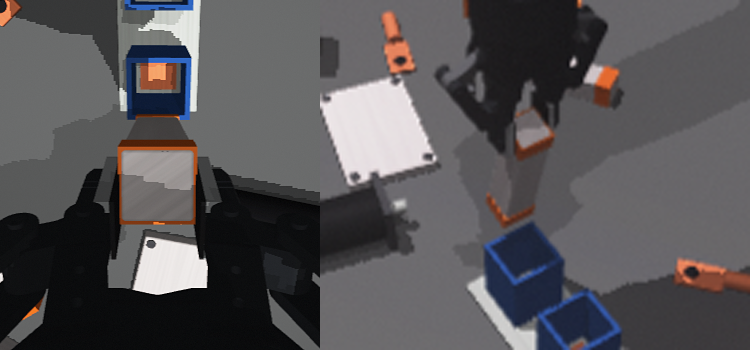

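The cartridge hangs nearly vertical over the cup: lower end at about (510,205) in the right panel, cup at (523,270), bottom trailing about 10 mm toward −x of the tool. I'll offset for that and lower it.

apply_moves([
  [0.25, 0, 0.3, 0],
  [0.25, 0, 0.3, 0],
  [0, 0, 0.4, 0],
  [0, 0, 0.4, 0],
  [0, 0, 0.4, 0],
])

```text
clock: 22.02
eef_pos: [0.6326, 0.0439, 0.1692]
tool_rot: [0.677, 0.736, -0.0, -0.0]
ft_force: [-1.1, 1.9, 7.1]
grip_width: 0.0279
grasp_force: 5.7
```

apply_moves([
  [0, 0, 0.4, 0],
  [0, 0, 0.4, 0],
  [0, 0, 0.4, 0],
  [0, 0, 0.3, 0],
  [0, 0, 0.3, 0],
])

```text
clock: 22.43
eef_pos: [0.6365, 0.053, 0.1495]
tool_rot: [0.675, 0.738, 0.013, 0.0]
ft_force: [-19.4, 20.0, 65.4]
grip_width: 0.0281
grasp_force: 56.4
```

apply_moves([
  [-0.1, 0, 0.3, 0],
  [-0.1, 0, 0.3, 0],
  [-0.1, 0, 0.2, 0],
  [-0.1, 0, 0.1, 0],
  [0, 0, 0, 0],
])

```text
clock: 22.85
eef_pos: [0.6363, 0.0424, 0.1263]
tool_rot: [0.675, 0.738, 0.008, 0.001]
ft_force: [-6.2, 9.8, 20.1]
grip_width: 0.0279
grasp_force: 16.7
```

```bash
python3 -c "
from h import *
oranges();go(.6336,.0332,.107)" | cut -c 500-1400
```

```text
08.0, 283.0], [305, 276, 9, 13], 29), ([388.0, 293.0], [372, 287, 35, 12], 226), ([382.0, 379.0], [379, 375, 8, 9], 41)]
```

```bash
python3 -c "
from h import *
o,R=pose(); go(.6336,.0332,.107); print(o['ft_force'],o['eef_pos'])
w=bot.camera('wrist');s=bot.camera('scene');cv2.imwrite('pics/w11.png',np.hstack([w['image'][130:480,160:480],cv2.resize(s['image'][190:320,240:400],(430,350),interpolation=2)]))"
```

```text
clk 22.95 eef [0.6356 0.0402 0.1228] tooly 5.0 tilt [ 0.009  0.007 -1.   ] units [-0.35 -0.14  0.79] roll None j6 1.54 w 0.0283 gf 8.6
[-2.9205365   7.21533328 11.4020979 ] [0.63559948 0.04023307 0.12281108]
```

View pics/w11.png

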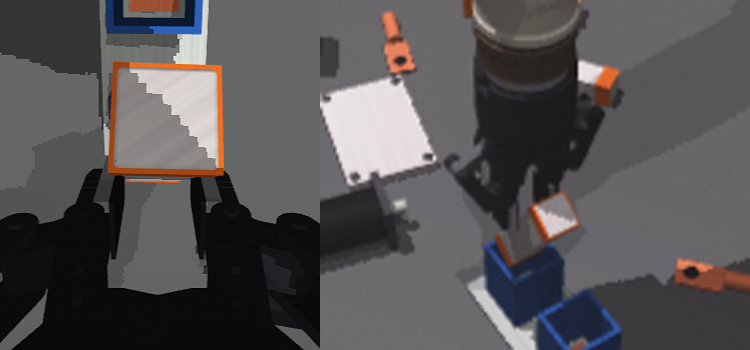

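The wrist panel shows the cartridge's top face larger, at (117,62)–(223,175). It struck the rim and slid up in the grip, with the lower end still at the cup mouth near (515,245). I'll get its pose from the top face with solvePnP.

```bash
cat >> h.py <<'E'
def topface(c,corners=None,show=True):
    """end-face pose from 28mm square; returns centre(world) and candidate outward normals"""
    if corners is None:
        h=hsv(c); m=rng(h,(4,130,60),(17,255,255)); best=None
        for ce,s,b in blobs(m,150):
            k=cv2.findContours(b.astype(np.uint8),0,2)[0][0]; hull=cv2.convexHull(k)
            for eps in np.arange(2,14):
                q=cv2.approxPolyDP(hull,float(eps),True)
                if len(q)==4: break
            if len(q)==4 and abs(ce[0]-320)<90 and (best is None or cv2.contourArea(q)>cv2.contourArea(best)): best=q
        corners=best.reshape(4,2)
    q=np.array(corners,np.float32); a=.014
    if cv2.contourArea(q,True)<0: q=q[::-1].copy()
    O=np.array([[-a,a,0],[a,a,0],[a,-a,0],[-a,-a,0]],np.float32)
    n,rv,tv,er=cv2.solvePnPGeneric(O,q,np.array(c["camera_matrix"]),None,flags=cv2.SOLVEPNP_IPPE_SQUARE)
    Rc,t=np.array(c["R"]),np.array(c["t"]).ravel()
    if show: print("corners",q.tolist())
    for r,v,e in zip(rv,tv,er.ravel()):
        N=Rc.T@cv2.Rodrigues(r)[0][:,2]; C=Rc.T@(v.ravel()-t)
        if N@(C-(-Rc.T@t))>0: N=-N
        print("face",C.round(4),"normal",N.round(3),"other end",(C-.13*N).round(4),"err %.2f"%e)
E
python3 -c "
from h import *
w=bot.camera('wrist'); topface(w,[(277,192),(382,196),(383,305),(268,302)]); topface(w); go(.6336,.0332,.107)"
```

```text
corners [[277.0, 192.0], [382.0, 196.0], [383.0, 305.0], [268.0, 302.0]]
face [0.6322 0.0826 0.1779] normal [-0.11   0.412  0.904] other end [0.6465 0.029  0.0604] err 1.20
face [0.6324 0.0823 0.1782] normal [-0.014  0.223  0.975] other end [0.6341 0.0534 0.0515] err 2.19
corners [[270.0, 179.0], [380.0, 182.0], [382.0, 294.0], [264.0, 291.0]]
face [0.6311 0.0866 0.1801] normal [-0.016  0.471  0.882] other end [0.6331 0.0254 0.0655] err 0.27
face [0.6309 0.0859 0.1806] normal [-0.081  0.099  0.992] other end [0.6415 0.073  0.0517] err 2.63
clk 23.10 eef [0.6346 0.0381 0.1192] tooly 4.9 tilt [ 0.004  0.004 -1.   ] units [-0.24 -0.07  0.61] roll None j6 1.54 w 0.0279 gf 4.0
```

apply_moves([
  [0, 0, 0, 0],
  [0, 0, 0, 0],
  [0, 0, 0, 0],
  [0, 0, -0.1, 0],
  [0, 0, 0, 0],
], claw=0.685)

```text
clock: 23.52
eef_pos: [0.6345, 0.0371, 0.1198]
tool_rot: [0.676, 0.736, 0.002, 0.0]
ft_force: [-0.9, 5.6, 6.2]
grip_width: 0.0271
grasp_force: 18.0
```

```bash
python3 -c "
from h import *
w=bot.camera('wrist'); topface(w); go(.6336,.0332,.107); print(pose()[0]['ft_force'])"
```

```text
corners [[267.0, 178.0], [379.0, 180.0], [382.0, 292.0], [261.0, 291.0]]
face [0.6303 0.0862 0.1813] normal [-0.057  0.527  0.848] other end [0.6377 0.0176 0.0711] err 0.29
face [0.6304 0.0852 0.182 ] normal [-0.024  0.032  0.999] other end [0.6336 0.0811 0.0521] err 3.31
clk 23.57 eef [0.6345 0.0373 0.1197] tooly 4.9 tilt [ 0.003  0.003 -1.   ] units [-0.2  -0.06  0.63] roll None j6 1.54 w 0.0279 gf 18.1
[-1.04425869  5.16139818  7.74434011]
```

apply_moves([
  [0, 0, -0.4, 0],
  [0, 0, -0.4, 0],
  [0, 0, -0.4, 0],
  [0, 0, 0, 0],
  [0, 0, 0, 0],
])

```text
clock: 23.98
eef_pos: [0.6342, 0.0351, 0.143]
tool_rot: [0.677, 0.736, 0.0, 0.001]
ft_force: [0.5, 0.1, -2.3]
grip_width: 0.0273
grasp_force: 17.5
```

```bash
cat >> h.py <<'E'
def bottom(c,color=(4,17)):
    "orange blobs in scene near rack with pixel + box"
    m=rng(hsv(c),(4,130,60),(17,255,255))
    for ce,s,_ in blobs(m,15):
        if 270<ce[0]<420 and 200<ce[1]<420: print("  sc",ce.round(1).tolist(),s.tolist())
E
python3 -c "
from h import *
w=bot.camera('wrist'); topface(w); go(.6336,.0332,.107); print(pose()[0]['ft_force'])
s=bot.camera('scene');bottom(s)
for y in(.01,.02,.03): print(proj(s,[.6355,y,.092]).round(1))
"
```

```text
corners [[267.0, 175.0], [378.0, 177.0], [382.0, 288.0], [262.0, 287.0]]
face [0.6302 0.0849 0.2034] normal [-0.022  0.528  0.849] other end [0.633  0.0163 0.093 ] err 0.08
face [0.6301 0.084  0.2042] normal [-0.054  0.019  0.998] other end [0.6371 0.0815 0.0744] err 3.38
clk 24.03 eef [0.6337 0.0352 0.1424] tooly 4.8 tilt [ 0. -0. -1.] units [-0.1  -0.02  1.77] roll None j6 1.54 w 0.0274 gf 17.5
[-0.28985945  0.01717366 -2.23243205]
  sc [346.3, 220.2] [343, 215, 8, 14, 60]
  sc [323.2, 265.8] [318, 258, 19, 15, 60]
  sc [307.9, 275.5] [305, 270, 7, 12, 24]
  sc [388.2, 293.1] [372, 287, 35, 12, 226]
  sc [357.7, 346.8] [355, 345, 6, 5, 19]
  sc [382.5, 378.8] [379, 375, 8, 9, 41]
[309.1 270.5]
[311.2 273.5]
[313.2 276.5]
```

apply_moves([
  [0.3, 0, 0, 0],
  [0.3, 0, 0, 0],
  [0, 0, 0.4, 0],
  [0, 0, 0.4, 0],
  [0, 0, 0.3, 0],
])

```text
clock: 24.5
eef_pos: [0.632, 0.0478, 0.1188]
tool_rot: [0.677, 0.736, -0.001, -0.001]
ft_force: [0.2, 0.4, -2.1]
grip_width: 0.0273
grasp_force: 17.5
```

apply_moves([
  [0, 0, 0.15, 0],
  [0, 0, 0.15, 0],
  [0, 0, 0.1, 0],
  [0, 0, 0, 0],
  [0, 0, 0, 0],
])

```text
clock: 24.92
eef_pos: [0.6327, 0.0475, 0.1125]
tool_rot: [0.677, 0.736, 0.0, 0.0]
ft_force: [-0.7, -0.1, -2.0]
grip_width: 0.0272
grasp_force: 17.5
```

```bash
python3 -c "
from h import *
w=bot.camera('wrist'); topface(w); go(.6336,.0332,.107); print(pose()[0]['ft_force'])
"
```

```text
corners [[267.0, 175.0], [378.0, 177.0], [382.0, 288.0], [262.0, 287.0]]
face [0.6288 0.0972 0.173 ] normal [-0.021  0.527  0.849] other end [0.6316 0.0287 0.0625] err 0.08
face [0.6288 0.0963 0.1737] normal [-0.053  0.019  0.998] other end [0.6356 0.0939 0.0439] err 3.38
clk 24.97 eef [0.6329 0.0475 0.1128] tooly 4.8 tilt [ 0.001  0.    -1.   ] units [-0.71 -0.02  0.29] roll None j6 1.56 w 0.0274 gf 17.5
[ 0.56075259 -0.13409307 -1.30364636]
```

apply_moves([
  [-0.2, 0, 0, 0],
  [-0.2, 0, 0, 0],
  [-0.2, 0, 0, 0],
  [-0.2, 0, 0, 0],
  [0, 0, 0, 0],
])

```text
clock: 25.38
eef_pos: [0.6344, 0.0311, 0.113]
tool_rot: [0.677, 0.736, 0.001, 0.0]
ft_force: [-0.3, 3.7, -0.6]
grip_width: 0.027
grasp_force: 17.0
```

```bash
python3 -c "
from h import *
w=bot.camera('wrist'); topface(w); go(.6336,.0332,.107); print(pose()[0]['ft_force'])
"
```

```text
corners [[378.0, 207.0], [380.0, 329.0], [257.0, 329.0], [258.0, 208.0]]
face [0.63   0.0736 0.1805] normal [-0.023  0.296  0.955] other end [0.633  0.0351 0.0564] err 0.57
face [0.63   0.0739 0.1803] normal [-0.046  0.458  0.888] other end [0.6359 0.0144 0.0649] err 0.71
clk 25.43 eef [0.6343 0.0314 0.1129] tooly 4.8 tilt [ 0.001  0.001 -1.   ] units [ 0.09 -0.03  0.3 ] roll None j6 1.54 w 0.0272 gf 16.9
[-0.76512642  1.71546131  0.16666921]
```

apply_moves([
  [-0.2, 0, 0, 0],
  [-0.2, 0, 0, 0],
  [-0.2, 0, 0, 0],
  [-0.2, 0, 0, 0],
  [0, 0, 0, 0],
])

```text
clock: 25.85
eef_pos: [0.6354, 0.0147, 0.1124]
tool_rot: [0.677, 0.736, -0.0, 0.0]
ft_force: [0.2, 1.5, -0.7]
grip_width: 0.027
grasp_force: 15.7
```

```bash
python3 -c "
from h import *
w=bot.camera('wrist'); topface(w); go(.6336,.0332,.107); print(pose()[0]['ft_force'])
"
```

```text
corners [[372.0, 248.0], [379.0, 380.0], [256.0, 380.0], [262.0, 248.0]]
face [0.6324 0.0503 0.1874] normal [0.397 0.476 0.785] other end [ 0.5808 -0.0115  0.0854] err 3.59
face [0.6305 0.0501 0.1875] normal [-0.469  0.388  0.793] other end [ 6.914e-01 -4.000e-04  8.430e-02] err 3.61
clk 25.90 eef [0.6354 0.0149 0.1124] tooly 4.7 tilt [-0. -0. -1.] units [ 0.92 -0.01  0.27] roll None j6 1.51 w 0.0272 gf 15.7
[-0.78516002  1.96078573 -0.2162478 ]
```

apply_moves([
  [-0.2, 0, 0, 0],
  [-0.2, 0, 0, 0],
  [-0.15, 0, 0, 0],
  [0, 0, 0, 0],
  [0, 0, 0, 0],
])

```text
clock: 26.32
eef_pos: [0.6364, 0.0036, 0.1126]
tool_rot: [0.677, 0.736, -0.001, 0.001]
ft_force: [0.4, 0.2, -0.7]
grip_width: 0.0268
grasp_force: 0.0
```

```bash
python3 -c "
from h import *
w=bot.camera('wrist'); topface(w); go(.6336,.0332,.107); print(pose()[0]['ft_force'])
m=rng(hsv(w),(4,130,60),(17,255,255)); np.set_printoptions(linewidth=250)
print([(r,np.flatnonzero(m[r,200:440])[[0,-1]]+200,int((m[r,200:440]>0).sum())) for r in range(200,460,8) if m[r,200:440].any()])
"
```

```text
corners [[282.0, 208.0], [357.0, 216.0], [351.0, 301.0], [272.0, 294.0]]
face [0.6327 0.0366 0.1452] normal [0.409 0.319 0.855] other end [ 0.5796 -0.0048  0.034 ] err 1.35
face [0.6314 0.0367 0.1453] normal [-0.455  0.307  0.836] other end [ 0.6905 -0.0033  0.0366] err 1.84
clk 26.37 eef [0.6363 0.0039 0.1125] tooly 4.8 tilt [ 0.    -0.001 -1.   ] units [ 1.47 -0.01  0.28] roll None j6 1.49 w 0.0268 gf 0.0
[0.09082171 0.03492535 1.13616039]
[(208, array([282, 292]), 11), (216, array([279, 357]), 79), (224, array([278, 360]), 53), (232, array([277, 361]), 8), (240, array([276, 360]), 8), (248, array([276, 358]), 6), (256, array([275, 356]), 7), (264, array([274, 356]), 8), (272, array([274, 355]), 7), (280, array([273, 353]), 7), (288, array([272, 353]), 8), (296, array([291, 351]), 39)]
```

The pads let go and the cartridge dropped into the cup. I'll open, rise, and check it.

apply_moves([
  [-0.5, 0, 0, 0],
  [-0.5, 0, -0.5, 0],
  [0, 0, -1, 0],
  [0, 0, -1, 0],
  [0, 0, -1, 0],
], claw=0.5)

```text
clock: 26.78
eef_pos: [0.6379, -0.0168, 0.1839]
tool_rot: [0.677, 0.736, -0.0, 0.0]
ft_force: [0.4, -0.4, 0.1]
grip_width: 0.0429
grasp_force: 0.0
```

```bash
cat >> h.py <<'E'
def seated(c,z=.136):
    h=hsv(c); m=rng(h,(4,130,60),(17,255,255))
    for ce,s,b in blobs(m,60):
        k=cv2.findContours(b.astype(np.uint8),0,2)[0][0].reshape(-1,2)
        P=np.array([cast(c,p,z)[:2] for p in k],np.float32); (x,y),(a,d),th=cv2.minAreaRect(P)
        if .55<x<.68 and -.02<y<.34 : print("  up?",round(x,4),round(y,4),round(a,4),round(d,4),round(th%90,1))
E
python3 -c "
from h import *
w=bot.camera('wrist');seated(w);t=bot.camera('top');seated(t);print(carts(w),carts(t)); go(.6336,.0332,.107)
"
```

```text
up? 0.6279 0.0962 0.0204 0.0168 4.7
  up? 0.6315 0.0498 0.0198 0.0068 4.7
  up? 0.6323 0.0299 0.0301 0.0295 88.5
  up? 0.6041 0.105 0.022 0.0149 88.5
[(0.6308, 0.0636, -85.5, 0.1497, 0.07), (0.6244, 0.1183, 4.7, 0.0354, 0.0292), (0.4442, -0.1658, -50.1, 0.0435, 0.0293)] [(0.4741, -0.1991, -50.5, 0.13, 0.0296), (0.4542, -0.3126, -36.0, 0.1301, 0.0299), (0.4539, -0.4281, -35.5, 0.1305, 0.0308)]
clk 26.88 eef [ 0.6406 -0.0167  0.1878] tooly 4.7 tilt [ 0.009 -0.001 -1.   ] units [ 2.52 -0.18  4.04] roll None j6 1.46 w 0.0427 gf 0.0
```

Cartridge 1 is seated: its top face at z=0.136 measures 30×30 mm, inside the cup. I'll go to cartridge 2.

apply_moves([
  [0, 0, -0.5, -0.116],
  [0, 0, 0, -0.116],
  [0, 0, 0, -0.116],
  [0, 0, 0, -0.116],
  [0, 0, 0, -0.116],
])

```text
clock: 27.3
eef_pos: [0.6378, -0.0162, 0.1922]
tool_rot: [0.423, 0.906, -0.0, -0.0]
ft_force: [-0.6, 0.3, -0.5]
grip_width: 0.0426
grasp_force: 0.0
```

apply_moves([
  [0.07, -0.94, 0, 0],
  [0.07, -0.94, 0, 0],
  [0.07, -0.94, 0, 0],
  [0.07, -0.94, 0, 0],
  [0.07, -0.94, 0, 0],
])

```text
clock: 27.72
eef_pos: [0.5599, -0.071, 0.1922]
tool_rot: [0.426, 0.905, -0.0, -0.0]
ft_force: [0.9, -0.5, -0.3]
grip_width: 0.0425
grasp_force: 0.0
```

apply_moves([
  [0.07, -0.94, 0, 0],
  [0.07, -0.94, 0, 0],
  [0.07, -0.94, 0, 0],
  [0.07, -0.94, 0, 0],
  [0.07, -0.94, 0, 0],
])

```text
clock: 28.13
eef_pos: [0.4829, -0.1255, 0.1923]
tool_rot: [0.426, 0.905, -0.0, -0.0]
ft_force: [-0.1, -0.6, 0.2]
grip_width: 0.0428
grasp_force: 0.0
```

apply_moves([
  [0.07, -0.94, 0.5, 0],
  [0.07, -0.94, 0.5, 0],
  [0.07, -0.94, 0.5, 0],
  [0, 0, 0, 0],
  [0, 0, 0, 0],
])

```text
clock: 28.55
eef_pos: [0.4369, -0.1577, 0.1622]
tool_rot: [0.427, 0.904, -0.0, -0.001]
ft_force: [0.8, 0.2, 0.3]
grip_width: 0.0425
grasp_force: 0.0
```

```bash
python3 -c "
from h import *
w=bot.camera('wrist');print(carts(w),carts(bot.camera('top')))
go(.4404,-.1582,-.003,39.5)
"
```

```text
[(0.4825, -0.2307, -50.7, 0.1292, 0.0295), (0.4169, -0.2869, -35.4, 0.0421, 0.0299)] [(0.2545, -0.0712, -19.9, 0.7525, 0.3788), (0.4541, -0.4279, -35.5, 0.1304, 0.0314)]
clk 28.65 eef [ 0.4389 -0.1573  0.1631] tooly 39.6 tilt [ 0.001 -0.    -1.   ] units [-0.07  0.02  8.3 ] roll 0.0013601102149586098 j6 0.54 w 0.0425 gf 0.0
```

Cartridge 2 has been knocked to (0.4825, −0.2307). I'll adjust and grip it there.

apply_moves([
  [-0.8, -0.32, 0.5, 0],
  [-0.77, -0.32, 1, 0],
  [0, 0, 1, 0],
  [0, 0, 1, 0],
  [0, 0, 1, 0],
])

```text
clock: 29.07
eef_pos: [0.4499, -0.1895, 0.0723]
tool_rot: [0.425, 0.905, 0.0, 0.001]
ft_force: [-0.1, 0.3, 1.2]
grip_width: 0.0426
grasp_force: 0.0
```

```bash
python3 -c "
from h import *
w=bot.camera('wrist');print(carts(w))
go(.4489,-.1897,-.003,39.3)
"
```

```text
[(0.4804, -0.2277, -50.7, 0.1225, 0.0295), (0.4106, -0.2828, 53.8, 0.0298, 0.0269)]
clk 29.12 eef [ 0.4471 -0.1882  0.0684] tooly 39.7 tilt [-0.004  0.002 -1.   ] units [-0.13  0.03  3.57] roll 0.005996526030360864 j6 0.48 w 0.0425 gf 0.0
```

apply_moves([
  [-0.1, 0, 1, 0],
  [0, 0, 1, 0],
  [0, 0, 1, 0],
  [0, 0, 0.57, 0],
  [0, 0, 0, 0],
])

```text
clock: 29.53
eef_pos: [0.4488, -0.1899, -0.0005]
tool_rot: [0.425, 0.905, -0.0, -0.002]
ft_force: [-0.4, 0.0, -0.1]
grip_width: 0.0423
grasp_force: 0.0
```

apply_moves([
  [0, 0, 0, 0],
  [0, 0, 0, 0],
  [0, 0, 0, 0],
  [0, 0, 0, 0],
  [0, 0, 0, 0],
], claw=0.68)

```text
clock: 29.95
eef_pos: [0.4501, -0.1911, 0.0019]
tool_rot: [0.426, 0.905, 0.0, 0.001]
ft_force: [-0.2, 1.2, 0.1]
grip_width: 0.0274
grasp_force: 17.0
```

apply_moves([
  [0, 0, -0.7, 0],
  [0, 0, -0.7, 0],
  [0, 0, 0, 0],
  [0, 0, 0, 0],
  [0, 0, 0, 0],
])

```text
clock: 30.37
eef_pos: [0.4492, -0.1908, 0.0288]
tool_rot: [0.426, 0.905, -0.0, -0.0]
ft_force: [-0.5, 0.4, -0.7]
grip_width: 0.0277
grasp_force: 16.9
```

apply_moves([
  [0, 0, 0, 0],
  [0, 0, 0, 0],
  [0, 0, 0, 0],
  [0, 0, 0, 0],
  [0, 0, 0, 0],
], claw=0.675)

```text
clock: 30.78
eef_pos: [0.4493, -0.1908, 0.0288]
tool_rot: [0.426, 0.905, -0.0, -0.0]
ft_force: [0.2, -0.2, -1.0]
grip_width: 0.0277
grasp_force: 10.3
```

apply_moves([
  [0, 0, -0.6, 0],
  [0, 0, -0.6, 0],
  [0, 0, -0.6, 0],
  [0, 0, 0, 0],
  [0, 0, 0, 0],
], claw=0.674)

```text
clock: 31.2
eef_pos: [0.4503, -0.1911, 0.0657]
tool_rot: [0.426, 0.905, 0.0, 0.001]
ft_force: [1.2, 1.6, 0.2]
grip_width: 0.0277
grasp_force: 6.9
```

apply_moves([
  [0, 0, 0, 0],
  [0, 0, 0, 0],
  [0, 0, 0, 0],
  [0, 0, 0, 0],
  [0, 0, 0, 0],
], claw=0.6735)

```text
clock: 31.62
eef_pos: [0.4494, -0.1908, 0.0648]
tool_rot: [0.426, 0.905, 0.0, -0.0]
ft_force: [0.7, 1.5, -0.1]
grip_width: 0.0276
grasp_force: 6.2
```

```bash
python3 -c "
from h import *
w=bot.camera('wrist');topface(w)
go(.4489,-.1897,-.003,39.3);oranges()
" | cut -c1-900
```

```text
corners [[352.0, 257.0], [353.0, 342.0], [280.0, 342.0], [281.0, 257.0]]
face [ 0.436  -0.1775  0.0992] normal [-0.642 -0.024  0.767] other end [ 5.194e-01 -1.744e-01 -5.000e-04] err 1.70
face [ 0.4371 -0.1767  0.0992] normal [0.145 0.628 0.764] other end [ 4.181e-01 -2.583e-01 -2.000e-04] err 1.71
clk 31.67 eef [ 0.4494 -0.1908  0.0648] tooly 39.6 tilt [-0.  0. -1.] units [0.06 0.02 3.39] roll 0.005092611798908801 j6 0.48 w 0.0279 gf 6.0
scene [([103.0, 66.0], [14, 0, 180, 145], 11834), ([170.0, 29.0], [163, 17, 13, 26], 74), ([461.0, 51.0], [454, 42, 16, 18], 158), ([426.0, 50.0], [418, 48, 18, 6], 49), ([389.0, 63.0], [372, 55, 32, 17], 166), ([594.0, 78.0], [590, 75, 12, 8], 45), ([252.0, 103.0], [249, 86, 8, 31], 100), ([33.0, 152.0], [0, 129, 70, 39], 829), ([280.0, 168.0], [277, 162, 7, 13], 58), ([316.0, 171.0], [313, 165, 6, 13], 64), ([296.0, 189.0], [293, 183, 7, 13], 65), ([268.0, 207.0], [263, 195, 12, 22], 136), ([306.0, 207.0], [303, 200, 8, 15], 59), ([314.0, 270.0], [307, 263, 17, 12], 78), ([388.0, 293.0], [372, 287, 35, 12], 234), ([382.0, 379.0], [379, 375, 8, 9], 41)]
  hang end [335. 227.] horiz ends [297. 186.] [340. 198.]
wrist [([317.0, 317.0], [277, 257, 81, 86], 2311), ([169.0, 330.0], [130, 296, 74, 59], 1963), ([318.0, 412.0], [293, 405, 50, 12], 401)]
  hang end [319. 233.] horiz ends [319. 536.] [320. 294.]
```

apply_moves([
  [0, 0, -0.6, 0],
  [0, 0, -0.6, 0],
  [0, 0, -0.6, 0],
  [0, 0, -0.6, 0],
  [0, 0, -0.6, 0],
])

```text
clock: 32.18
eef_pos: [0.4485, -0.191, 0.125]
tool_rot: [0.426, 0.905, -0.001, -0.001]
ft_force: [-0.6, 0.0, -1.3]
grip_width: 0.0278
grasp_force: 4.4
```

apply_moves([
  [0, 0, -0.5, 0],
  [0, 0, -0.5, 0],
  [0, 0, 0, 0],
  [0, 0, -0.5, 0],
  [0, 0, 0, 0],
])

```text
clock: 32.6
eef_pos: [0.4499, -0.1911, 0.1562]
tool_rot: [0.426, 0.905, -0.0, 0.001]
ft_force: [0.0, -0.1, -1.1]
grip_width: 0.028
grasp_force: 4.4
```

```bash
cat >> h.py <<'E'
def lean():
    """held cartridge: lean angle via scene position of its lower orange band, searched along its swing arc (grip .118 from B, band 8mm from end)"""
    o,R=pose(); e=o["eef_pos"]; g=e+np.array([0,0,.012])
    c=bot.camera("scene"); m=rng(hsv(c),(4,130,60),(17,255,255)); bl=[b for b in blobs(m,15) if 230<b[0][0]<450 and 120<b[0][1]<420]
    for a in range(0,91,10):
        th=np.radians(a); p=proj(c,g+R@np.array([-np.sin(th),0,np.cos(th)])*.110); d=[(np.hypot(*(b[0]-p)),b[0].round(),b[1][4]) for b in bl]
        q=min(d,key=lambda v:v[0]); print(a,p.round(),"%.1f"%q[0],q[1],q[2])
E
python3 -c "
from h import *
w=bot.camera('wrist');topface(w);lean()
go(.4489,-.1897,-.003,39.3)
"
```

```text
corners [[356.0, 260.0], [356.0, 339.0], [279.0, 340.0], [278.0, 260.0]]
face [ 0.44   -0.1803  0.1828] normal [-0.179  0.439  0.88 ] other end [ 0.4633 -0.2375  0.0683] err 0.71
face [ 0.4397 -0.1806  0.1828] normal [-0.402  0.258  0.878] other end [ 0.4919 -0.2142  0.0686] err 0.90
0 [336. 204.] 8.3 [334. 196.] 28
10 [329. 201.] 7.2 [322. 200.] 35
20 [323. 198.] 2.3 [322. 200.] 35
30 [317. 195.] 7.6 [322. 200.] 35
40 [312. 190.] 14.5 [322. 200.] 35
50 [307. 185.] 12.0 [296. 189.] 65
60 [304. 180.] 11.9 [296. 189.] 65
70 [301. 174.] 15.0 [316. 171.] 64
80 [299. 168.] 16.8 [316. 171.] 64
90 [298. 162.] 19.0 [280. 168.] 57
clk 32.70 eef [ 0.4495 -0.1909  0.1551] tooly 39.6 tilt [ 0. -0. -1.] units [0.07 0.01 7.91] roll 0.0050065039258522384 j6 0.48 w 0.0280 gf 4.4
```

apply_moves([
  [-1, 0, -0.2, 0],
  [-0.9, 0, -0.2, 0],
  [-0.7, 0, -0.2, 0],
  [-0.5, 0, -0.2, 0],
  [-0.3, 0, -0.2, 0],
])

```text
clock: 33.12
eef_pos: [0.4931, -0.244, 0.1743]
tool_rot: [0.426, 0.905, -0.0, -0.001]
ft_force: [-0.9, -0.5, -1.6]
grip_width: 0.0277
grasp_force: 4.2
```

apply_moves([
  [-0.15, 0, -0.2, 0],
  [-0.05, 0, -0.1, 0],
  [-1, 0, 0, 0],
  [-0.8, 0, 0, 0],
  [-0.6, 0, 0, 0],
])

```text
clock: 33.53
eef_pos: [0.5262, -0.2835, 0.1811]
tool_rot: [0.426, 0.905, -0.0, -0.0]
ft_force: [-0.3, 0.2, -2.1]
grip_width: 0.028
grasp_force: 4.2
```

apply_moves([
  [-0.4, 0, 0, 0],
  [-0.2, 0, 0, 0],
  [-0.1, 0, 0, 0],
  [0, 0, 0, 0],
  [0, 0, 0, 0],
])

```text
clock: 33.95
eef_pos: [0.5345, -0.2936, 0.1811]
tool_rot: [0.426, 0.905, 0.0, -0.0]
ft_force: [-0.2, 1.1, -1.8]
grip_width: 0.028
grasp_force: 4.2
```

```bash
python3 -c "
from h import *
w=bot.camera('wrist');topface(w);lean()
go(.6263,.1182,.21,4.8)
"
```

```text
corners [[264.0, 214.0], [265.0, 238.0], [232.0, 246.0], [227.0, 229.0]]
face [ 0.4969 -0.3335  0.0548] normal [ 0.69  -0.198  0.696] other end [ 0.4072 -0.3078 -0.0357] err 1.21
face [ 0.4963 -0.3322  0.0574] normal [-0.733  0.582  0.353] other end [ 0.5915 -0.4079  0.0114] err 1.90
0 [292. 185.] 4.6 [294. 189.] 88
10 [285. 182.] 10.5 [294. 189.] 88
20 [279. 179.] 11.6 [280. 168.] 57
30 [274. 176.] 10.0 [280. 168.] 57
40 [268. 171.] 12.1 [280. 168.] 57
50 [263. 166.] 16.5 [280. 168.] 57
60 [259. 161.] 21.7 [280. 168.] 57
70 [256. 155.] 27.1 [280. 168.] 57
80 [254. 149.] 32.4 [280. 168.] 57
90 [252. 142.] 37.3 [280. 168.] 57
clk 34.05 eef [ 0.5345 -0.2936  0.1812] tooly 39.6 tilt [-0.  0. -1.] units [12.93 16.67 -1.44] roll 0.5803497509105287 j6 0.38 w 0.0282 gf 4.2
```

apply_moves([
  [0, 0, -0.5, 0.116],
  [0, 0, -0.5, 0.116],
  [0, 0, -0.5, 0.116],
  [0, 0, -0.5, 0.116],
  [0, 0, -0.5, 0.116],
])

```text
clock: 34.47
eef_pos: [0.5346, -0.2937, 0.2318]
tool_rot: [0.679, 0.734, 0.0, -0.0]
ft_force: [-0.0, -0.7, -1.5]
grip_width: 0.0281
grasp_force: 4.2
```

apply_moves([
  [0.1, 0, -0.5, 0],
  [0.2, 0, -0.5, 0],
  [0.3, 0.1, -0.5, 0],
  [0.4, 0.2, -0.5, 0],
  [0.5, 0.3, 0, 0],
])

```text
clock: 34.88
eef_pos: [0.5453, -0.263, 0.2741]
tool_rot: [0.677, 0.736, 0.001, 0.002]
ft_force: [-0.2, 0.7, -1.6]
grip_width: 0.0282
grasp_force: 4.2
```

apply_moves([
  [0.6, 0.4, 0, 0],
  [0.7, 0.4, 0, 0],
  [0.8, 0.4, 0, 0],
  [0.9, 0.4, 0, 0],
  [0.9, 0.4, 0, 0],
])

```text
clock: 35.3
eef_pos: [0.5781, -0.1798, 0.2699]
tool_rot: [0.676, 0.737, -0.0, -0.001]
ft_force: [-0.8, -0.3, -1.4]
grip_width: 0.0281
grasp_force: 4.2
```

apply_moves([
  [0.9, 0.4, 0, 0],
  [0.9, 0.4, 0, 0],
  [0.9, 0.4, 0, 0],
  [0.9, 0.4, 0, 0],
  [0.9, 0.4, 0, 0],
])

```text
clock: 35.72
eef_pos: [0.6101, -0.0865, 0.27]
tool_rot: [0.676, 0.737, -0.0, -0.001]
ft_force: [0.4, -0.2, -1.8]
grip_width: 0.028
grasp_force: 4.2
```

apply_moves([
  [0.9, 0.4, 0, 0],
  [0.9, 0.4, 0, 0],
  [0.9, 0.4, 0, 0],
  [0.9, 0.4, 0, 0],
  [0.9, 0.1, 0, 0],
])

```text
clock: 36.13
eef_pos: [0.6369, 0.0063, 0.2695]
tool_rot: [0.676, 0.737, -0.0, -0.001]
ft_force: [0.1, 0.3, -2.2]
grip_width: 0.0277
grasp_force: 4.2
```

apply_moves([
  [0.9, 0, 0, 0],
  [0.9, 0, 0, 0],
  [0.8, 0, 0, 0],
  [0.5, 0, 0, 0],
  [0, 0, 0, 0],
])

```text
clock: 36.55
eef_pos: [0.6305, 0.0687, 0.2702]
tool_rot: [0.675, 0.738, -0.0, -0.001]
ft_force: [0.1, 0.7, -1.8]
grip_width: 0.0279
grasp_force: 4.2
```

```bash
python3 -c "
from h import *
w=bot.camera('wrist');topface(w);lean();print(rims(w))
go(.6263,.1182,.21,4.8)
"
```

```text
corners [[353.0, 256.0], [355.0, 342.0], [280.0, 342.0], [281.0, 256.0]]
face [0.6286 0.0874 0.3058] normal [0.462 0.445 0.767] other end [0.5686 0.0295 0.2062] err 1.70
face [0.6273 0.0873 0.3059] normal [-0.529  0.336  0.779] other end [0.6961 0.0436 0.2046] err 1.70
0 [323. 264.] 6.1 [319. 269.] 138
10 [318. 258.] 10.7 [319. 269.] 138
20 [313. 251.] 18.6 [319. 269.] 138
30 [309. 243.] 22.7 [330. 234.] 92
40 [305. 235.] 24.7 [330. 234.] 92
50 [302. 227.] 29.0 [330. 234.] 92
60 [299. 219.] 29.9 [296. 189.] 66
70 [296. 210.] 21.6 [296. 189.] 66
80 [295. 202.] 13.7 [296. 189.] 66
90 [294. 195.] 6.6 [296. 189.] 66
[(0.6197, 0.2029, 5.0, 0.0496, 0.0492), (0.6347, 0.1187, 4.1, 0.0324, 0.0496)]
clk 36.65 eef [0.631  0.0658 0.2706] tooly 4.9 tilt [-0.001 -0.001 -1.   ] units [ 2.63 -0.01  3.03] roll 0.0014357093419998062 j6 1.59 w 0.0279 gf 4.2
```

apply_moves([
  [0.2, 0, 0, 0],
  [0.4, 0, 0, 0],
  [0.6, 0, 0, 0],
  [0.6, 0, 0, 0],
  [0.5, 0, 0, 0],
])

```text
clock: 37.07
eef_pos: [0.6272, 0.1124, 0.2712]
tool_rot: [0.677, 0.736, 0.0, -0.0]
ft_force: [-0.3, -0.1, -1.6]
grip_width: 0.0277
grasp_force: 4.2
```

apply_moves([
  [0.2, 0, 0.3, 0],
  [0.1, 0, 0.4, 0],
  [0, 0, 0.4, 0],
  [0, 0, 0.4, 0],
  [0, 0, 0.3, 0],
])

```text
clock: 37.48
eef_pos: [0.6262, 0.1165, 0.2332]
tool_rot: [0.677, 0.736, -0.001, -0.001]
ft_force: [-0.3, 0.7, -2.7]
grip_width: 0.0281
grasp_force: 4.2
```

```bash
python3 -c "
from h import *
w=bot.camera('wrist');topface(w);lean();s=bot.camera('scene');bottom(s)
m=rng(hsv(w),(4,130,60),(17,255,255))
print([(r,(np.flatnonzero(m[r,200:440])[[0,-1]]+200).tolist(),int((m[r,200:440]>0).sum())) for r in range(230,400,6) if m[r,200:440].any()])
go(.6263,.1182,.21,4.8)
"
```

```text
corners [[337.0, 87.0], [337.0, 123.0], [303.0, 124.0], [302.0, 87.0]]
face [0.6197 0.2015 0.0598] normal [0.048 0.022 0.999] other end [ 0.6135  0.1986 -0.07  ] err 0.16
face [0.6197 0.2014 0.0598] normal [-0.053 -0.08   0.995] other end [ 0.6265  0.2118 -0.0696] err 0.22
0 [336. 291.] 3.4 [336. 294.] 74
10 [331. 284.] 11.2 [336. 294.] 74
20 [327. 277.] 14.2 [314. 270.] 79
30 [322. 269.] 7.7 [314. 270.] 79
40 [318. 261.] 9.2 [314. 270.] 79
50 [315. 253.] 16.6 [314. 270.] 79
60 [312. 245.] 24.9 [314. 270.] 79
70 [310. 237.] 33.0 [314. 270.] 79
80 [308. 230.] 40.7 [314. 270.] 79
90 [308. 223.] 35.7 [296. 189.] 66
  sc [344.2, 263.7] [337, 258, 17, 11, 82]
  sc [314.5, 269.7] [307, 263, 17, 12, 79]
  sc [336.1, 294.2] [328, 287, 19, 13, 75]
  sc [388.1, 293.1] [372, 287, 35, 12, 237]
  sc [357.6, 346.8] [355, 345, 6, 5, 18]
  sc [382.5, 378.8] [379, 375, 8, 9, 41]
[(260, [279, 355], 77), (266, [277, 357], 81), (272, [277, 357], 10), (278, [277, 357], 6), (284, [277, 357], 6), (290, [277, 357], 8), (296, [277, 357], 8), (302, [277, 357], 8), (308, [279, 355], 4), (314, [279, 355], 4), (320, [279, 355], 4), (326, [279, 355], 4), (332, [279, 355], 6), (338, [280, 355], 7), (344, [298, 337], 4), (350, [297, 336], 4), (356, [297, 335], 4), (362, [315, 334], 20)]
clk 37.63 eef [0.6263 0.1164 0.2339] tooly 4.8 tilt [-0.002 -0.001 -1.   ] units [0.09 0.01 1.2 ] roll -0.0006529892956928999 j6 1.67 w 0.0279 gf 4.2
```

The jerk brought it to vertical: the lower band at (336,294) matches the 0° prediction. I'll lower it into cup 1.

apply_moves([
  [0.09, 0, 0.5, 0],
  [0, 0, 0.6, 0],
  [0, 0, 0.6, 0],
  [0, 0, 0.6, 0],
  [0, 0, 0.3, 0],
])

```text
clock: 38.05
eef_pos: [0.626, 0.1186, 0.1812]
tool_rot: [0.677, 0.736, -0.001, -0.001]
ft_force: [-0.1, 0.1, -1.9]
grip_width: 0.0279
grasp_force: 4.2
```

apply_moves([
  [0, 0, 0.2, 0],
  [0, 0, 0.2, 0],
  [0, 0, 0.2, 0],
  [0, 0, 0.2, 0],
  [0, 0, 0, 0],
])

```text
clock: 38.47
eef_pos: [0.6264, 0.1188, 0.1665]
tool_rot: [0.677, 0.736, -0.0, -0.0]
ft_force: [0.9, 0.1, -1.8]
grip_width: 0.0275
grasp_force: 4.2
```

```bash
python3 -c "
from h import *
lean();s=bot.camera('scene');bottom(s)
go(.6263,.1182,.12,4.8);print(pose()[0]['ft_force'])
" | egrep -v '^[3-9]0'
```

```text
0 [336. 310.] 3.5 [335. 313.] 67
10 [331. 303.] 11.0 [335. 313.] 67
20 [326. 296.] 19.4 [335. 313.] 67
  sc [310.7, 269.7] [307, 263, 10, 12, 43]
  sc [343.1, 286.0] [336, 280, 16, 11, 70]
  sc [388.1, 293.1] [372, 287, 35, 12, 236]
  sc [335.5, 313.2] [328, 306, 18, 14, 66]
  sc [357.7, 346.8] [355, 345, 6, 5, 19]
  sc [382.5, 378.8] [379, 375, 8, 9, 41]
clk 38.57 eef [0.6267 0.1188 0.1672] tooly 4.8 tilt [ 0.  0. -1.] units [-0.03 -0.02  2.36] roll -2.8990001613967327e-05 j6 1.67 w 0.0277 gf 4.2
[-0.16015143  0.17873733 -1.52971517]
```

apply_moves([
  [0, 0, 0.3, 0],
  [0, 0, 0.3, 0],
  [0, 0, 0.3, 0],
  [0, 0, 0.3, 0],
  [0, 0, 0, 0],
])

```text
clock: 38.98
eef_pos: [0.6254, 0.1186, 0.1409]
tool_rot: [0.677, 0.736, -0.001, -0.001]
ft_force: [-0.1, -0.1, -3.3]
grip_width: 0.0278
grasp_force: 4.2
```

apply_moves([
  [0, 0, 0.2, 0],
  [0, 0, 0.1, 0],
  [0, 0, 0.1, 0],
  [0, 0, 0, 0],
  [0, 0, 0, 0],
])

```text
clock: 39.4
eef_pos: [0.6267, 0.1188, 0.1351]
tool_rot: [0.677, 0.736, 0.0, 0.0]
ft_force: [0.5, 0.2, -1.8]
grip_width: 0.0278
grasp_force: 4.2
```

apply_moves([
  [0, 0, 0.1, 0],
  [0, 0, 0.1, 0],
  [0, 0, 0, 0],
  [0, 0, 0, 0],
  [0, 0, 0, 0],
])

```text
clock: 39.82
eef_pos: [0.6266, 0.1188, 0.1311]
tool_rot: [0.677, 0.736, 0.0, -0.0]
ft_force: [-0.1, -0.4, -1.9]
grip_width: 0.0278
grasp_force: 4.2
```

apply_moves([
  [0, 0, 0, 0],
  [0, 0, 0, 0],
  [0, 0, 0, 0],
  [0, 0, -0.5, 0],
  [0, 0, -1, 0],
], claw=0.5)

```text
clock: 40.23
eef_pos: [0.6248, 0.1185, 0.1592]
tool_rot: [0.677, 0.736, -0.002, -0.002]
ft_force: [-0.7, 0.8, 0.8]
grip_width: 0.043
grasp_force: 0.0
```

apply_moves([
  [0, 0, -1, 0],
  [0, 0, -1, 0],
  [0, 0, -1, 0],
  [0, 0, -0.5, 0],
  [0, 0, 0, 0],
])

```text
clock: 40.65
eef_pos: [0.6283, 0.1191, 0.2351]
tool_rot: [0.677, 0.736, 0.003, 0.002]
ft_force: [0.1, -0.7, -0.3]
grip_width: 0.0427
grasp_force: 0.0
```

```bash
python3 -c "
from h import *
seated(bot.camera('wrist'));bottom(bot.camera('scene'))
print(proj(bot.camera('scene'),[.6263,.1182,.136]))
go(.4106,-.282,.16,53.9)
"
```

```text
up? 0.6155 0.2557 0.0216 0.0072 4.9
  up? 0.6196 0.1999 0.0219 0.0219 4.8
  up? 0.6251 0.124 0.0297 0.0321 4.7
  up? 0.6324 0.0329 0.0384 0.0295 88.5
  sc [314.5, 269.7] [307, 263, 17, 12, 79]
  sc [388.1, 293.1] [372, 287, 35, 12, 236]
  sc [338.8, 300.4] [331, 293, 19, 14, 81]
  sc [357.6, 346.8] [355, 345, 6, 5, 18]
  sc [382.5, 378.8] [379, 375, 8, 9, 41]
[336.54773178 291.33202441]
clk 40.80 eef [0.6262 0.1187 0.2301] tooly 4.8 tilt [-0.002 -0.    -1.   ] units [-19.06 -12.41   3.53] roll -0.8183223238855148 j6 1.67 w 0.0427 gf 0.0
```

apply_moves([
  [0, 0, 0, -0.117],
  [0, 0, 0, -0.117],
  [0, 0, 0, -0.117],
  [0, 0, 0, -0.117],
  [0, 0, 0, -0.117],
])

```text
clock: 41.22
eef_pos: [0.6257, 0.1186, 0.2289]
tool_rot: [0.421, 0.907, -0.001, -0.002]
ft_force: [-0.2, 0.2, -0.0]
grip_width: 0.0421
grasp_force: 0.0
```

apply_moves([
  [0, 0, 0, -0.117],
  [0, 0, 0, -0.117],
  [-0.13, -0.98, 0, 0],
  [-0.13, -0.98, 0, 0],
  [-0.13, -0.98, 0, 0],
])

```text
clock: 41.63
eef_pos: [0.5969, 0.0663, 0.2287]
tool_rot: [0.309, 0.951, -0.001, -0.002]
ft_force: [0.1, -0.6, 0.2]
grip_width: 0.0425
grasp_force: 0.0
```

apply_moves([
  [-0.13, -0.98, 0, 0],
  [-0.13, -0.98, 0, 0],
  [-0.13, -0.98, 0, 0],
  [-0.13, -0.98, 0, 0],
  [-0.13, -0.98, 0, 0],
])

```text
clock: 42.05
eef_pos: [0.5495, -0.0209, 0.2291]
tool_rot: [0.309, 0.951, -0.001, -0.002]
ft_force: [0.4, -0.6, -0.8]
grip_width: 0.0429
grasp_force: 0.0
```

apply_moves([
  [-0.13, -0.98, 0, 0],
  [-0.13, -0.98, 0, 0],
  [-0.13, -0.98, 0, 0],
  [-0.13, -0.98, 0, 0],
  [-0.13, -0.98, 0, 0],
])

```text
clock: 42.47
eef_pos: [0.5024, -0.1076, 0.2293]
tool_rot: [0.309, 0.951, -0.0, -0.002]
ft_force: [-0.4, 0.0, -0.2]
grip_width: 0.0427
grasp_force: 0.0
```

apply_moves([
  [-0.13, -0.98, 0, 0],
  [-0.13, -0.98, 0, 0],
  [-0.13, -0.98, 0, 0],
  [-0.13, -0.98, 0, 0],
  [-0.13, -0.98, 0, 0],
])

```text
clock: 42.88
eef_pos: [0.4553, -0.1943, 0.2294]
tool_rot: [0.309, 0.951, 0.0, -0.002]
ft_force: [0.4, -0.2, -0.7]
grip_width: 0.043
grasp_force: 0.0
```

apply_moves([
  [-0.13, -0.98, 0.5, 0],
  [-0.13, -0.98, 0.5, 0],
  [-0.13, -0.98, 0.8, 0],
  [-0.13, -0.98, 0.8, 0],
  [-0.13, -0.98, 0.8, 0],
])

```text
clock: 43.3
eef_pos: [0.4081, -0.2809, 0.1609]
tool_rot: [0.31, 0.951, 0.0, -0.001]
ft_force: [0.0, -0.3, 0.2]
grip_width: 0.0427
grasp_force: 0.0
```

```bash
python3 -c "
from h import *
w=bot.camera('wrist');print(carts(w)); s=bot.camera('scene')
for p in([.6336,.0332,.136],[.6263,.1182,.136]): print(proj(s,p))
bottom(s); print(carts(bot.camera('top')))
go(.4112,-.2814,-.003,54)
"
```

```text
[(0.4525, -0.3124, -36.0, 0.1293, 0.0296), (0.423, -0.4072, -35.0, 0.0571, 0.0298)]
[314.49680067 264.83521621]
[336.54773178 291.33202441]
  sc [314.5, 269.6] [307, 263, 17, 12, 77]
  sc [388.0, 293.0] [372, 287, 35, 12, 234]
  sc [336.4, 297.2] [328, 289, 19, 15, 90]
  sc [357.7, 346.8] [355, 345, 6, 5, 19]
  sc [382.5, 378.8] [379, 375, 8, 9, 41]
[]
clk 43.45 eef [ 0.4072 -0.2804  0.1604] tooly 53.8 tilt [-0.005  0.004 -1.   ] units [-0.24  0.08  8.17] roll -0.0034767148243735353 j6 0.03 w 0.0429 gf 0.0
```

apply_moves([
  [-0.12, 0.04, 1, 0],
  [0, 0, 1, 0],
  [0, 0, 1, 0],
  [0, 0, 1, 0],
  [0, 0, 1, 0],
])

```text
clock: 43.87
eef_pos: [0.4127, -0.2807, 0.0625]
tool_rot: [0.309, 0.951, 0.0, 0.0]
ft_force: [-0.2, 0.6, 0.2]
grip_width: 0.043
grasp_force: 0.0
```

apply_moves([
  [0, 0, 1, 0],
  [0, 0, 1, 0],
  [0, 0, 1, 0],
  [0, 0, 0.15, 0],
  [0, 0, 0, 0],
])

```text
clock: 44.28
eef_pos: [0.4113, -0.2801, -0.0009]
tool_rot: [0.309, 0.951, 0.001, -0.002]
ft_force: [0.2, 0.4, -0.3]
grip_width: 0.0428
grasp_force: 0.0
```

apply_moves([
  [0, 0, 0, 0],
  [0, 0, 0, 0],
  [0, 0, 0, 0],
  [0, 0, 0, 0],
  [0, 0, 0, 0],
], claw=0.68)

```text
clock: 44.7
eef_pos: [0.4128, -0.282, 0.0012]
tool_rot: [0.309, 0.951, -0.0, 0.001]
ft_force: [-0.7, 0.0, 4.0]
grip_width: 0.0277
grasp_force: 17.6
```

apply_moves([
  [0, 0, -0.7, 0],
  [0, 0, -0.7, 0],
  [0, 0, 0, 0],
  [0, 0, 0, 0],
  [0, 0, 0, 0],
])

```text
clock: 45.12
eef_pos: [0.4117, -0.2814, 0.0277]
tool_rot: [0.31, 0.951, 0.0, -0.0]
ft_force: [-0.2, -1.1, -1.2]
grip_width: 0.0276
grasp_force: 17.1
```

apply_moves([
  [0, 0, 0, 0],
  [0, 0, 0, 0],
  [0, 0, 0, 0],
  [0, 0, 0, 0],
  [0, 0, 0, 0],
], claw=0.675)

```text
clock: 45.53
eef_pos: [0.4119, -0.2815, 0.0278]
tool_rot: [0.309, 0.951, 0.0, -0.0]
ft_force: [-0.0, 0.1, -1.8]
grip_width: 0.0277
grasp_force: 10.6
```

apply_moves([
  [0, 0, -0.6, 0],
  [0, 0, -0.6, 0],
  [0, 0, -0.6, 0],
  [0, 0, 0, 0],
  [0, 0, 0, 0],
], claw=0.674)

```text
clock: 45.95
eef_pos: [0.4126, -0.282, 0.0645]
tool_rot: [0.31, 0.951, -0.0, 0.001]
ft_force: [-0.6, -0.6, -1.4]
grip_width: 0.0278
grasp_force: 6.8
```

apply_moves([
  [0, 0, 0, 0],
  [0, 0, 0, 0],
  [0, 0, 0, 0],
  [0, 0, 0, 0],
  [0, 0, 0, 0],
], claw=0.6735)

```text
clock: 46.37
eef_pos: [0.4117, -0.2814, 0.0636]
tool_rot: [0.31, 0.951, 0.0, -0.0]
ft_force: [-0.2, -0.6, -1.4]
grip_width: 0.028
grasp_force: 4.9
```

```bash
python3 -c "
from h import *
lean()
go(.4112,-.2814,-.003,54)
"
```

```text
0 [331. 204.] 32.2 [302. 190.] 63
10 [325. 203.] 26.3 [302. 190.] 63
20 [319. 202.] 20.4 [302. 190.] 63
30 [313. 199.] 14.3 [302. 190.] 63
40 [308. 196.] 8.4 [302. 190.] 63
50 [304. 192.] 2.5 [302. 190.] 63
60 [300. 188.] 3.2 [302. 190.] 63
70 [297. 183.] 8.7 [302. 190.] 63
80 [295. 178.] 14.0 [302. 190.] 63
90 [294. 173.] 15.3 [280. 168.] 58
clk 46.42 eef [ 0.4118 -0.2814  0.0637] tooly 53.9 tilt [-0.001  0.    -1.   ] units [ 0.02 -0.02  3.34] roll -0.0009919713721454097 j6 0.03 w 0.0280 gf 4.9
```

apply_moves([
  [0, 0, -0.6, 0],
  [0, 0, -0.6, 0],
  [0, 0, -0.6, 0],
  [0, 0, -0.6, 0],
  [0, 0, -0.6, 0],
])

```text
clock: 46.83
eef_pos: [0.4119, -0.2815, 0.1245]
tool_rot: [0.309, 0.951, 0.0, -0.0]
ft_force: [0.7, -0.2, -1.0]
grip_width: 0.0275
grasp_force: 4.8
```

apply_moves([
  [0, 0, -0.5, 0],
  [0, 0, -0.5, 0],
  [0, 0, -0.3, 0],
  [0, 0, -0.5, 0],
  [0, 0, 0, 0],
])

```text
clock: 47.25
eef_pos: [0.4129, -0.2822, 0.162]
tool_rot: [0.31, 0.951, -0.0, 0.001]
ft_force: [-0.2, 0.0, -0.5]
grip_width: 0.0281
grasp_force: 4.8
```

apply_moves([
  [-1, 0, -0.2, 0],
  [-0.9, 0, -0.2, 0],
  [-0.7, 0, -0.2, 0],
  [-0.5, 0, -0.2, 0],
  [-0.3, 0, -0.2, 0],
])

```text
clock: 47.67
eef_pos: [0.4677, -0.3221, 0.1796]
tool_rot: [0.309, 0.951, 0.0, -0.0]
ft_force: [0.7, 0.9, -2.8]
grip_width: 0.0282
grasp_force: 4.7
```

apply_moves([
  [-0.15, 0, -0.2, 0],
  [-0.05, 0, -0.1, 0],
  [-1, 0, 0, 0],
  [-0.8, 0, 0, 0],
  [-0.6, 0, 0, 0],
])

```text
clock: 48.08
eef_pos: [0.5094, -0.3524, 0.1862]
tool_rot: [0.31, 0.951, -0.0, 0.0]
ft_force: [0.5, -0.8, -1.8]
grip_width: 0.0278
grasp_force: 4.7
```

apply_moves([
  [-0.4, 0, 0, 0],
  [-0.2, 0, 0, 0],
  [-0.1, 0, 0, 0],
  [0, 0, 0, 0],
  [0, 0, 0, 0],
])

```text
clock: 48.5
eef_pos: [0.5198, -0.36, 0.1861]
tool_rot: [0.309, 0.951, 0.0, -0.0]
ft_force: [0.1, -0.4, -1.6]
grip_width: 0.0278
grasp_force: 4.7
```

```bash
python3 -c "
from h import *
lean()
go(.619,.203,.27,4.8)
"
```

```text
0 [286. 169.] 7.5 [279. 170.] 47
10 [280. 167.] 2.8 [279. 170.] 47
20 [273. 165.] 7.3 [279. 170.] 47
30 [267. 163.] 13.9 [279. 170.] 47
40 [261. 159.] 20.7 [279. 170.] 47
50 [256. 155.] 27.3 [279. 170.] 47
60 [252. 150.] 33.8 [279. 170.] 47
70 [248. 144.] 39.9 [279. 170.] 47
80 [246. 139.] 44.2 [290. 138.] 24
90 [244. 133.] 46.0 [290. 138.] 24
clk 48.55 eef [ 0.5198 -0.36    0.1862] tooly 53.9 tilt [-0.001  0.    -1.   ] units [12.56 25.68 -4.18] roll 0.8190902741265341 j6 0.02 w 0.0278 gf 4.7
```

apply_moves([
  [0, 0, -0.5, 0.105],
  [0, 0, -0.6, 0.105],
  [0, 0, -0.6, 0.105],
  [0, 0, -0.6, 0.105],
  [0, 0, -0.6, 0.105],
])

```text
clock: 48.97
eef_pos: [0.5199, -0.3601, 0.2449]
tool_rot: [0.558, 0.83, 0.0, -0.0]
ft_force: [0.0, 0.3, -1.8]
grip_width: 0.0275
grasp_force: 4.7
```

apply_moves([
  [0, 0, -0.6, 0.105],
  [0, 0, -0.6, 0.1],
  [0, 0, -0.5, 0.09],
  [0.1, 0, 0, 0],
  [0.2, 0, 0, 0],
])

```text
clock: 49.38
eef_pos: [0.5198, -0.3546, 0.2787]
tool_rot: [0.677, 0.736, 0.0, 0.001]
ft_force: [-0.0, -0.3, -2.1]
grip_width: 0.028
grasp_force: 4.7
```

apply_moves([
  [0.3, 0.4, 0, 0],
  [0.4, 0.4, 0, 0],
  [0.5, 0.4, 0, 0],
  [0.6, 0.4, 0, 0],
  [0.7, 0.4, 0, 0],
])

```text
clock: 49.8
eef_pos: [0.5564, -0.2998, 0.2773]
tool_rot: [0.677, 0.736, -0.0, -0.001]
ft_force: [0.4, 0.2, -1.8]
grip_width: 0.0278
grasp_force: 4.7
```

apply_moves([
  [0.8, 0.4, 0, 0],
  [0.9, 0.4, 0, 0],
  [0.9, 0.4, 0, 0],
  [0.9, 0.4, 0, 0],
  [0.9, 0.4, 0, 0],
])

```text
clock: 50.22
eef_pos: [0.5889, -0.2077, 0.2777]
tool_rot: [0.677, 0.736, -0.0, -0.0]
ft_force: [0.1, 0.0, -1.4]
grip_width: 0.0278
grasp_force: 4.7
```

apply_moves([
  [0.9, 0.4, 0, 0],
  [0.9, 0.4, 0, 0],
  [0.9, 0.4, 0, 0],
  [0.9, 0.4, 0, 0],
  [0.9, 0.4, 0, 0],
])

```text
clock: 50.63
eef_pos: [0.6211, -0.1146, 0.2777]
tool_rot: [0.677, 0.736, -0.0, -0.0]
ft_force: [0.5, -0.3, -2.1]
grip_width: 0.0283
grasp_force: 4.7
```

apply_moves([
  [0.9, 0.4, 0, 0],
  [0.9, 0.4, 0, 0],
  [0.9, 0.4, 0, 0],
  [0.9, 0.1, 0, 0],
  [0.9, 0, 0, 0],
])

```text
clock: 51.05
eef_pos: [0.6395, -0.0227, 0.2772]
tool_rot: [0.676, 0.736, -0.0, -0.0]
ft_force: [0.3, -1.1, -2.2]
grip_width: 0.0277
grasp_force: 4.7
```

apply_moves([
  [0.9, 0, 0, 0],
  [0.9, 0, 0, 0],
  [0.9, 0, 0, 0],
  [0.9, 0, 0, 0],
  [0.9, 0, 0, 0],
])

```text
clock: 51.47
eef_pos: [0.6312, 0.0669, 0.2777]
tool_rot: [0.677, 0.736, -0.0, -0.0]
ft_force: [0.6, 0.2, -2.2]
grip_width: 0.0277
grasp_force: 4.7
```

apply_moves([
  [0.9, 0, 0, 0],
  [0.9, 0, 0, 0],
  [0.9, 0, 0, 0],
  [0.9, 0, 0, 0],
  [0, 0, 0, 0],
])

```text
clock: 51.88
eef_pos: [0.6247, 0.1412, 0.2775]
tool_rot: [0.675, 0.738, 0.0, -0.001]
ft_force: [0.5, -0.3, -1.2]
grip_width: 0.0278
grasp_force: 4.6
```

```bash
python3 -c "
from h import *
lean();w=bot.camera('wrist');print(rims(w))
go(.619,.203,.235,4.8);bottom(bot.camera('scene'))
"
```

```text
0 [344. 286.] 6.7 [338. 283.] 64
10 [338. 279.] 3.5 [338. 283.] 64
20 [333. 272.] 12.1 [338. 283.] 64
30 [328. 264.] 15.1 [315. 270.] 79
40 [324. 255.] 17.3 [315. 270.] 79
50 [321. 247.] 23.8 [315. 270.] 79
60 [318. 238.] 31.8 [315. 270.] 79
70 [315. 230.] 40.1 [315. 270.] 79
80 [314. 222.] 48.2 [315. 270.] 79
90 [313. 214.] 43.2 [316. 171.] 64
[(0.6132, 0.2854, 4.3, 0.0492, 0.0455), (0.6198, 0.2029, 5.0, 0.049, 0.0493), (0.6398, 0.1193, 6.2, 0.0221, 0.0491)]
clk 51.98 eef [0.6252 0.1379 0.2776] tooly 4.9 tilt [-0.001 -0.    -1.   ] units [ 3.27 -0.03  2.13] roll 0.002012150513281341 j6 1.70 w 0.0279 gf 4.6
  sc [350.7, 255.7] [344, 250, 18, 11, 74]
  sc [314.6, 269.8] [307, 263, 17, 12, 80]
  sc [336.8, 282.0] [330, 275, 19, 13, 63]
  sc [388.1, 293.1] [372, 287, 35, 12, 234]
  sc [336.5, 297.5] [328, 290, 19, 14, 90]
  sc [357.7, 346.8] [355, 345, 6, 5, 19]
  sc [382.5, 378.8] [379, 375, 8, 9, 41]
```

apply_moves([
  [0.3, 0, 0, 0],
  [0.6, 0, 0, 0],
  [0.8, 0, 0, 0],
  [0.9, 0, 0, 0],
  [0.9, 0, 0, 0],
])

```text
clock: 52.45
eef_pos: [0.6198, 0.2071, 0.2782]
tool_rot: [0.678, 0.736, 0.0, -0.0]
ft_force: [1.4, 0.2, -1.7]
grip_width: 0.0279
grasp_force: 4.6
```

apply_moves([
  [0.9, 0, 0, 0],
  [0.9, 0, 0, 0],
  [0.7, 0, 0, 0],
  [0, 0, 0, 0],
  [-1, 0, 0, 0],
])

```text
clock: 52.87
eef_pos: [0.6166, 0.2403, 0.2773]
tool_rot: [0.675, 0.738, 0.0, -0.001]
ft_force: [0.4, -1.3, -2.1]
grip_width: 0.0282
grasp_force: 4.6
```

apply_moves([
  [-0.8, 0, 0, 0],
  [-0.5, 0, 0, 0],
  [-0.3, 0, 0, 0],
  [-0.1, 0, 0, 0],
  [0, 0, 0, 0],
])

```text
clock: 53.28
eef_pos: [0.6205, 0.2006, 0.2784]
tool_rot: [0.678, 0.735, 0.0, -0.0]
ft_force: [0.1, -0.5, -1.5]
grip_width: 0.0279
grasp_force: 4.6
```

```bash
python3 -c "
from h import *
lean()
go(.619,.203,.235,4.8)
"|egrep -v '^[3-9]0'
```

```text
0 [361. 307.] 2.7 [359. 308.] 84
10 [356. 300.] 8.4 [359. 308.] 84
20 [350. 292.] 14.8 [336. 297.] 89
clk 53.33 eef [0.6204 0.2012 0.2784] tooly 4.7 tilt [ 0.     0.001 -1.   ] units [ 0.09 -0.06  2.17] roll -0.0021630256918536853 j6 1.80 w 0.0278 gf 4.6
```

apply_moves([
  [0.1, -0.06, 0.6, 0],
  [0.1, 0, 0.7, 0],
  [0, 0, 0.7, 0],
  [0, 0, 0.7, 0],
  [0, 0, 0.7, 0],
])

```text
clock: 53.75
eef_pos: [0.6185, 0.2064, 0.2095]
tool_rot: [0.677, 0.736, 0.0, -0.0]
ft_force: [0.6, -0.2, -1.7]
grip_width: 0.0277
grasp_force: 4.6
```

apply_moves([
  [0, 0, 0.4, 0],
  [0, 0, 0.3, 0],
  [0, 0, 0.3, 0],
  [0, 0, 0.3, 0],
  [0, 0, 0, 0],
])

```text
clock: 54.17
eef_pos: [0.6183, 0.2056, 0.183]
tool_rot: [0.677, 0.736, -0.001, -0.0]
ft_force: [0.6, -0.8, -1.2]
grip_width: 0.0277
grasp_force: 4.6
```

```bash
python3 -c "
from h import *
lean()
go(.619,.203,.131,4.8);print(pose()[0]['ft_force'])
"|egrep -v '^[3-9]0'
```

```text
0 [360. 335.] 2.6 [358. 335.] 67
10 [355. 328.] 8.3 [358. 335.] 67
20 [350. 320.] 17.4 [358. 335.] 67
clk 54.22 eef [0.6185 0.2056 0.1837] tooly 4.7 tilt [-0.001 -0.    -1.   ] units [-0.13  0.01  2.64] roll -0.000911879962251542 j6 1.81 w 0.0277 gf 4.6
[ 0.07062447 -0.39177431 -1.69254397]
```

apply_moves([
  [0, 0, 0.3, 0],
  [0, 0, 0.3, 0],
  [0, 0, 0.3, 0],
  [0, 0, 0.3, 0],
  [0, 0, 0, 0],
])

```text
clock: 54.63
eef_pos: [0.6177, 0.2052, 0.1581]
tool_rot: [0.677, 0.736, -0.001, -0.001]
ft_force: [-0.2, -0.8, -2.1]
grip_width: 0.0279
grasp_force: 4.6
```

apply_moves([
  [0, 0, 0.3, 0],
  [0, 0, 0.3, 0],
  [0, 0, 0.3, 0],
  [0, 0, 0.2, 0],
  [0, 0, 0, 0],
])

```text
clock: 55.05
eef_pos: [0.6179, 0.2053, 0.1365]
tool_rot: [0.677, 0.736, -0.001, -0.001]
ft_force: [-0.3, -0.4, -2.4]
grip_width: 0.0281
grasp_force: 4.6
```

apply_moves([
  [-0.05, 0, 0.15, 0],
  [-0.05, 0, 0.15, 0],
  [0, 0, 0, 0],
  [0, 0, 0, 0],
  [0, 0, 0, 0],
])

```text
clock: 55.47
eef_pos: [0.619, 0.2036, 0.1323]
tool_rot: [0.677, 0.736, 0.0, 0.0]
ft_force: [-0.6, 0.4, -1.4]
grip_width: 0.0278
grasp_force: 4.6
```

apply_moves([
  [0, 0, 0, 0],
  [0, 0, 0, 0],
  [0, 0, 0, 0],
  [0, 0, -0.5, 0],
  [0, 0, -1, 0],
], claw=0.5)

```text
clock: 55.88
eef_pos: [0.6171, 0.2031, 0.1601]
tool_rot: [0.677, 0.736, -0.002, -0.001]
ft_force: [0.3, 0.1, -0.1]
grip_width: 0.0426
grasp_force: 0.0
```

apply_moves([
  [0, 0, -1, 0],
  [0, 0, -1, 0],
  [0, 0, -1, 0],
  [0, 0, -0.5, 0],
  [0, 0, 0, 0],
])

```text
clock: 56.3
eef_pos: [0.6205, 0.2041, 0.2362]
tool_rot: [0.677, 0.736, 0.003, 0.002]
ft_force: [-0.5, 0.0, 0.7]
grip_width: 0.0426
grasp_force: 0.0
```

```bash
python3 -c "
from h import *
s=bot.camera('scene')
for p in([.6336,.0332,.136],[.6263,.1182,.136],[.619,.203,.136]): print(proj(s,p))
bottom(s); print(carts(bot.camera('top')))
go(.4109,-.3969,.16,54.3)
"
```

```text
[314.49680067 264.83521621]
[336.54773178 291.33202441]
[360.97741216 320.67479545]
  sc [314.5, 269.7] [307, 263, 17, 12, 78]
  sc [387.9, 293.0] [372, 287, 35, 12, 238]
  sc [336.4, 297.4] [328, 290, 19, 14, 89]
  sc [358.7, 324.5] [350, 317, 20, 14, 94]
  sc [382.3, 378.7] [379, 375, 8, 8, 38]
[(0.4541, -0.4284, -35.5, 0.1299, 0.0306)]
clk 56.40 eef [0.619  0.2036 0.2322] tooly 4.7 tilt [ 0.001  0.    -1.   ] units [-29.07 -12.85   3.6 ] roll -0.825988837228517 j6 1.81 w 0.0425 gf 0.0
```

apply_moves([
  [0, 0, 0, -0.118],
  [0, 0, 0, -0.118],
  [0, 0, 0, -0.118],
  [0, 0, 0, -0.118],
  [0, 0, 0, -0.118],
])

```text
clock: 56.82
eef_pos: [0.6179, 0.2033, 0.2297]
tool_rot: [0.419, 0.908, -0.001, -0.001]
ft_force: [-0.9, -0.2, -0.5]
grip_width: 0.0424
grasp_force: 0.0
```

apply_moves([
  [0, 0, 0, -0.118],
  [0, 0, 0, -0.118],
  [-0.29, -0.98, 0, 0],
  [-0.29, -0.98, 0, 0],
  [-0.29, -0.98, 0, 0],
])

```text
clock: 57.23
eef_pos: [0.5973, 0.1452, 0.2295]
tool_rot: [0.306, 0.952, -0.001, -0.002]
ft_force: [0.6, 0.0, 0.5]
grip_width: 0.043
grasp_force: 0.0
```

apply_moves([
  [-0.29, -0.98, 0, 0],
  [-0.29, -0.98, 0, 0],
  [-0.29, -0.98, 0, 0],
  [-0.29, -0.98, 0, 0],
  [-0.29, -0.98, 0, 0],
])

```text
clock: 57.65
eef_pos: [0.5635, 0.0482, 0.23]
tool_rot: [0.306, 0.952, -0.001, -0.002]
ft_force: [-0.7, 0.4, -0.6]
grip_width: 0.0427
grasp_force: 0.0
```

apply_moves([
  [-0.29, -0.98, 0, 0],
  [-0.29, -0.98, 0, 0],
  [-0.29, -0.98, 0, 0],
  [-0.29, -0.98, 0, 0],
  [-0.29, -0.98, 0, 0],
])

```text
clock: 58.07
eef_pos: [0.5299, -0.0481, 0.2301]
tool_rot: [0.306, 0.952, -0.0, -0.002]
ft_force: [-0.2, -0.5, -0.0]
grip_width: 0.0424
grasp_force: 0.0
```

apply_moves([
  [-0.29, -0.98, 0, 0],
  [-0.29, -0.98, 0, 0],
  [-0.29, -0.98, 0, 0],
  [-0.29, -0.98, 0, 0],
  [-0.29, -0.98, 0, 0],
])

```text
clock: 58.48
eef_pos: [0.4962, -0.1444, 0.2302]
tool_rot: [0.306, 0.952, -0.0, -0.002]
ft_force: [-0.3, -0.8, 0.5]
grip_width: 0.0426
grasp_force: 0.0
```

apply_moves([
  [-0.29, -0.98, 0, 0],
  [-0.29, -0.98, 0, 0],
  [-0.29, -0.98, 0, 0],
  [-0.29, -0.98, 0, 0],
  [-0.29, -0.98, 0, 0],
])

```text
clock: 58.9
eef_pos: [0.4627, -0.2407, 0.2302]
tool_rot: [0.307, 0.952, 0.0, -0.002]
ft_force: [0.2, 0.2, 0.4]
grip_width: 0.0423
grasp_force: 0.0
```

apply_moves([
  [-0.29, -0.98, 0.5, 0],
  [-0.29, -0.98, 0.5, 0],
  [-0.29, -0.98, 0.8, 0],
  [-0.29, -0.98, 0.8, 0],
  [-0.29, -0.98, 0.8, 0],
])

```text
clock: 59.32
eef_pos: [0.4291, -0.337, 0.1617]
tool_rot: [0.307, 0.952, 0.001, -0.001]
ft_force: [0.5, -0.0, 0.4]
grip_width: 0.043
grasp_force: 0.0
```

apply_moves([
  [-0.29, -0.98, 0, 0],
  [-0.29, -0.98, 0, 0],
  [0, 0, 0, 0],
  [0, 0, 0, 0],
  [0, 0, 0, 0],
])

```text
clock: 59.73
eef_pos: [0.4165, -0.3745, 0.1629]
tool_rot: [0.307, 0.952, 0.001, -0.001]
ft_force: [-1.0, 0.1, 0.1]
grip_width: 0.0426
grasp_force: 0.0
```

```bash
python3 -c "
from h import *
w=bot.camera('wrist');print(carts(w),carts(bot.camera('top')))
go(.4094,-.3974,-.003,54.4)
"
```

```text
[(0.4519, -0.4279, -35.7, 0.1296, 0.0299)] []
clk 59.83 eef [ 0.4171 -0.3743  0.1637] tooly 54.4 tilt [-0.001  0.001 -1.   ] units [-0.37 -1.17  8.33] roll -0.0005860849400598056 j6 -0.11 w 0.0423 gf 0.0
```

apply_moves([
  [-0.17, -0.58, 1, 0],
  [-0.16, -0.58, 1, 0],
  [0, 0, 1, 0],
  [0, 0, 1, 0],
  [0, 0, 1, 0],
])

```text
clock: 60.25
eef_pos: [0.4093, -0.3974, 0.0635]
tool_rot: [0.306, 0.952, -0.0, 0.0]
ft_force: [0.1, -0.3, 0.9]
grip_width: 0.0428
grasp_force: 0.0
```

apply_moves([
  [0, 0, 1, 0],
  [0, 0, 1, 0],
  [0, 0, 1, 0],
  [0, 0, 0.3, 0],
  [0, 0, 0, 0],
])

```text
clock: 60.67
eef_pos: [0.408, -0.3961, -0.0036]
tool_rot: [0.306, 0.952, 0.001, -0.002]
ft_force: [-0.4, -0.1, -0.8]
grip_width: 0.0429
grasp_force: 0.0
```

apply_moves([
  [0, 0, 0, 0],
  [0, 0, 0, 0],
  [0, 0, 0, 0],
  [0, 0, 0, 0],
  [0, 0, 0, 0],
], claw=0.68)

```text
clock: 61.08
eef_pos: [0.4094, -0.3986, -0.0009]
tool_rot: [0.307, 0.952, -0.0, 0.001]
ft_force: [0.3, 0.9, 1.8]
grip_width: 0.0278
grasp_force: 18.8
```

apply_moves([
  [0, 0, -0.7, 0],
  [0, 0, -0.7, 0],
  [0, 0, 0, 0],
  [0, 0, 0, 0],
  [0, 0, 0, 0],
])

```text
clock: 61.5
eef_pos: [0.4086, -0.398, 0.0257]
tool_rot: [0.307, 0.952, 0.0, -0.0]
ft_force: [-0.4, -0.1, -1.9]
grip_width: 0.0277
grasp_force: 18.5
```

apply_moves([
  [0, 0, 0, 0],
  [0, 0, 0, 0],
  [0, 0, 0, 0],
  [0, 0, 0, 0],
  [0, 0, 0, 0],
], claw=0.675)

```text
clock: 61.92
eef_pos: [0.4088, -0.398, 0.0258]
tool_rot: [0.306, 0.952, 0.0, -0.0]
ft_force: [0.4, -0.8, -1.3]
grip_width: 0.0276
grasp_force: 13.7
```

apply_moves([
  [0, 0, -0.6, 0],
  [0, 0, -0.6, 0],
  [0, 0, -0.6, 0],
  [0, 0, 0, 0],
  [0, 0, 0, 0],
], claw=0.674)

```text
clock: 62.33
eef_pos: [0.4094, -0.3986, 0.0626]
tool_rot: [0.306, 0.952, -0.0, 0.001]
ft_force: [-0.9, 0.1, -1.6]
grip_width: 0.0278
grasp_force: 7.4
```

apply_moves([
  [0, 0, 0, 0],
  [0, 0, 0, 0],
  [0, 0, 0, 0],
  [0, 0, 0, 0],
  [0, 0, 0, 0],
], claw=0.6735)

```text
clock: 62.75
eef_pos: [0.4087, -0.3979, 0.0616]
tool_rot: [0.307, 0.952, 0.0, -0.0]
ft_force: [0.1, -0.2, -1.5]
grip_width: 0.0279
grasp_force: 5.3
```

```bash
python3 -c "
from h import *
lean()
go(.4112,-.2814,-.003,54)
"
```

```text
0 [314. 183.] 47.1 [279. 152.] 64
10 [308. 182.] 42.2 [279. 152.] 64
20 [303. 180.] 37.1 [279. 152.] 64
30 [297. 178.] 31.9 [279. 152.] 64
40 [292. 175.] 26.6 [279. 152.] 64
50 [288. 171.] 21.2 [279. 152.] 64
60 [284. 167.] 15.9 [279. 152.] 64
70 [282. 162.] 10.5 [279. 152.] 64
80 [280. 157.] 5.3 [279. 152.] 64
90 [279. 152.] 0.3 [279. 152.] 64
clk 62.80 eef [ 0.4087 -0.398   0.0617] tooly 54.3 tilt [-0.  0. -1.] units [3.3  4.8  3.24] roll 0.005035101416852446 j6 -0.15 w 0.0277 gf 5.3
```

apply_moves([
  [0, 0, -1, 0],
  [0, 0, -1, 0],
  [0, 0, 0, 0],
  [0, 0, 0, 0],
  [0, 0, 0, 0],
])

```text
clock: 63.22
eef_pos: [0.4086, -0.3978, 0.1014]
tool_rot: [0.307, 0.952, 0.0, -0.0]
ft_force: [-0.3, -0.0, -1.8]
grip_width: 0.0281
grasp_force: 5.1
```

```bash
python3 -c "
from h import *
lean()
go(.4112,-.2814,-.003,54)
"
```

```text
0 [314. 173.] 29.8 [287. 161.] 54
10 [308. 172.] 24.0 [287. 161.] 54
20 [302. 170.] 18.1 [287. 161.] 54
30 [297. 168.] 12.2 [287. 161.] 54
40 [292. 165.] 6.2 [287. 161.] 54
50 [287. 161.] 0.3 [287. 161.] 54
60 [284. 156.] 5.5 [287. 161.] 54
70 [281. 151.] 11.2 [287. 161.] 54
80 [279. 146.] 16.6 [287. 161.] 54
90 [278. 141.] 21.8 [287. 161.] 54
clk 63.27 eef [ 0.4083 -0.3975  0.101 ] tooly 54.3 tilt [-0.001  0.001 -1.   ] units [3.26 4.8  5.21] roll 0.0050289461030921245 j6 -0.15 w 0.0278 gf 5.1
```

apply_moves([
  [0, 0, -1, 0],
  [0, 0, -1, 0],
  [0, 0, 0, 0],
  [0, 0, 0, 0],
  [-1, 0, 0, 0],
])

```text
clock: 63.68
eef_pos: [0.4219, -0.4073, 0.1403]
tool_rot: [0.307, 0.952, 0.001, -0.003]
ft_force: [-1.0, 0.3, -2.6]
grip_width: 0.0279
grasp_force: 5.0
```

apply_moves([
  [-0.8, 0, 0, 0],
  [-0.6, 0, 0, 0],
  [-0.4, 0, 0, 0],
  [-0.2, 0, 0, 0],
  [-0.1, 0, 0, 0],
])

```text
clock: 64.1
eef_pos: [0.4588, -0.4338, 0.1399]
tool_rot: [0.306, 0.952, 0.001, -0.002]
ft_force: [-0.0, -0.3, -1.7]
grip_width: 0.0278
grasp_force: 5.0
```

```bash
python3 -c "
from h import *
lean()
go(.6117,.2877,.28,4.8)
"|egrep -v '^[6-9]0'
```

```text
0 [295. 162.] 18.2 [277. 157.] 40
10 [289. 161.] 12.1 [277. 157.] 40
20 [283. 159.] 5.9 [277. 157.] 40
30 [277. 156.] 1.0 [277. 157.] 40
40 [272. 153.] 6.8 [277. 157.] 40
50 [267. 149.] 13.0 [277. 157.] 40
clk 64.15 eef [ 0.4589 -0.4339  0.1403] tooly 54.3 tilt [-0.002  0.002 -1.   ] units [14.87 33.76 -6.93] roll 0.8250917747321181 j6 -0.13 w 0.0280 gf 5.0
```

apply_moves([
  [0, 0, -1, 0.105],
  [0, 0, -1, 0.105],
  [0, 0, -1, 0.105],
  [0, 0, -1, 0.105],
  [0, 0, -1, 0.105],
])

```text
clock: 64.57
eef_pos: [0.4585, -0.4337, 0.2425]
tool_rot: [0.556, 0.831, 0.0, -0.001]
ft_force: [0.8, -0.3, -2.3]
grip_width: 0.0279
grasp_force: 5.0
```

apply_moves([
  [0, 0, -1, 0.105],
  [0, 0, -1, 0.1],
  [0.2, 0, 0, 0.095],
  [0.4, 0.4, 0, 0],
  [0.6, 0.4, 0, 0],
])

```text
clock: 64.98
eef_pos: [0.4724, -0.4088, 0.2814]
tool_rot: [0.677, 0.736, 0.0, -0.0]
ft_force: [-1.8, -0.1, -0.8]
grip_width: 0.0278
grasp_force: 5.0
```

apply_moves([
  [0.8, 0.4, 0, 0],
  [0.9, 0.4, 0, 0],
  [0.9, 0.4, 0, 0],
  [0.9, 0.4, 0, 0],
  [0.9, 0.4, 0, 0],
])

```text
clock: 65.4
eef_pos: [0.5054, -0.3153, 0.2804]
tool_rot: [0.676, 0.737, -0.0, -0.002]
ft_force: [-0.2, 0.3, -1.3]
grip_width: 0.028
grasp_force: 5.0
```

apply_moves([
  [0.9, 0.4, 0, 0],
  [0.9, 0.4, 0, 0],
  [0.9, 0.4, 0, 0],
  [0.9, 0.4, 0, 0],
  [0.9, 0.4, 0, 0],
])

```text
clock: 65.82
eef_pos: [0.5374, -0.2222, 0.2805]
tool_rot: [0.675, 0.737, -0.0, -0.002]
ft_force: [-0.6, 0.1, -1.2]
grip_width: 0.0279
grasp_force: 5.0
```

apply_moves([
  [0.9, 0.4, 0, 0],
  [0.9, 0.4, 0, 0],
  [0.9, 0.4, 0, 0],
  [0.9, 0.4, 0, 0],
  [0.9, 0.4, 0, 0],
])

```text
clock: 66.23
eef_pos: [0.5694, -0.1293, 0.2805]
tool_rot: [0.675, 0.737, -0.001, -0.002]
ft_force: [-0.5, 0.8, -1.0]
grip_width: 0.0275
grasp_force: 5.0
```

apply_moves([
  [0.9, 0.4, 0, 0],
  [0.9, 0.4, 0, 0],
  [0.9, 0.4, 0, 0],
  [0.9, 0.4, 0, 0],
  [0, 0, 0, 0],
])

```text
clock: 66.65
eef_pos: [0.5958, -0.0524, 0.2802]
tool_rot: [0.674, 0.739, 0.0, -0.002]
ft_force: [0.6, -0.1, -1.7]
grip_width: 0.0275
grasp_force: 5.0
```

apply_moves([
  [-1, 0, 0, 0],
  [-0.8, 0, 0, 0],
  [-0.6, 0, 0, 0],
  [-0.4, 0, 0, 0],
  [-0.2, 0, 0, 0],
])

```text
clock: 67.07
eef_pos: [0.6004, -0.1182, 0.2813]
tool_rot: [0.677, 0.736, -0.0, -0.001]
ft_force: [0.7, -0.1, -1.5]
grip_width: 0.0279
grasp_force: 4.9
```

```bash
python3 -c "
from h import *
lean()
go(.6117,.2877,.28,4.8)
"|egrep -v '^[6-9]0'
```

```text
0 [297. 203.] 13.2 [288. 193.] 45
10 [293. 198.] 6.7 [288. 193.] 45
20 [289. 192.] 2.0 [288. 193.] 45
30 [285. 185.] 8.7 [288. 193.] 45
40 [281. 178.] 16.7 [288. 193.] 45
50 [278. 170.] 20.4 [299. 170.] 54
clk 67.12 eef [ 0.6005 -0.1186  0.2815] tooly 4.7 tilt [-0.001 -0.    -1.   ] units [20.2   2.24  0.07] roll -0.0009209917107241949 j6 1.29 w 0.0281 gf 4.9
```

apply_moves([
  [0.3, 0, 0, 0],
  [0.6, 0, 0, 0],
  [0.9, 0, 0, 0],
  [1, 0, 0, 0],
  [-1, 0, 0, 0],
])

```text
clock: 67.53
eef_pos: [0.5975, -0.0733, 0.2828]
tool_rot: [0.673, 0.739, 0.002, -0.001]
ft_force: [-0.5, -1.4, -0.9]
grip_width: 0.0282
grasp_force: 4.8
```

apply_moves([
  [-0.8, 0, 0, 0],
  [-0.5, 0, 0, 0],
  [-0.3, 0, 0, 0],
  [-0.2, 0, 0, 0],
  [0.2, 0, 0, 0],
])

```text
clock: 67.95
eef_pos: [0.6005, -0.1141, 0.2819]
tool_rot: [0.677, 0.736, -0.0, -0.0]
ft_force: [-0.6, 0.5, -1.1]
grip_width: 0.0279
grasp_force: 4.8
```

apply_moves([
  [0.4, 0, 0, 0],
  [0.7, 0, 0, 0],
  [1, 0, 0, 0],
  [-1, 0, 0, 0],
  [-0.7, 0, 0, 0],
])

```text
clock: 68.37
eef_pos: [0.5999, -0.1028, 0.2825]
tool_rot: [0.675, 0.738, 0.0, 0.0]
ft_force: [0.4, -0.1, -0.9]
grip_width: 0.0279
grasp_force: 4.8
```

apply_moves([
  [-0.4, 0, 0, 0],
  [-0.2, 0, 0, 0],
  [-0.1, 0, 0, 0],
  [0, 0, 0, 0],
  [0, 0, 0, 0],
])

```text
clock: 68.78
eef_pos: [0.6009, -0.1195, 0.282]
tool_rot: [0.677, 0.736, 0.0, -0.0]
ft_force: [-0.1, -1.3, -1.8]
grip_width: 0.0281
grasp_force: 4.8
```

```bash
python3 -c "
from h import *
lean()
go(.6117,.2877,.28,4.8)
"|egrep -v '^[6-9]0'
```

```text
0 [296. 202.] 6.0 [300. 207.] 79
10 [292. 197.] 12.6 [300. 207.] 79
20 [288. 191.] 19.7 [300. 207.] 79
30 [284. 185.] 22.9 [299. 167.] 90
40 [281. 178.] 21.1 [299. 167.] 90
50 [278. 170.] 21.8 [299. 167.] 90
clk 68.83 eef [ 0.6009 -0.1193  0.282 ] tooly 4.8 tilt [-0.  0. -1.] units [20.23  2.23  0.11] roll -0.0002993498167235487 j6 1.29 w 0.0278 gf 4.8
```

apply_moves([
  [0.6, 0.1, 0, 0],
  [0.9, 0.2, 0, 0],
  [0.9, 0.2, 0, 0],
  [0.9, 0.2, 0, 0],
  [0.9, 0.2, 0, 0],
])

```text
clock: 69.25
eef_pos: [0.6119, -0.0321, 0.2822]
tool_rot: [0.677, 0.736, 0.0, -0.0]
ft_force: [0.6, -0.4, -1.4]
grip_width: 0.0276
grasp_force: 4.8
```

apply_moves([
  [0.9, 0.2, 0, 0],
  [0.9, 0.2, 0, 0],
  [0.9, 0.2, 0, 0],
  [0.9, 0.2, 0, 0],
  [0.9, 0.2, 0, 0],
])

```text
clock: 69.67
eef_pos: [0.624, 0.0595, 0.2822]
tool_rot: [0.677, 0.736, 0.0, -0.0]
ft_force: [-0.1, -0.5, -2.1]
grip_width: 0.0281
grasp_force: 4.7
```

apply_moves([
  [0.9, 0.2, 0, 0],
  [0.9, 0.1, 0, 0],
  [0.9, 0, 0, 0],
  [0.9, 0, 0, 0],
  [0.9, 0, 0, 0],
])

```text
clock: 70.08
eef_pos: [0.6222, 0.1497, 0.2821]
tool_rot: [0.676, 0.736, 0.0, -0.0]
ft_force: [-0.1, 0.6, -1.3]
grip_width: 0.028
grasp_force: 4.7
```

apply_moves([
  [0.9, 0, 0, 0],
  [0.9, 0, 0, 0],
  [0.9, 0, 0, 0],
  [0.9, 0, 0, 0],
  [0.9, 0, 0, 0],
])

```text
clock: 70.5
eef_pos: [0.6143, 0.2393, 0.2822]
tool_rot: [0.676, 0.736, 0.0, -0.0]
ft_force: [0.2, -0.2, -0.8]
grip_width: 0.0278
grasp_force: 4.7
```

apply_moves([
  [0.8, 0, 0, 0],
  [0.7, 0, 0, 0],
  [0.5, 0, 0, 0],
  [0.3, 0, 0, 0],
  [0.1, 0, 0, 0],
])

```text
clock: 70.92
eef_pos: [0.6109, 0.2861, 0.2819]
tool_rot: [0.676, 0.737, -0.0, -0.0]
ft_force: [0.3, -0.8, -1.3]
grip_width: 0.0279
grasp_force: 4.7
```

```bash
python3 -c "
from h import *
lean();print(rims(bot.camera('wrist')),rims(bot.camera('top')))
go(.6117,.2877,.131,4.8)
"|egrep -v '^[6-9]0'
```

```text
0 [391. 339.] 9.1 [396. 347.] 110
10 [385. 331.] 19.7 [396. 347.] 110
20 [379. 322.] 20.2 [359. 324.] 95
30 [373. 313.] 18.5 [359. 324.] 95
40 [369. 304.] 23.0 [359. 324.] 95
50 [365. 294.] 28.5 [336. 298.] 89
[(0.6179, 0.288, 4.9, 0.0395, 0.0494)] [(0.32, -0.6794, 6.4, 0.0226, 0.1594), (0.286, -0.4401, 30.8, 0.0273, 0.1244), (0.1237, -0.6972, 5.5, 0.0284, 0.155)]
clk 71.07 eef [0.6114 0.2844 0.2821] tooly 4.8 tilt [-0. -0. -1.] units [0.17 0.03 7.55] roll -0.000592885711589967 j6 1.92 w 0.0282 gf 4.7
```

apply_moves([
  [-0.2, 0, 0, 0],
  [-0.4, 0, 0, 0],
  [-0.6, 0, 0, 0],
  [-0.6, 0, 0, 0],
  [-0.2, 0, 0, 0],
])

```text
clock: 71.48
eef_pos: [0.615, 0.2418, 0.2825]
tool_rot: [0.678, 0.735, -0.0, 0.0]
ft_force: [0.2, -0.2, -1.4]
grip_width: 0.0278
grasp_force: 4.7
```

apply_moves([
  [1, 0, 0, 0],
  [0.6, 0, 0, 0],
  [0.4, 0, 0, 0],
  [0.1, 0, 0, 0],
  [0, 0, 0, 0],
])

```text
clock: 71.9
eef_pos: [0.6107, 0.2878, 0.2817]
tool_rot: [0.676, 0.737, -0.0, 0.0]
ft_force: [-0.2, -0.8, -2.0]
grip_width: 0.0277
grasp_force: 4.7
```

```bash
python3 -c "
from h import *
lean()
go(.6117,.2877,.131,4.8)
"|egrep -v '^[3-9]0'
```

```text
0 [392. 340.] 4.7 [392. 345.] 101
10 [385. 332.] 14.8 [392. 345.] 101
20 [379. 323.] 20.7 [359. 324.] 95
clk 71.95 eef [0.6108 0.2873 0.2818] tooly 4.9 tilt [-0.    -0.001 -1.   ] units [0.02 0.05 7.54] roll 0.0010537269933157253 j6 1.93 w 0.0279 gf 4.7
```

Now about vertical (within ~2°). Lower into cup 3.

apply_moves([
  [-0.05, 0.03, 0.6, 0],
  [0, 0, 0.8, 0],
  [0, 0, 0.8, 0],
  [0, 0, 0.8, 0],
  [0, 0, 0.6, 0],
])

```text
clock: 72.37
eef_pos: [0.6113, 0.2852, 0.2086]
tool_rot: [0.677, 0.736, -0.001, -0.0]
ft_force: [-0.9, 1.1, -1.9]
grip_width: 0.028
grasp_force: 4.7
```

apply_moves([
  [0, 0, 0.3, 0],
  [0, 0, 0.3, 0],
  [0, 0, 0.3, 0],
  [0, 0, 0.3, 0],
  [0, 0, 0, 0],
])

```text
clock: 72.78
eef_pos: [0.6114, 0.2857, 0.185]
tool_rot: [0.677, 0.736, -0.001, -0.0]
ft_force: [-1.0, -0.2, -1.9]
grip_width: 0.0283
grasp_force: 4.7
```

```bash
python3 -c "
from h import *
lean()
go(.6117,.2877,.131,4.8);print(pose()[0]['ft_force'])
"|egrep -v '^[3-9]0'
```

```text
0 [385. 365.] 4.9 [386. 370.] 78
10 [379. 357.] 14.5 [386. 370.] 78
20 [373. 348.] 24.5 [386. 370.] 78
clk 72.83 eef [0.6115 0.2858 0.1857] tooly 4.8 tilt [-0.001 -0.    -1.   ] units [0.09 0.02 2.73] roll -3.4865506321561195e-05 j6 1.92 w 0.0283 gf 4.7
[-0.51126375 -0.75775879 -0.88275485]
```

apply_moves([
  [0, 0, 0.3, 0],
  [0, 0, 0.3, 0],
  [0, 0, 0.3, 0],
  [0, 0, 0.3, 0],
  [0, 0, 0, 0],
])

```text
clock: 73.25
eef_pos: [0.6107, 0.2855, 0.1599]
tool_rot: [0.677, 0.736, -0.002, -0.001]
ft_force: [0.1, -0.3, -1.3]
grip_width: 0.028
grasp_force: 4.7
```

apply_moves([
  [0, 0, 0.3, 0],
  [0, 0, 0.3, 0],
  [0, 0, 0.3, 0],
  [0, 0, 0.2, 0],
  [0, 0, 0, 0],
])

```text
clock: 73.67
eef_pos: [0.611, 0.2856, 0.1385]
tool_rot: [0.677, 0.736, -0.001, -0.0]
ft_force: [0.7, -0.8, -1.4]
grip_width: 0.0281
grasp_force: 4.7
```

apply_moves([
  [0, 0, 0.15, 0],
  [0, 0, 0.15, 0],
  [0, 0, 0, 0],
  [0, 0, 0, 0],
  [0, 0, 0, 0],
])

```text
clock: 74.08
eef_pos: [0.6118, 0.286, 0.1343]
tool_rot: [0.677, 0.736, 0.0, 0.0]
ft_force: [0.1, -0.4, -0.9]
grip_width: 0.028
grasp_force: 4.7
```

apply_moves([
  [0, 0, 0, 0],
  [0, 0, 0, 0],
  [0, 0, 0, 0],
  [0, 0, -0.5, 0],
  [0, 0, -1, 0],
], claw=0.5)

```text
clock: 74.5
eef_pos: [0.6101, 0.2852, 0.162]
tool_rot: [0.677, 0.736, -0.003, -0.001]
ft_force: [-0.1, -0.5, 0.2]
grip_width: 0.0428
grasp_force: 0.0
```

apply_moves([
  [0, 0, -1, 0],
  [0, 0, -1, 0],
  [0, 0, -1, 0],
  [0, 0, -0.5, 0],
  [0, 0, 0, 0],
])

```text
clock: 74.92
eef_pos: [0.6133, 0.2867, 0.239]
tool_rot: [0.677, 0.736, 0.004, 0.001]
ft_force: [0.8, -0.9, 0.7]
grip_width: 0.0427
grasp_force: 0.0
```

```bash
python3 -c "
from h import *
s=bot.camera('scene')
for p in([.6336,.0332,.136],[.6263,.1182,.136],[.619,.203,.136],[.6117,.2877,.136]): print(proj(s,p))
bottom(s); seated(bot.camera('wrist'))
m=rng(hsv(s),(0,150,60),(4,255,255))|rng(hsv(s),(176,150,60),(180,255,255))
print([(b[0].round(1).tolist(),b[1].tolist()) for b in blobs(m,40)])
go(.489,.3815,.2,4.8)
"
```

```text
[314.49680067 264.83521621]
[336.54773178 291.33202441]
[360.97741216 320.67479545]
[388.22079092 353.39056543]
  sc [314.5, 269.6] [307, 263, 17, 12, 77]
  sc [375.8, 291.1] [372, 287, 10, 9, 58]
  sc [336.3, 297.5] [328, 290, 19, 14, 88]
  sc [358.6, 324.4] [350, 316, 20, 15, 95]
  sc [389.9, 363.3] [381, 354, 23, 17, 91]
  up? 0.6105 0.293 0.0294 0.0321 5.6
  up? 0.6184 0.2003 0.0294 0.0376 4.6
  up? 0.6243 0.135 0.0287 0.0199 4.6
[([406.1, 333.5], [382, 327, 46, 13, 432]), ([473.7, 381.2], [460, 363, 29, 36, 589])]
clk 75.02 eef [0.612  0.2861 0.2349] tooly 4.8 tilt [ 0.002  0.001 -1.   ] units [ 5.27 -5.73  1.74] roll 1.3228899829442753e-05 j6 1.92 w 0.0427 gf 0.0
```

All four cups are filled. Now over to the console to measure the probe and recess.

apply_moves([
  [0.5, -0.95, 0, 0],
  [0.5, -0.95, 0, 0],
  [0.5, -0.95, 0, 0],
  [0.5, -0.95, 0, 0],
  [0.5, -0.95, 0, 0],
], claw=0)

```text
clock: 75.43
eef_pos: [0.5112, 0.3275, 0.2324]
tool_rot: [0.677, 0.736, -0.002, -0.0]
ft_force: [-0.2, 0.4, 0.6]
grip_width: 0.0855
grasp_force: 0.0
```

apply_moves([
  [0.5, -0.95, 0, 0],
  [0.5, -0.95, 0, 0],
  [0.5, -0.95, 0, 0],
  [0.4, -0.2, 0, 0],
  [0, 0, 0, 0],
])

```text
clock: 75.85
eef_pos: [0.4473, 0.3616, 0.2333]
tool_rot: [0.676, 0.737, -0.001, -0.0]
ft_force: [0.7, -0.2, 0.4]
grip_width: 0.0853
grasp_force: 0.0
```

```bash
python3 -c "
from h import *
w=bot.camera('wrist'); cv2.imwrite('pics/w20.png',w['image']); h=hsv(w); t=bot.camera('top')
go(.489,.3815,.2,4.8)
for c,n in((w,'w'),(t,'t')):
  h=hsv(c)
  for nm,m,z in(('green',rng(h,(45,80,40),(80,255,255)),.07),('red',rng(h,(0,130,50),(3,255,255))|rng(h,(176,130,50),(180,255,255)),.153)):
    for ce,s,b in blobs(m,40):
        k=cv2.findContours(b.astype(np.uint8),0,2)[0][0].reshape(-1,2)
        P=np.array([cast(c,p,z)[:2] for p in k],np.float32);print(n,nm,ce.round(1),s.tolist(),[np.round(v,4).tolist() for v in cv2.minAreaRect(P)])
s=bot.camera('scene');bottom(s)
"
```

```text
clk 75.95 eef [0.4491 0.3605 0.2334] tooly 4.8 tilt [-0.    -0.001 -1.   ] units [0.88 2.08 1.67] roll 0.0005433355016412141 j6 2.16 w 0.0854 gf 0.0
w green [230.7 144.3] [226, 139, 11, 11, 89] [[0.3716, 0.4104], [0.0076, 0.0077], 48.5938]
w green [269.2 169.3] [248, 149, 42, 42, 619] [[0.4031, 0.3923], [0.0336, 0.0335], 3.6933]
w green [270.3 168.1] [260, 157, 22, 22, 373] [[0.4045, 0.3945], [0.0173, 0.0172], 3.3287]
w red [581.2   7.1] [569, 0, 27, 18, 377] [[0.5757, 0.5048], [0.0136, 0.008], 4.944]
w red [388.3 182.3] [357, 152, 63, 60, 2741] [[0.4855, 0.4034], [0.0379, 0.0356], 3.2573]
w red [232.7 193.5] [228, 189, 10, 10, 81] [[0.3914, 0.388], [0.0055, 0.0058], 1.3242]
w red [355.8 332.1] [315, 300, 81, 64, 1982] [[0.4791, 0.2975], [0.0173, 0.0671], 57.5256]
t green [151.1 296.6] [146, 291, 11, 13, 80] [[0.4061, 0.3866], [0.0328, 0.0222], 6.911]
t red [225.9 259. ] [213, 242, 26, 36, 360] [[0.4843, 0.188], [0.0231, 0.0908], 57.8745]
t red [144.8 259.5] [135, 251, 20, 18, 230] [[0.4883, 0.3802], [0.0508, 0.0311], 62.1787]
  sc [314.5, 269.6] [307, 263, 17, 12, 77]
  sc [388.0, 293.1] [372, 287, 35, 12, 233]
  sc [336.3, 297.5] [328, 290, 19, 14, 88]
  sc [358.6, 324.4] [350, 316, 20, 15, 95]
  sc [386.7, 358.2] [377, 349, 22, 17, 103]
```

View pics/w20.png

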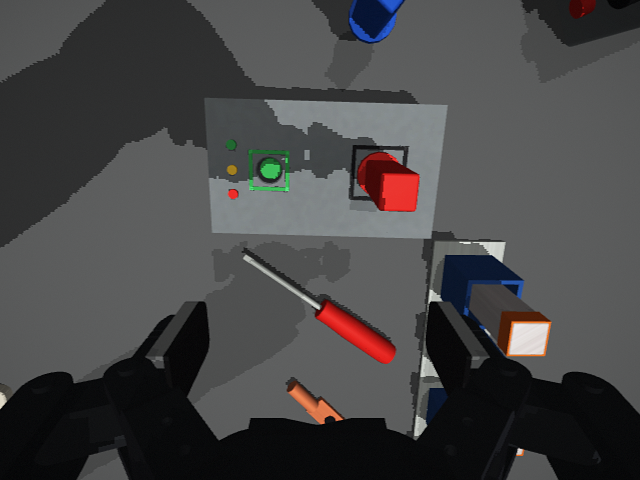

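The last view shows the console top with corners (206,98), (447,105), (432,238), (212,233). The green outline is at (269,169), the black outline at about (380,173), and the probe handle's top face spans (381,173)–(418,210).

```bash
python3 -c "
from h import *
w=bot.camera('wrist')
C=[cast(w,p,.07)[:2] for p in((206,98),(447,105),(432,238),(212,233))]; print(np.round(C,4).tolist(), np.mean(C,0).round(4))
e=C[1]-C[0];f=C[2]-C[3];print(np.linalg.norm(e),np.linalg.norm(f),np.degrees(np.arctan2(e[1],e[0])),np.degrees(np.arctan2(f[1],f[0])),np.linalg.norm(C[0]-C[3]))
print('socket',cast(w,(380,173),.07)[:2]); g=cast(w,(269.2,169.3),.07)[:2]
a=np.radians(3.7); print('socket from recess',g+.09*np.array([np.cos(a),np.sin(a)]))
im=w['image'][140:220,340:430].astype(int); hs=hsv(w)
m=rng(hs,(0,130,165),(4,255,255))|rng(hs,(176,130,165),(180,255,255))
for ce,s,b in blobs(m,100):
    if 340<ce[0]<430 and 140<ce[1]<230:
        k=cv2.findContours(b.astype(np.uint8),0,2)[0][0].reshape(-1,2);P=np.array([cast(w,p,.153)[:2] for p in k],np.float32);print('top',ce,s,cv2.minAreaRect(P))
print('V',hs[175:215:6,390:420:6,2])
for p in((400,192),): print(cast(w,p,.153))
"
```

```text
[[0.3543, 0.443], [0.5429, 0.4536], [0.5503, 0.3441], [0.359, 0.3327]] [0.4516 0.3934]
0.18880881645397085 0.1916192747837486 3.2199124113411726 3.437874814169932 0.11044634445153632
socket [0.49755794 0.39642737]
socket from recess [0.49587204 0.39761174]
top [398.07155172 188.72931034] [ 379  171   37   38 1160] ((0.4939536452293396, 0.39758744835853577), (0.02203141152858734, 0.022966980934143066), 4.795744895935059)
V [[235 235 235 235 230]
 [235 235 235 235 186]
 [236 235 235 235 186]
 [235 235 235 235 108]
 [236 235 235 235 146]
 [236 235 235 236 143]
 [141 140 139 142 141]]
[0.49660844 0.39642167 0.153     ]
```

apply_moves([
  [0.4, 0.6, 0, 0],
  [0.4, 0.6, 0, 0],
  [0.4, 0.6, 0, 0],
  [0.42, 0.69, 0, 0],
  [0, 0, 0, 0],
])

```text
clock: 76.47
eef_pos: [0.4986, 0.3974, 0.2327]
tool_rot: [0.678, 0.735, 0.0, 0.0]
ft_force: [0.1, -0.6, -0.1]
grip_width: 0.0856
grasp_force: 0.0
```

```bash
cat >> h.py <<'E'
def redtop(w,z=.153):
    hs=hsv(w); m=rng(hs,(0,130,165),(4,255,255))|rng(hs,(176,130,165),(180,255,255))
    for ce,s,b in blobs(m,300):
        k=cv2.findContours(b.astype(np.uint8),0,2)[0][0].reshape(-1,2);P=np.array([cast(w,p,z)[:2] for p in k],np.float32);print('redtop',ce.round(1),s.tolist(),[np.round(v,4) for v in cv2.minAreaRect(P)])
def green(w):
    h=hsv(w)
    for ce,s,b in blobs(rng(h,(45,80,40),(80,255,255)),60):
        for z in(.07,.058):
            k=cv2.findContours(b.astype(np.uint8),0,2)[0][0].reshape(-1,2);P=np.array([cast(w,p,z)[:2] for p in k],np.float32);print('green',z,ce.round(1),s.tolist(),[np.round(v,4) for v in cv2.minAreaRect(P)])
E
python3 -c "
from h import *
w=bot.camera('wrist');redtop(w);green(w);go(.496,.3968,.105,4.8)"
```

```text
redtop [310.7 240.5] [293, 224, 37, 35, 1232] [array([0.4935, 0.3976]), array([0.0228, 0.023 ]), np.float64(3.6113)]
redtop [308.4 360.8] [268, 333, 78, 54, 1284] [array([0.4987, 0.3084]), array([0.0133, 0.0628]), np.float64(56.4821)]
green 0.07 [166.9 184.1] [162, 179, 11, 11, 91] [array([0.3711, 0.4101]), array([0.0088, 0.0078]), np.float64(46.4775)]
green 0.058 [166.9 184.1] [162, 179, 11, 11, 91] [array([0.3665, 0.4077]), array([0.0091, 0.0081]), np.float64(46.4773)]
green 0.07 [205.5 207.6] [184, 189, 43, 39, 575] [array([0.4028, 0.392 ]), array([0.0339, 0.0332]), np.float64(4.2968)]
green 0.058 [205.5 207.6] [184, 189, 43, 39, 575] [array([0.3993, 0.3888]), array([0.0352, 0.0345]), np.float64(4.2968)]
green 0.07 [208.3 205.4] [199, 196, 20, 19, 300] [array([0.4054, 0.395 ]), array([0.0162, 0.0156]), np.float64(4.7046)]
green 0.058 [208.3 205.4] [199, 196, 20, 19, 300] [array([0.4021, 0.3919]), array([0.0168, 0.0162]), np.float64(4.7048)]
clk 76.52 eef [0.4974 0.3967 0.2327] tooly 4.7 tilt [-0.001 -0.001 -1.   ] units [ 0.02 -0.06  6.39] roll -0.0016371388170175769 j6 2.16 w 0.0859 gf 0.0
```

apply_moves([
  [0.06, -0.2, 0.4, 0.018],
  [0, 0, 1, 0],
  [0, 0, 1, 0],
  [0, 0, 1, 0],
  [0, 0, 1, 0],
])

```text
clock: 76.93
eef_pos: [0.4916, 0.3968, 0.1454]
tool_rot: [0.684, 0.729, -0.0, 0.0]
ft_force: [0.4, -0.3, -0.9]
grip_width: 0.0851
grasp_force: 0.0
```

apply_moves([
  [0, 0, 1, 0],
  [0, 0, 0.6, 0],
  [0, 0, 0.4, 0],
  [0, 0, 0, 0],
  [0, 0, 0, 0],
])

```text
clock: 77.35
eef_pos: [0.4917, 0.3974, 0.1062]
tool_rot: [0.684, 0.73, -0.0, 0.0]
ft_force: [-0.6, 0.3, -0.0]
grip_width: 0.0857
grasp_force: 0.0
```

apply_moves([
  [0, 0, 0, 0],
  [0, 0, 0, 0],
  [0, 0, 0, 0],
  [0, 0, 0, 0],
  [0, 0, 0, 0],
], claw=0.69)

```text
clock: 77.77
eef_pos: [0.4919, 0.3981, 0.1067]
tool_rot: [0.684, 0.73, 0.0, 0.0]
ft_force: [1.4, -0.1, 0.1]
grip_width: 0.0272
grasp_force: 0.0
```

apply_moves([
  [0, 0, 0, 0],
  [0, 0, 0, 0],
  [0, 0, 0, 0],
  [0, 0, 0, 0],
  [0, 0, 0, 0],
], claw=0.73)

```text
clock: 78.18
eef_pos: [0.4921, 0.3981, 0.1063]
tool_rot: [0.684, 0.73, 0.0, 0.0]
ft_force: [1.6, 0.6, 0.2]
grip_width: 0.0237
grasp_force: 29.8
```

```bash
python3 -c "
from h import *
go(.4933,.3976,.105,3.6);o=bot.get_obs();print(o['ft_force'],o['ft_torque'])"
```

```text
clk 78.18 eef [0.4921 0.3981 0.1063] tooly 3.7 tilt [ 0.001  0.    -1.   ] units [-0.03  0.06  0.06] roll 0.0019142056346993287 j6 2.19 w 0.0237 gf 29.8
[1.59300743 0.57209717 0.22270437] [ 0.05157696 -0.3813851  -0.01510044]
```

apply_moves([
  [0, 0, 0, 0],
  [0, 0, 0, 0],
  [0, 0, 0, 0],
  [0, 0, 0, 0],
  [0, 0, 0, 0],
], claw=0.8)

```text
clock: 78.6
eef_pos: [0.4921, 0.3981, 0.1063]
tool_rot: [0.684, 0.73, 0.0, 0.0]
ft_force: [2.3, 0.9, 1.1]
grip_width: 0.0235
grasp_force: 59.0
```

apply_moves([
  [0, 0, -0.3, 0],
  [0, 0, -0.4, 0],
  [0, 0, -0.4, 0],
  [0, 0, -0.4, 0],
  [0, 0, -0.4, 0],
])

```text
clock: 79.02
eef_pos: [0.491, 0.3977, 0.1446]
tool_rot: [0.684, 0.73, -0.001, -0.0]
ft_force: [0.5, 0.4, -0.3]
grip_width: 0.0234
grasp_force: 59.9
```

apply_moves([
  [0, 0, -0.4, 0],
  [0, 0, -0.4, 0],
  [0, 0, -0.5, 0],
  [0, 0, -0.4, 0],
  [0, 0, -0.4, 0],
])

```text
clock: 79.43
eef_pos: [0.4915, 0.398, 0.1873]
tool_rot: [0.684, 0.73, 0.0, -0.0]
ft_force: [0.1, -0.7, -1.0]
grip_width: 0.0237
grasp_force: 59.9
```

apply_moves([
  [0, 0, 0, 0],
  [0, 0, 0, 0],
  [0, 0, 0, 0],
  [0, 0, 0, 0],
  [0, 0, 0, 0],
])

```text
clock: 79.85
eef_pos: [0.4913, 0.3976, 0.1853]
tool_rot: [0.684, 0.73, -0.001, -0.0]
ft_force: [0.4, -0.7, -0.5]
grip_width: 0.0235
grasp_force: 59.9
```

```bash
python3 -c "
from h import *
w=bot.camera('wrist');go(.4023,.3925,.19,3.6);o=bot.get_obs();print(o['ft_force'],o['ft_torque'])
s=bot.camera('scene');hs=hsv(s);e=o['eef_pos'];m=rng(hs,(0,150,60),(4,255,255))|rng(hs,(176,150,60),(180,255,255))
print([(b[0].round(1).tolist(),b[1].tolist()) for b in blobs(m,20) if 350<b[0][0]<560])
tip=e-[0,0,.1063]+[0,0,.014]; print('tip est',tip,proj(s,tip),'flange',proj(s,tip+[0,0,.06]))
y=rng(hs,(15,80,80),(35,255,255));print([(b[0].round(1).tolist(),b[1].tolist()) for b in blobs(y,3) if 430<b[0][0]<520 and 330<b[0][1]<420])
"
```

```text
clk 79.90 eef [0.4914 0.3977 0.1854] tooly 3.7 tilt [-0.001 -0.001 -1.   ] units [ 0.03 -4.46 -0.22] roll 0.001993281404722088 j6 2.19 w 0.0236 gf 59.9
[ 0.34137737 -0.06623837  0.4463359 ] [ 0.05562016 -0.06791827  0.05354231]
[([404.2, 333.0], [382, 327, 46, 13, 470]), ([483.8, 368.6], [472, 352, 31, 27, 288])]
tip est [0.49140974 0.39769216 0.09310019] [471.4134978  383.86703486] flange [480.20679682 369.1727014 ]
[([511.9, 359.4], [510, 358, 5, 4, 17]), ([471.3, 382.3], [471, 382, 2, 2, 3])]
```

Brass tip seen at (471,382), predicted (471,384): the probe is held true. Moving over the recess.

apply_moves([
  [0, -0.6, 0, 0],
  [0, -0.9, 0, 0],
  [0, -1, 0, 0],
  [0.03, -1, 0, 0],
  [0, -0.6, 0, 0],
])

```text
clock: 80.37
eef_pos: [0.4079, 0.3928, 0.1859]
tool_rot: [0.684, 0.73, -0.001, -0.0]
ft_force: [0.6, 0.4, -0.5]
grip_width: 0.0233
grasp_force: 59.9
```

apply_moves([
  [0, -0.36, 0, 0],
  [0, 0, 0, 0],
  [0, 0, 0, 0],
  [0, 0, 0, 0],
  [0, 0, 0, 0],
])

```text
clock: 80.78
eef_pos: [0.4035, 0.3928, 0.186]
tool_rot: [0.684, 0.729, 0.0, 0.0]
ft_force: [0.3, -0.6, -0.5]
grip_width: 0.023
grasp_force: 59.9
```

```bash
python3 -c "
from h import *
w=bot.camera('wrist');go(.4023,.3925,.1453,3.6)
s=bot.camera('scene');hs=hsv(s);e=bot.get_obs()['eef_pos']
tip=e-[0,0,.0923]; print('tip est',tip,proj(s,tip),'recess',proj(s,[.4027,.392,.07]))
for n,lo,hi in(('y',(15,80,80),(35,255,255)),('g',(45,80,40),(80,255,255))):
  print(n,[(b[0].round(1).tolist(),b[1].tolist()) for b in blobs(rng(hs,lo,hi),2) if 470<b[0][0]<530 and 330<b[0][1]<400])
"
```

```text
clk 80.83 eef [0.4034 0.3927 0.1859] tooly 3.7 tilt [ 0.  0. -1.] units [-0.01 -0.06  2.03] roll 0.0012690167673999515 j6 2.28 w 0.0236 gf 59.9
tip est [0.40333026 0.39270115 0.09356728] [504.27892827 361.2656859 ] recess [500.52252408 366.44468653]
y [([512.1, 359.4], [510, 357, 5, 5, 16])]
g [([500.8, 367.8], [490, 357, 24, 21, 146]), ([519.5, 367.1], [518, 365, 4, 5, 15])]
```

apply_moves([
  [0, -0.06, 0.4, 0],
  [0, 0, 0.4, 0],
  [0, 0, 0.4, 0],
  [0, 0, 0.3, 0],
  [0, 0, 0, 0],
])

```text
clock: 81.3
eef_pos: [0.4004, 0.3916, 0.1537]
tool_rot: [0.684, 0.73, -0.002, -0.0]
ft_force: [-0.6, -0.7, -0.9]
grip_width: 0.0234
grasp_force: 59.9
```

apply_moves([
  [0, 0, 0.1, 0],
  [0, 0, 0.1, 0],
  [0, 0, 0.1, 0],
  [0, 0, 0.1, 0],
  [0, 0, 0, 0],
])

```text
clock: 81.72
eef_pos: [0.4017, 0.3929, 0.1484]
tool_rot: [0.684, 0.73, 0.001, -0.0]
ft_force: [-0.8, -0.3, 2.4]
grip_width: 0.0235
grasp_force: 60.2
```

apply_moves([
  [0, 0, 0.05, 0],
  [0, 0, 0.05, 0],
  [0, 0, 0.05, 0],
  [0, 0, 0.05, 0],
  [0, 0, 0, 0],
])

```text
clock: 82.13
eef_pos: [0.4017, 0.393, 0.1451]
tool_rot: [0.684, 0.73, 0.001, 0.0]
ft_force: [-0.2, -0.4, 5.9]
grip_width: 0.0234
grasp_force: 60.9
```

apply_moves([
  [0, 0, 0.05, 0],
  [0, 0, 0.05, 0],
  [0, 0, 0.05, 0],
  [0, 0, 0, 0],
  [0, 0, 0, 0],
])

```text
clock: 82.55
eef_pos: [0.4019, 0.3932, 0.1448]
tool_rot: [0.684, 0.73, 0.002, -0.0]
ft_force: [-4.4, -3.1, 18.9]
grip_width: 0.0233
grasp_force: 62.6
```

apply_moves([
  [0, 0, 0.05, 0],
  [0, 0, 0.05, 0],
  [0, 0, 0, 0],
  [0, 0, 0, 0],
  [0, 0, 0, 0],
])

```text
clock: 82.97
eef_pos: [0.4019, 0.3933, 0.1445]
tool_rot: [0.684, 0.73, 0.003, -0.0]
ft_force: [-5.6, -4.9, 27.3]
grip_width: 0.0234
grasp_force: 63.7
```

Hard stop reached (27 N with no further travel), so the button is fully down. Retracting and returning to the socket.

apply_moves([
  [0, 0, -0.4, 0],
  [0, 0, -0.5, 0],
  [0, 0, -0.5, 0],
  [0, 0, -0.5, 0],
  [0, 0, -0.5, 0],
])

```text
clock: 83.38
eef_pos: [0.4013, 0.3925, 0.1874]
tool_rot: [0.684, 0.73, -0.001, -0.0]
ft_force: [-0.1, -0.1, -0.8]
grip_width: 0.0236
grasp_force: 60.0
```

apply_moves([
  [0, 0.6, 0, 0],
  [0, 0.9, 0, 0],
  [0, 1, 0, 0],
  [0, 1, 0, 0],
  [0, 0.6, 0, 0],
])

```text
clock: 83.8
eef_pos: [0.4851, 0.398, 0.187]
tool_rot: [0.684, 0.729, 0.0, 0.0]
ft_force: [-0.6, 0.8, -0.9]
grip_width: 0.0234
grasp_force: 60.0
```

apply_moves([
  [0, 0.35, 0, 0],
  [0, 0, 0, 0],
  [0, 0, 0, 0],
  [0, 0, 0, 0],
  [0, 0, 0, 0],
])

```text
clock: 84.22
eef_pos: [0.4894, 0.3985, 0.1873]
tool_rot: [0.683, 0.73, -0.0, -0.0]
ft_force: [-0.1, 0.6, 0.1]
grip_width: 0.023
grasp_force: 60.0
```

```bash
python3 -c "
from h import *
w=bot.camera('wrist');go(.4920,.3979,.1063,3.6)
s=bot.camera('scene');hs=hsv(s);e=bot.get_obs()['eef_pos']
tip=e-[0,0,.0923]; print('tip est',tip,proj(s,tip))
print([(b[0].round(1).tolist(),b[1].tolist()) for b in blobs(rng(hs,(15,80,80),(35,255,255)),2) if 450<b[0][0]<530 and 330<b[0][1]<400])
"
```

```text
clk 84.27 eef [0.4895 0.3986 0.1874] tooly 3.8 tilt [-0. -0. -1.] units [-0.04  0.12  4.05] roll 0.002779646420500844 j6 2.19 w 0.0237 gf 60.0
tip est [0.48954813 0.39858026 0.09510228] [472.77023223 383.35247457]
[([511.9, 359.4], [510, 358, 5, 4, 17])]
```

apply_moves([
  [-0.04, 0.12, 0, 0],
  [0, 0, 0.3, 0],
  [0, 0, 0.4, 0],
  [0, 0, 0.4, 0],
  [0, 0, 0.3, 0],
])

```text
clock: 84.73
eef_pos: [0.4921, 0.3973, 0.1573]
tool_rot: [0.684, 0.73, -0.001, -0.0]
ft_force: [-0.4, -0.4, -0.5]
grip_width: 0.0234
grasp_force: 60.0
```

apply_moves([
  [0, 0, 0.2, 0],
  [0, 0, 0.2, 0],
  [0, 0, 0.2, 0],
  [0, 0, 0, 0],
  [0, 0, 0, 0],
])

```text
clock: 85.15
eef_pos: [0.4926, 0.3977, 0.1469]
tool_rot: [0.684, 0.73, -0.0, -0.0]
ft_force: [-0.0, -0.6, -1.0]
grip_width: 0.0233
grasp_force: 60.0
```

```bash
python3 -c "
from h import *
go(.4920,.3979,.1063,3.6);o=bot.get_obs();print(o['ft_force'],o['ft_torque'])"
```

```text
clk 85.15 eef [0.4926 0.3977 0.1469] tooly 3.7 tilt [-0. -0. -1.] units [ 0.01 -0.03  2.03] roll 0.002003678726603179 j6 2.19 w 0.0233 gf 60.0
[-0.02593825 -0.57892108 -1.03569201] [-0.03301847 -0.00304017 -0.0120993 ]
```

apply_moves([
  [0, -0.02, 0.2, 0],
  [0, 0, 0.2, 0],
  [0, 0, 0.2, 0],
  [0, 0, 0.2, 0],
  [0, 0, 0, 0],
])

```text
clock: 85.57
eef_pos: [0.4922, 0.3975, 0.13]
tool_rot: [0.684, 0.73, -0.0, 0.0]
ft_force: [-0.0, -0.2, -1.5]
grip_width: 0.0234
grasp_force: 59.9
```

apply_moves([
  [0, 0, 0.2, 0],
  [0, 0, 0.2, 0],
  [0, 0, 0.2, 0],
  [0, 0, 0.2, 0],
  [0, 0, 0, 0],
])

```text
clock: 85.98
eef_pos: [0.4922, 0.3976, 0.114]
tool_rot: [0.684, 0.73, -0.0, 0.0]
ft_force: [-0.3, -0.0, -0.7]
grip_width: 0.0232
grasp_force: 59.8
```

apply_moves([
  [0, 0, 0.1, 0],
  [0, 0, 0.1, 0],
  [0, 0, 0.1, 0],
  [0, 0, 0, 0],
  [0, 0, 0, 0],
])

```text
clock: 86.4
eef_pos: [0.4922, 0.3977, 0.109]
tool_rot: [0.684, 0.73, -0.0, -0.0]
ft_force: [-1.4, 0.0, -0.6]
grip_width: 0.0237
grasp_force: 59.9
```

apply_moves([
  [0, 0, 0.08, 0],
  [0, 0, 0.08, 0],
  [0, 0, 0, 0],
  [0, 0, 0, 0],
  [0, 0, 0, 0],
])

```text
clock: 86.82
eef_pos: [0.4925, 0.3979, 0.1063]
tool_rot: [0.684, 0.73, 0.0, 0.0]
ft_force: [-0.2, 0.2, 2.3]
grip_width: 0.0231
grasp_force: 60.0
```

apply_moves([
  [0, 0, 0.08, 0],
  [0, 0, 0, 0],
  [0, 0, 0, 0],
  [0, 0, 0, 0],
  [0, 0, 0, 0],
])

```text
clock: 87.23
eef_pos: [0.4925, 0.398, 0.1063]
tool_rot: [0.684, 0.73, 0.001, 0.0]
ft_force: [-2.0, -1.4, 9.1]
grip_width: 0.0236
grasp_force: 61.1
```

Flange seated: z is back at 0.1063 and the force rises. Releasing, retreating, and checking everything.

apply_moves([
  [0, 0, -0.05, 0],
  [0, 0, 0, 0],
  [0, 0, 0, 0],
  [0, 0, 0, 0],
  [0, 0, 0, 0],
], claw=0.6)

```text
clock: 87.65
eef_pos: [0.4922, 0.3976, 0.1048]
tool_rot: [0.684, 0.73, -0.0, -0.0]
ft_force: [0.2, -0.1, 0.1]
grip_width: 0.0342
grasp_force: 0.0
```

apply_moves([
  [0, 0, 0, 0],
  [0, 0, 0, 0],
  [0, 0, 0, 0],
  [0, 0, 0, 0],
  [0, 0, 0, 0],
], claw=0)

```text
clock: 88.07
eef_pos: [0.4924, 0.3978, 0.1053]
tool_rot: [0.684, 0.73, 0.0, 0.0]
ft_force: [0.3, -0.7, 0.5]
grip_width: 0.0855
grasp_force: 0.0
```

apply_moves([
  [0, 0, -0.5, 0],
  [0, 0, -1, 0],
  [0, 0, -1, 0],
  [0, 0, -1, 0],
  [0, 0, -1, 0],
])

```text
clock: 88.48
eef_pos: [0.4923, 0.3978, 0.1972]
tool_rot: [0.684, 0.73, 0.0, 0.0]
ft_force: [0.7, -0.3, -0.1]
grip_width: 0.0853
grasp_force: 0.0
```

apply_moves([
  [0, 0, -1, 0],
  [0, 0, -0.8, 0],
  [0, 0, 0, 0],
  [0, 0, 0, 0],
  [0, 0, 0, 0],
])

```text
clock: 88.9
eef_pos: [0.492, 0.3975, 0.2305]
tool_rot: [0.684, 0.73, -0.001, -0.0]
ft_force: [-0.3, -0.6, -0.3]
grip_width: 0.0856
grasp_force: 0.0
```

```bash
python3 -c "
from h import *
w=bot.camera('wrist');redtop(w);go(.4920,.3979,.1063,3.6)
s=bot.camera('scene');S=dict(np.load('scene.npz'))
for c in(S,s):
  hs=hsv(c);m=rng(hs,(0,150,60),(4,255,255))|rng(hs,(176,150,60),(180,255,255))
  print([(b[0].round(1).tolist(),b[1].tolist()) for b in blobs(m,40) if 380<b[0][0]<520])
for p in([.6336,.0332,.136],[.6263,.1182,.136],[.619,.203,.136],[.6117,.2877,.136]): print(proj(s,p))
bottom(s);t=bot.camera('top');print(carts(t));seated(t)
"
```

```text
redtop [318.5 242.5] [301, 226, 37, 34, 1225] [array([0.4919, 0.3976]), array([0.0228, 0.0221]), np.float64(3.7554)]
redtop [317.2 362. ] [277, 335, 79, 54, 1313] [array([0.4967, 0.309 ]), array([0.0133, 0.0622]), np.float64(56.5571)]
clk 88.95 eef [0.4917 0.3973 0.2299] tooly 3.7 tilt [-0.002 -0.002 -1.   ] units [0.04 0.03 6.18] roll 0.0020148038699218775 j6 2.19 w 0.0855 gf 0.0
[([404.1, 333.0], [382, 327, 46, 13, 476]), ([473.6, 381.0], [460, 363, 29, 35, 585])]
[([404.2, 333.0], [382, 327, 46, 13, 473]), ([474.3, 380.7], [461, 363, 29, 35, 586])]
[314.49680067 264.83521621]
[336.54773178 291.33202441]
[360.97741216 320.67479545]
[388.22079092 353.39056543]
  sc [314.6, 269.7] [307, 263, 17, 12, 79]
  sc [388.0, 293.1] [372, 287, 35, 12, 235]
  sc [336.3, 297.5] [328, 290, 19, 14, 88]
  sc [358.6, 324.4] [350, 316, 20, 15, 96]
  sc [387.7, 360.3] [379, 352, 22, 16, 99]
[]
```

The probe is home. I'll double-check the cup-3 cartridge, whose top appeared to shift between frames.

apply_moves([
  [-0.5, 0.5, -0.5, 0],
  [-1, 0.5, 0, 0],
  [-1, 0.5, 0, 0],
  [-1, 0.5, 0, 0],
  [-1, 0.5, 0, 0],
])

```text
clock: 89.47
eef_pos: [0.548, 0.3102, 0.2401]
tool_rot: [0.684, 0.73, -0.001, -0.0]
ft_force: [0.2, 0.6, -0.5]
grip_width: 0.0855
grasp_force: 0.0
```

apply_moves([
  [-1, 0.5, 0, 0],
  [-0.5, 0.5, 0, 0],
  [0, 0, 0, 0],
  [0, 0, 0, 0],
  [0, 0, 0, 0],
])

```text
clock: 89.88
eef_pos: [0.5695, 0.2833, 0.2407]
tool_rot: [0.684, 0.73, -0.0, -0.0]
ft_force: [-0.5, 0.7, -0.7]
grip_width: 0.0856
grasp_force: 0.0
```

```bash
python3 -c "
from h import *
for _ in range(2): bottom(bot.camera('scene'))
w=bot.camera('wrist'); go(.6117,.2877,.28,4.8); cv2.imwrite('pics/w30.png',w['image'])
h=hsv(w); m=rng(h,(4,130,60),(17,255,255))
for ce,s,b in blobs(m,100):
    k=cv2.findContours(b.astype(np.uint8),0,2)[0][0]; hull=cv2.convexHull(k)
    P=np.array([cast(w,p,.136)[:2] for p in hull.reshape(-1,2)],np.float32)
    print(ce.round(),s.tolist(),[np.round(v,4) for v in cv2.minAreaRect(P)])
print(rims(w)); seated(bot.camera('top'))
T=bot.camera('top'); ht=hsv(T); print([(b[0].round(1).tolist(),b[1].tolist()) for b in blobs(rng(ht,(4,130,60),(17,255,255)),10) if b[0][0]<330])
for p in([.6336,.0332,.136],[.6263,.1182,.136],[.619,.203,.136],[.6117,.2877,.136]): print(proj(T,p).round(1))
"
```

```text
sc [314.5, 269.6] [307, 263, 17, 12, 77]
  sc [378.6, 291.5] [372, 287, 15, 10, 96]
  sc [336.3, 297.5] [328, 290, 19, 14, 88]
  sc [358.6, 324.4] [350, 316, 20, 15, 95]
  sc [387.7, 360.3] [379, 352, 22, 16, 99]
  sc [314.5, 269.6] [307, 263, 17, 12, 77]
  sc [378.7, 291.6] [372, 287, 15, 10, 98]
  sc [336.3, 297.5] [328, 290, 19, 14, 88]
  sc [358.6, 324.4] [350, 316, 20, 15, 95]
  sc [387.7, 360.3] [379, 352, 22, 16, 99]
clk 90.03 eef [0.5693 0.2837 0.2412] tooly 3.8 tilt [-0.  0. -1.] units [ 0.06  2.13 -1.94] roll -0.01625703864861592 j6 1.97 w 0.0856 gf 0.0
[375. 219.] [356, 203, 44, 45, 571] [array([0.61  , 0.2902]), array([0.0305, 0.0325]), np.float64(4.6606)]
[372. 329.] [354, 316, 41, 44, 657] [array([0.6176, 0.2002]), array([0.0309, 0.0382]), np.float64(4.3787)]
[228. 348.] [209, 326, 44, 44, 825] [array([0.5039, 0.1849]), array([0.0186, 0.0425]), np.float64(46.6328)]
[372. 405.] [354, 397, 37, 33, 577] [array([0.6243, 0.1287]), array([0.0302, 0.0335]), np.float64(5.5087)]
[(0.6249, 0.3024, 3.8, 0.0243, 0.0208), (0.5958, 0.2709, 4.9, 0.0115, 0.0185), (0.6203, 0.2035, 3.9, 0.0495, 0.0465), (0.65, 0.1148, 4.6, 0.0037, 0.0408)]
[([270.6, 270.8], [258, 258, 26, 28, 224])]
[290.9 197.4]
[256.  201.2]
[221. 205.]
[185.9 208.8]
```

```bash
python3 -c "
from workcell import bot
print(bot.job_done())"
```

```text
the job is handed in; nothing more can be done
None
```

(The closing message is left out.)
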